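# Charge the feed chute with pipe nipples by scoop

### The arm

A 7-joint arm with a two-finger parallel gripper is mounted at the origin on a cart in front of the work surface, level with it; the furniture and walls round the work are solid. World frame = base frame: x ahead of the robot, y to its left, z up, the work surface at z = 0. Lengths are in m, angles in rad, forces in N, time in s.
With the tool pointing down it reaches from about 0.425 to 0.925 m from the base axis. Payload 6.8 kg.
Tool frame: the origin (TCP) lies on the mounting face of the last link; the fingertips stand 173 mm ahead of it and the grasp point (between the pads) lies 155 mm ahead of it; z points along the fingers, y is the direction in which the jaws open and shut (so a half turn about z gives the same grasp; the last joint's range is limited). The gripper opens to 85 mm and grips with 20 to 120 N. Pads are 22 mm wide; open, the fingers measure 114 mm over their backs; the gripper's body (76 mm by 85 mm) begins 54 mm behind the grasp point. The pads swing forward as they close: fully open they stand 13 mm farther back than shut.
Start: joints at [-1.415, 0.477, 0.022, 1.555, -0.011, 1.109, -0.083], TCP at [0.176, 0.652, 0.405] pointing down, gripper open.
Joint ranges: [-2.96, 2.96], [-0.34, 2.1], [-1.41, 1.46], [0.24, 2.44], [-1.37, 4.51], [0.17, 1.92], [-2.96, 2.96]. Speed limits (rad/s): [2.39, 2.39, 3.14, 3.14, 3.14, 3.14, 3.14].

### API

Orientations are given as a unit quaternion [w, x, y, z].
In Python, from station import sensors, read_camera, bot gives the robot as it stands. The module is installed in compiled form; this text tells all that it offers.
- The arm moves only by the tool play_rows, never from a script. Its argument "commands" is a list of rows, each a list of 4 numbers: the shift along the tool's x, y, z in m, then the turn about the tool's z in degrees. A call has 1 to 20 rows; each row shifts and turns the commanded pose from where the row before left it, along the tool's axes as they then stand; what a row does not reach is not made up. A row lasts 1/10 s, in which the tool goes at most 50 mm and 8.59 degrees, less where a joint would pass 70% of its speed; a pose out of reach is approached as far as the arm can. A call with a gripper value outside its range is refused whole. "claw" is the finger opening in m, from 0 to 0.0854, set as the call begins (left out, the last holds). The fingers move at their own pace and stop on an object; "force" is the grip in N (left out, the last holds). Time passes only in rows, so rows that do not move let the fingers close. It gives the time, the measured TCP pose, the force and the opening at its end, in the units of the state.
- sensors.get_obs(): the state, without advancing time (a new reading comes with each control period).
- read_camera(name): name is "scene" or "top" or "wrist"; returns a dict with "frame" (480x640x3 uint8, blue, green, red), "depth" (480x640 float32, m along the optical axis (not along the pixel's ray), 0 where there is no reading), "fx", "fy", "cx", "cy" (pixels), "rvec" (rotation vector, rad) and "tvec" (3), from world to camera coordinates, as OpenCV has them; the wrist camera has in their place "T_tool_cam" (4x4, takes a point from camera to tool coordinates, whose origin is the TCP and whose axes are the flange's). Camera axes: x right, y down, z forward; pixel columns grow to the right and rows downward; lengths in m; the calibration is good to about 2 mm. The wrist camera is an equidistant fisheye: a pixel r from the principal point sees the ray r / f radians off the axis. A picture is of the moment at which its call begins: read the wrist's pose just before it.
- bot.hand_in(): hands the job in, once; it reports no verdict.
The state is a dict: "t": time; "q": joint angles; "joint_vel": joint speeds; "joint_torque": joint torques, N m; "eef_pos": TCP position; "tool_rot": TCP orientation; "contact_force": force on the tool from outside, world axes, zero at the start; "torque": the same for the moment, N m; "gripper_width": opening from 0.0 (shut) to 1.0 (fully open).
Only numpy, scipy, OpenCV 4.12 (cv2) and the standard library are available. Lean on these libraries where they do the work, as an engineer would, in place of code of your own. Each camera call takes 0.05 s, during which the arm holds its last target.

### The job

The pipe nipples in the tote are degreased and must not be touched by hand or gripper: shut the stop on the feed chute, then scoop every nipple out of the tote, running the scoop into the tote's corner so that the walls hold them, and tip them into the chute's mouth so that they lie across the lane behind the stop. Only when the whole batch is waiting there, open the stop so that it rolls down into the tray, shut the stop again behind it, and leave the scoop standing flat in the emptied tote. Leave the brown jar and the hand lamp where they are.

Things in the scene. Friction and masses are not known exactly. Their poses are not given: they have to be found in the camera images.
- tote: Grey plastic tote fixed on the bench at the robot's left, 300 x 234 x 75 mm, walls and floor 5 mm. Origin: centre of its underside. x runs along its length, to the robot's right (turned up to 7 degrees). Inside faces at x = +-145 mm, y = +-112 mm, inner floor z = 5 mm. The nipples lie at x from -10 mm to the +x end wall; the rest, -x, is free for letting in the scoop.
- scoop: Aluminium hand scoop, 0.25 kg, loose, at first on the bench at the front right. Origin: middle of the pan's underside; x towards the open lip, z up. Flat pan 110 mm (x) by 104 mm, 2 mm sheet bevelled to 0.7 mm at the lip; 43 mm back wall at x = -55 mm; side walls 24 mm high; lip at x = 55 mm. A post joins the handle to the back wall.
- scoop_grip (a point): Middle of the scoop's black bar handle, 90 mm above the middle of the pan's underside. Axes as the scoop's. The bar runs along x, is 16 mm wide (y) and 24 mm high, and reaches from 38 mm behind to 34 mm ahead of this point: grip it across y.
- scoop_lip (a point): Middle of the scoop's front lip, at the underside of the pan: 55 mm ahead of the handle's middle and 90 mm below it. x to the front, z up.
- nipple_0: Plain steel pipe nipple, 27 mm diameter, 76 mm long, 0.12 kg, threaded ends; a loose cylinder lying on its side, free to roll. Origin at its centre, x along its axis. Three to five of the six are there; they start in the tote, lying roughly across it, one behind another along either side wall.
- nipple_1: Plain steel pipe nipple, 27 mm diameter, 76 mm long, 0.12 kg, threaded ends; a loose cylinder lying on its side, free to roll. Origin at its centre, x along its axis. Three to five of the six are there; they start in the tote, lying roughly across it, one behind another along either side wall.
- nipple_2: Plain steel pipe nipple, 27 mm diameter, 76 mm long, 0.12 kg, threaded ends; a loose cylinder lying on its side, free to roll. Origin at its centre, x along its axis. Three to five of the six are there; they start in the tote, lying roughly across it, one behind another along either side wall.
- nipple_3: Plain steel pipe nipple, 27 mm diameter, 76 mm long, 0.12 kg, threaded ends; a loose cylinder lying on its side, free to roll. Origin at its centre, x along its axis. Three to five of the six are there; they start in the tote, lying roughly across it, one behind another along either side wall.
- nipple_4: Plain steel pipe nipple, 27 mm diameter, 76 mm long, 0.12 kg, threaded ends; a loose cylinder lying on its side, free to roll. Origin at its centre, x along its axis. Three to five of the six are there; they start in the tote, lying roughly across it, one behind another along either side wall.
- nipple_5: Plain steel pipe nipple, 27 mm diameter, 76 mm long, 0.12 kg, threaded ends; a loose cylinder lying on its side, free to roll. Origin at its centre, x along its axis. Three to five of the six are there; they start in the tote, lying roughly across it, one behind another along either side wall.
- chute: Gravity feed chute fixed on the bench. Origin: on the bench under its middle; x downhill, to the robot's right (turned up to 6 degrees), y across, z up. Lined with slippery white plastic. The lane is 89 mm wide between guides 30 mm high, and slopes 10 degrees from x = -120 mm (floor 89 mm high) to a rubber buffer at x = 211 mm (floor 31 mm high). Nipples lie across it and roll.
- chute_mouth (a point): Middle of the upper edge of the apron over which the scoop is tipped, x = -195 mm in the chute, 129 mm above the bench. The 28 degree apron falls from here to the lane; its white guides narrow evenly from 128 mm apart here to 89 mm at the lane; the side walls reach 163 mm above the bench. Axes as the chute's.
- stop_line (a point): Middle of the lane's floor under the shut stop blade, x = 22 mm in the chute, 64 mm above the bench. Uphill of it the lane holds the waiting batch; downhill of it, up to the buffer, is the tray, which takes the whole batch side by side. Axes as the chute's.
- stop (a joint): Stop of the chute: a blade hanging in the lane from a shaft across it (x = 22 mm, 119 mm above the bench). 0 = shut (blade upright), grows as the blade swings up downhill, to 1.15 rad; nipples pass beneath from about 1.0. Friction of 0.22 N m holds it where it is left. It stands open at the start. It is worked by a two-armed rocker on the shaft's end towards the robot.
- open_pad (a point): Centre of the round rubber knob (24 mm) on the rocker's uphill arm, 55 mm from the shaft, 81 mm from the lane's middle towards the robot. Pressing it straight down (60 mm of travel, 5 N) opens the stop. It moves with the stop: 149 mm above the bench when shut, 89 mm when open.
- shut_pad (a point): Centre of the round rubber knob (24 mm) on the rocker's downhill arm, 55 mm from the shaft, 81 mm from the lane's middle towards the robot. Pressing it straight down (60 mm of travel, 5 N) shuts the stop. It moves with the stop: 149 mm above the bench when open, 89 mm when shut.
- jar: Brown sample jar with a metal lid, 55 mm diameter, 87 mm high, loose, a bystander. Origin: centre of its underside.
- lamp: Grey pocket lamp lying on the bench, 100 x 41 mm, 41 mm high, loose, a bystander at the far left. Origin: centre of its underside.

How it is judged:
On the way, in this order (a step that is already met when the one before it is completed fails the run):
1. the stop is shut (value of joint stop below 0.2 rad), for 0.2 s.
2. every nipple waits in the lane behind the shut stop, lying across it (x of nipple_0 in the frame of chute between -0.165 and 0.018 m and y of nipple_0 in the frame of chute between -0.04 and 0.04 m and z of nipple_0 in the frame of chute between 0.025 and 0.15 m and angle between the x axis of each of nipple_0, nipple_1, nipple_2, nipple_3, nipple_4, nipple_5 and the y axis of chute, either way round below 0.35 rad and x of nipple_1 in the frame of chute between -0.165 and 0.018 m and y of nipple_1 in the frame of chute between -0.04 and 0.04 m and z of nipple_1 in the frame of chute between 0.025 and 0.15 m and x of nipple_2 in the frame of chute between -0.165 and 0.018 m and y of nipple_2 in the frame of chute between -0.04 and 0.04 m and z of nipple_2 in the frame of chute between 0.025 and 0.15 m and x of nipple_3 in the frame of chute between -0.165 and 0.018 m and y of nipple_3 in the frame of chute between -0.04 and 0.04 m and z of nipple_3 in the frame of chute between 0.025 and 0.15 m and x of nipple_4 in the frame of chute between -0.165 and 0.018 m and y of nipple_4 in the frame of chute between -0.04 and 0.04 m and z of nipple_4 in the frame of chute between 0.025 and 0.15 m and x of nipple_5 in the frame of chute between -0.165 and 0.018 m and y of nipple_5 in the frame of chute between -0.04 and 0.04 m and z of nipple_5 in the frame of chute between 0.025 and 0.15 m and linear speed of each of nipple_0, nipple_1, nipple_2, nipple_3, nipple_4, nipple_5 below 0.05 m/s and value of joint stop below 0.2 rad), for 0.3 s.
3. the stop has been opened and every nipple has rolled into the tray (x of nipple_0 in the frame of chute between 0.028 and 0.215 m and y of nipple_0 in the frame of chute between -0.04 and 0.04 m and z of nipple_0 in the frame of chute between 0.025 and 0.15 m and x of nipple_1 in the frame of chute between 0.028 and 0.215 m and y of nipple_1 in the frame of chute between -0.04 and 0.04 m and z of nipple_1 in the frame of chute between 0.025 and 0.15 m and x of nipple_2 in the frame of chute between 0.028 and 0.215 m and y of nipple_2 in the frame of chute between -0.04 and 0.04 m and z of nipple_2 in the frame of chute between 0.025 and 0.15 m and x of nipple_3 in the frame of chute between 0.028 and 0.215 m and y of nipple_3 in the frame of chute between -0.04 and 0.04 m and z of nipple_3 in the frame of chute between 0.025 and 0.15 m and x of nipple_4 in the frame of chute between 0.028 and 0.215 m and y of nipple_4 in the frame of chute between -0.04 and 0.04 m and z of nipple_4 in the frame of chute between 0.025 and 0.15 m and x of nipple_5 in the frame of chute between 0.028 and 0.215 m and y of nipple_5 in the frame of chute between -0.04 and 0.04 m and z of nipple_5 in the frame of chute between 0.025 and 0.15 m), for 0.2 s.
At the end, for the whole second after the job is handed in: Every nipple lies in the tray below the stop, at rest; the stop is shut (under 0.2 rad); the scoop stands flat inside the tote (tilted under 7 degrees), let go and at rest (all of step 3 and value of joint stop below 0.2 rad and x of scoop_grip in the frame of tote between -0.145 and 0.145 m and y of scoop_grip in the frame of tote between -0.11 and 0.11 m and z of scoop_grip in the frame of tote below 0.11 m and angle between scoop_grip's own z axis and vertical below 0.12 rad and linear speed of scoop below 0.03 m/s and linear speed of each of nipple_0, nipple_1, nipple_2, nipple_3, nipple_4, nipple_5 below 0.05 m/s); the robot touches nothing.
It fails at once if a nipple is touched by the gripper (contact force between the fingers and nipple_0 above 0.5 N or contact force between the fingers and nipple_1 above 0.5 N or contact force between the fingers and nipple_2 above 0.5 N or contact force between the fingers and nipple_3 above 0.5 N or contact force between the fingers and nipple_4 above 0.5 N or contact force between the fingers and nipple_5 above 0.5 N).
It fails at once if the jar or the lamp is shoved aside by more than 3 cm (distance of any of jar, lamp from where it was at the start of the episode above 0.03 m).
Of nipple_0, nipple_1, nipple_2, nipple_3, nipple_4, nipple_5 only 3 to 5 are there at a start; the rules pass over those that are not, and their reading is None.
At some moment in a run one of scoop may be knocked a few centimetres aside while the robot is not near it.
It also fails if it takes over 210 s, if anything falls off the work surface, if the arm or the gripper's body presses on something with over 40 N, if the wrist force passes 120 N, or if a joint passes its speed limit or range.

## Working session

There is one attempt and no reset: what is moved stays moved. The work goes in short steps, Python scripts to look and compute and a tool call to move; the robot and the scene stay as the last step left them, time stands still between calls to the robot, and variables do not carry over. Pictures are saved under pics/ and viewed, and the job is handed in when it is done.

Besides the shell and the picture viewer there is one more tool, called as name(argument=value, ...), one argument or row to a line, values as JSON. play_rows: Moves the arm, as the interface text tells. Its arguments: {"type":"object","properties":{"commands":{"type":"array"},"claw":{"type":"number"},"force":{"type":"number"}},"required":["commands"]}

```bash
ls; mkdir -p pics
python3 - <<'E'
from station import sensors, read_camera, bot
import cv2,numpy as np
o=sensors.get_obs()
for k,v in o.items(): print(k,np.round(v,3))
for n in ["scene","top","wrist"]:
    c=read_camera(n); cv2.imwrite(f"pics/{n}0.png",c["frame"]); np.savez(f"pics/{n}0.npz",**c)
    print(n,{k:np.round(v,3).tolist() for k,v in c.items() if k not in("frame","depth")}, (c["depth"]>0).mean() if "depth" in c else None)
E
```

```text
pics
t 0.0
q [-1.415  0.478  0.022  1.556 -0.012  1.109 -0.083]
joint_vel [ 0.     0.001  0.001 -0.001  0.001  0.     0.001]
joint_torque [-1.0000e-03 -5.9644e+01  1.6080e+00 -2.8120e+01  1.2000e-02  1.0000e-02
  0.0000e+00]
eef_pos [0.176 0.651 0.404]
tool_rot [-0.     0.132  0.991 -0.001]
contact_force [ 0.295  0.157 -0.866]
torque [-0.031 -0.062  0.04 ]
gripper_width 0.995
scene {'fx': 523.034, 'fy': 523.034, 'cx': 326.793, 'cy': 237.198, 'rvec': [2.052, -0.988, 0.505], 'tvec': [-0.204, 0.364, 1.448]} 0.995927734375
top {'fx': 569.845, 'fy': 569.845, 'cx': 328.119, 'cy': 239.036, 'rvec': [2.071, -2.156, 0.216], 'tvec': [0.115, 0.482, 1.517]} 0.9960872395833333
wrist {'fx': 371.648, 'fy': 371.648, 'cx': 320.69, 'cy': 239.224, 'T_tool_cam': [[-0.001, -0.948, -0.319, 0.082], [1.0, -0.001, 0.001, 0.001], [-0.002, -0.319, 0.948, 0.033], [0.0, 0.0, 0.0, 1.0]]} 0.9960188802083333
```

View pics/scene0.png

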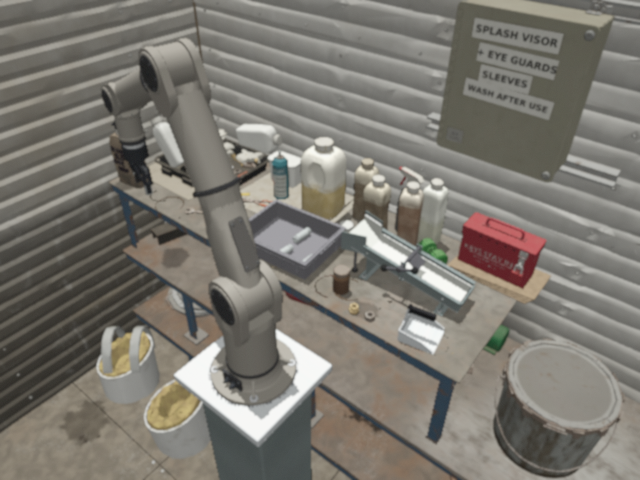

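View pics/top0.png

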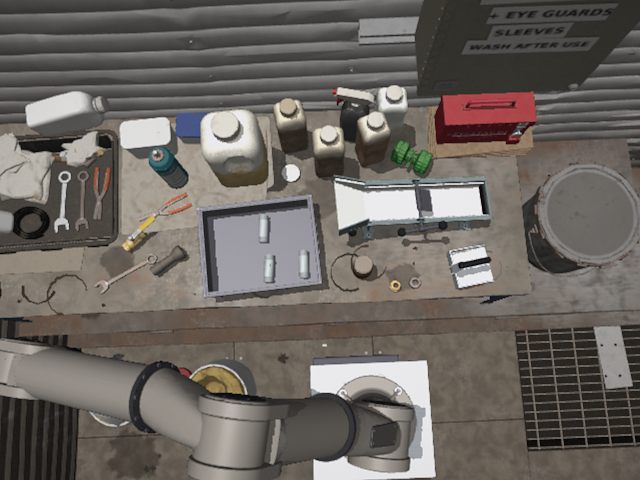

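View pics/wrist0.png

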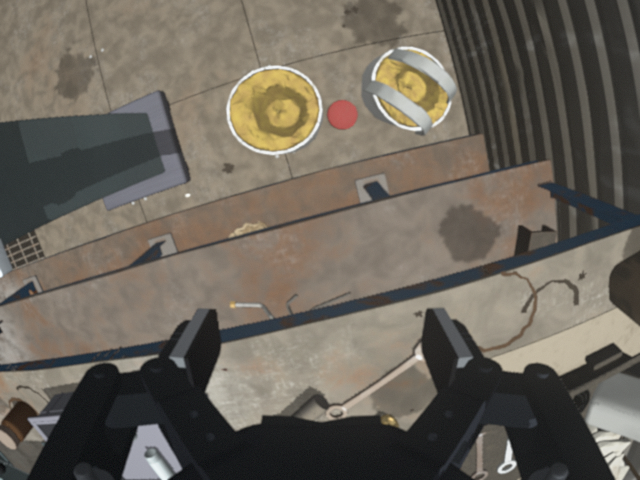

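```bash
cat > h.py <<'E'
import numpy as np,cv2
from scipy.spatial.transform import Rotation as R
def cloud(c):
    d=c["depth"]; h,w=d.shape; u,v=np.meshgrid(np.arange(w),np.arange(h))
    p=np.stack([(u-c["cx"])/c["fx"]*d,(v-c["cy"])/c["fy"]*d,d],-1)
    Rm=R.from_rotvec(np.ravel(c["rvec"])).as_matrix()
    return (p-np.ravel(c["tvec"]))@Rm   # R^T (p-t)
def wcloud(c,pos,quat):
    d=c["depth"]; h,w=d.shape; u,v=np.meshgrid(np.arange(w),np.arange(h))
    x=(u-c["cx"])/c["fx"]; y=(v-c["cy"])/c["fy"]; r=np.hypot(x,y)+1e-9
    k=np.tan(np.minimum(r,1.5))/r
    p=np.stack([x*k*d,y*k*d,d],-1)
    T=np.array(c["T_tool_cam"]); p=p@T[:3,:3].T+T[:3,3]
    q=np.array(quat); Rm=R.from_quat(q[[1,2,3,0]]).as_matrix()
    return p@Rm.T+np.array(pos)
E
python3 - <<'E'
from h import *
c=dict(np.load("pics/top0.npz")); P=cloud(c)
for (u,v) in [(264,228),(269,268),(304,264),(260,240),(206,215),(312,202),(315,280),(362,266),(470,265),(165,262),(340,182),(340,230),(405,205),(420,205),(340,205),(470,200),(486,200),(480,276),(452,252),(100,260)]:
    print(u,v,np.round(P[v,u],3))
im=c["frame"]
a=cv2.resize(im[165:300,320:520],None,fx=4,fy=4,interpolation=cv2.INTER_CUBIC); cv2.imwrite("pics/a.png",a)
b=cv2.resize(im[180:310,190:330],None,fx=5,fy=4.6,interpolation=cv2.INTER_CUBIC); cv2.imwrite("pics/b.png",b)
E
```

```text
264 228 [0.531 0.274 0.023]
269 268 [0.416 0.261 0.033]
304 264 [0.423 0.165 0.03 ]
260 240 [0.496 0.286 0.027]
206 215 [0.573 0.435 0.035]
312 202 [0.588 0.136 0.072]
315 280 [0.372 0.135 0.073]
362 266 [0.402 0.009 0.09 ]
470 265 [ 0.39  -0.273  0.107]
165 262 [0.444 0.548 0.032]
340 182 [0.621 0.058 0.14 ]
340 230 [0.485 0.065 0.165]
405 205 [ 0.569 -0.119  0.073]
420 205 [ 0.553 -0.151  0.124]
340 205 [0.563 0.061 0.122]
470 200 [ 0.587 -0.309  0.029]
486 200 [ 0.578 -0.346  0.057]
480 276 [ 0.374 -0.324  0.005]
452 252 [ 0.443 -0.249  0.014]
100 260 [0.462 0.74  0.003]
```

View pics/a.png

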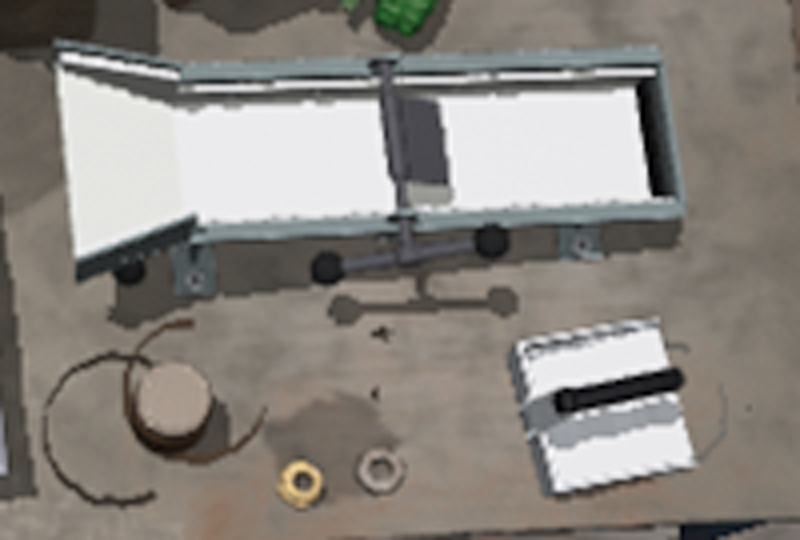

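View pics/b.png

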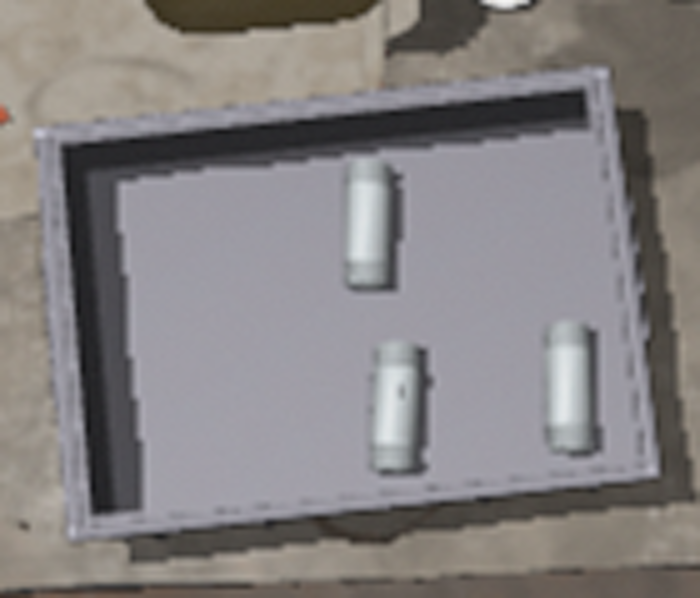

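```bash
cat > fit.py <<'E'
from h import *
import sys
c=dict(np.load(sys.argv[1] if len(sys.argv)>1 else "pics/top0.npz")); P=cloud(c); im=c["frame"].astype(int)
X,Y,Z=P[...,0],P[...,1],P[...,2]
# tote rim
m=(X>.3)&(X<.68)&(Y>.1)&(Y<.48)&(abs(Z-.075)<.008)
n,l,s,_=cv2.connectedComponentsWithStats(m.astype(np.uint8),connectivity=8)
k=1+np.argmax(s[1:,4]); m=l==k
r=cv2.minAreaRect(P[m][:,:2].astype(np.float32)); print("tote rect",r,"z",np.median(Z[m]))
print("bench z", np.median(Z[(X>.35)&(X<.45)&(Y<-.05)&(Y>-.2)]))
# chute lane floor
w=(im.min(-1)>200)
for (a,b) in [(185,417),]:
    pass
lane=w.copy(); lane[:, :370]=0; lane[:,482:]=0; lane[:180]=0; lane[230:]=0; lane[:,410:440]=0
lane&=(Z<.1)
pts=P[lane]; A=np.c_[pts[:,:2],np.ones(len(pts))]
for _ in range(4):
    co,*_=np.linalg.lstsq(A,pts[:,2],rcond=None); res=pts[:,2]-A@co; k=abs(res)<.004; A=A[k];pts=pts[k]
g=co[:2]; sl=np.degrees(np.arctan(np.hypot(*g))); d=-g/np.hypot(*g); yaw=np.arctan2(d[1],d[0])
print("lane slope",sl,"dir",d,"yaw deg",np.degrees(yaw), len(pts), res.std())
print("lane rect",cv2.minAreaRect(pts[:,:2].astype(np.float32)))
E
python3 fit.py
python3 - <<'E'
from h import *
c=dict(np.load("pics/top0.npz")); P=cloud(c)
f=lambda a,b:(320+a/4,165+b/4)
for nm,(a,b) in dict(openpad=(327,268),shutpad=(490,240),shaftnear=(405,218),shaftfar=(383,65),mouthfar=(57,45),mouthnear=(80,270),endfar=(660,52),endnear=(683,212),lanefar=(180,68),lanenear=(193,218),lip1=(657,322),lip2=(692,465),b1=(515,345),b2=(548,490),h1=(562,400),h2=(680,380)).items():
    u,v=f(a,b); u,v=int(round(u)),int(round(v)); print(nm,u,v,np.round(P[v,u],3))
E
```

```text
tote rect ((0.4732225239276886, 0.284515380859375), (0.25173887610435486, 0.3231923282146454), 4.569483280181885) z 0.07386563557889936
bench z -0.0009414600560853965
lane slope 9.918729308803853 dir [-0.00688146 -0.99997632] yaw deg -90.39428162230291 1680 0.001955104504141428
lane rect ((0.5758413076400757, -0.17758971452713013), (0.08228859305381775, 0.32076677680015564), 2.779636859893799)
openpad 402 232 [ 0.485 -0.1    0.112]
shutpad 442 225 [ 0.491 -0.199  0.149]
shaftnear 421 220 [ 0.511 -0.15   0.129]
shaftfar 416 181 [ 0.619 -0.145  0.126]
mouthfar 334 176 [0.631 0.074 0.16 ]
mouthnear 340 232 [0.486 0.064 0.139]
endfar 485 178 [ 0.638 -0.346  0.067]
endnear 491 218 [ 0.524 -0.353  0.064]
lanefar 365 182 [ 0.62  -0.008  0.133]
lanenear 368 220 [ 0.511 -0.009  0.155]
lip1 484 246 [ 0.459 -0.345 -0.002]
lip2 493 281 [ 0.357 -0.356  0.012]
b1 449 251 [ 0.448 -0.243  0.005]
b2 457 288 [ 0.341 -0.253  0.023]
h1 460 265 [ 0.392 -0.248  0.1  ]
h2 490 260 [ 0.403 -0.329  0.096]
```

```bash
cat > plan.py <<'E'
# usage: plan.py x y z yawdeg(tool y dir in world) [rows]
from h import *
import sys
from station import sensors
o=sensors.get_obs()
p=np.array(o["eef_pos"]);q=np.array(o["tool_rot"]);Rm=R.from_quat(q[[1,2,3,0]]).as_matrix()
yaw=np.degrees(np.arctan2(Rm[1,1],Rm[0,1]))
print("t",round(float(o["t"]),2),"pos",np.round(p,4),"yaw",round(yaw,2),"tilt",round(np.degrees(np.arccos(-Rm[2,2])),2),"F",np.round(o["contact_force"],1),"w",round(float(o["gripper_width"]),3),"q",np.round(o["q"],2))
if len(sys.argv)>4:
    t=[float(a) if a!="-" else None for a in sys.argv[1:5]]
    T=np.array([t[i] if t[i] is not None else p[i] for i in range(3)]); ty=t[3] if t[3] is not None else yaw
    dy=(ty-yaw+180)%360-180
    d=T-p; n=max(int(np.ceil(np.linalg.norm(d)/.04)),int(np.ceil(abs(dy)/7)),1)
    if len(sys.argv)>5: n=int(sys.argv[5])
    print("world delta",np.round(d,4),"dyaw",round(dy,2),"rows",n)
    cy=yaw;rows=[]
    for i in range(n):
        a=np.radians(cy); Y=np.array([np.cos(a),np.sin(a)]); Xv=np.array([-np.sin(a),np.cos(a)])
        s=d/n; rows.append([round(float(Xv@s[:2]),4),round(float(Y@s[:2]),4),round(-float(s[2]),4),round(-dy/n,2)])
        cy+=dy/n
    print(rows if n<6 or abs(dy)>1 else rows[0])
E
python3 plan.py 0.5 0.3 0.40 3
```

```text
t 0.15 pos [0.1759 0.6515 0.404 ] yaw 74.89 tilt 0.08 F [ 0.2  0.2 -0.1] w 0.999 q [-1.42  0.48  0.02  1.56 -0.01  1.11 -0.08]
world delta [ 0.3241 -0.3515 -0.004 ] dyaw -71.89 rows 12
[[-0.0337, -0.0212, 0.0003, np.float64(5.99)], [-0.0357, -0.0176, 0.0003, np.float64(5.99)], [-0.0374, -0.0138, 0.0003, np.float64(5.99)], [-0.0386, -0.0098, 0.0003, np.float64(5.99)], [-0.0394, -0.0057, 0.0003, np.float64(5.99)], [-0.0398, -0.0016, 0.0003, np.float64(5.99)], [-0.0398, 0.0026, 0.0003, np.float64(5.99)], [-0.0393, 0.0067, 0.0003, np.float64(5.99)], [-0.0383, 0.0108, 0.0003, np.float64(5.99)], [-0.037, 0.0147, 0.0003, np.float64(5.99)], [-0.0353, 0.0185, 0.0003, np.float64(5.99)], [-0.0331, 0.0221, 0.0003, np.float64(5.99)]]
```

play_rows(
  commands=[
    [-0.034,-0.021,0,6],
    [-0.036,-0.018,0,6],
    [-0.037,-0.014,0,6],
    [-0.039,-0.01,0,6],
    [-0.039,-0.006,0,6],
    [-0.04,-0.002,0,6],
    [-0.04,0.003,0,6],
    [-0.039,0.007,0,6],
    [-0.038,0.011,0,6],
    [-0.037,0.015,0,6],
    [-0.035,0.018,0,6],
    [-0.033,0.022,0,6],
    [0,0,0,0],
    [0,0,0,0],
  ],
  claw=0,
)

```text
t: 1.55
eef_pos: [0.4999, 0.2991, 0.4045]
tool_rot: [-0.0, 0.69, 0.724, -0.0]
contact_force: [0.0, 0.6, -0.0]
gripper_width: 0.004
```

```bash
python3 plan.py 0.491 -0.19 0.36 3
```

```text
t 1.55 pos [0.4999 0.2991 0.4045] yaw 2.78 tilt 0.02 F [ 0.   0.6 -0. ] w 0.004 q [-0.98  0.34  0.42  1.81 -0.16  1.03 -0.45]
world delta [-0.0089 -0.4891 -0.0445] dyaw 0.22 rows 13
[-0.0375, -0.0025, 0.0034, np.float64(-0.02)]
```

```bash
cat > snap.py <<'E'
from h import *
import sys
from station import sensors, read_camera
o=sensors.get_obs()
c=read_camera(sys.argv[1]); nm=sys.argv[2]
cv2.imwrite(f"pics/{nm}.png",c["frame"]); np.savez(f"pics/{nm}.npz",pos=o["eef_pos"],quat=o["tool_rot"],**c)
E
python3 snap.py wrist w1
```

```text
(no output)
```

View pics/w1.png

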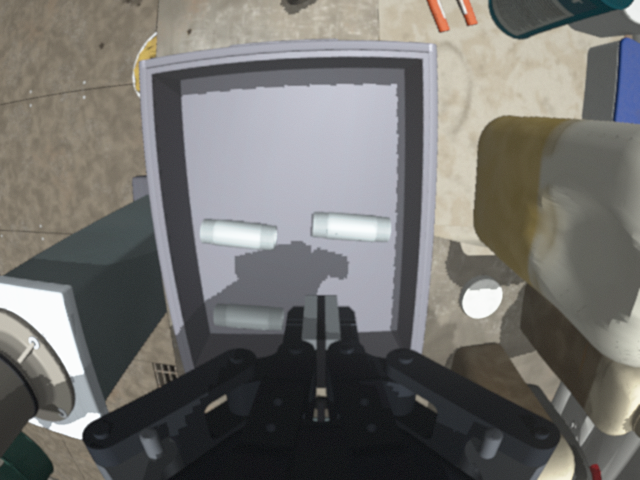

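play_rows(
  commands=[
    [-0.037,-0.002,0,0],
    [-0.037,-0.002,0,0],
    [-0.037,-0.002,0,0],
    [-0.037,-0.002,0,0],
    [-0.037,-0.002,0,0],
    [0,0,0,0],
  ],
)

```text
t: 2.2
eef_pos: [0.4981, 0.1107, 0.4049]
tool_rot: [0.0, 0.691, 0.723, -0.0]
contact_force: [-0.2, 0.2, 0.3]
gripper_width: 0.002
```

```bash
python3 snap.py wrist w2
```

```text
(no output)
```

View pics/w2.png

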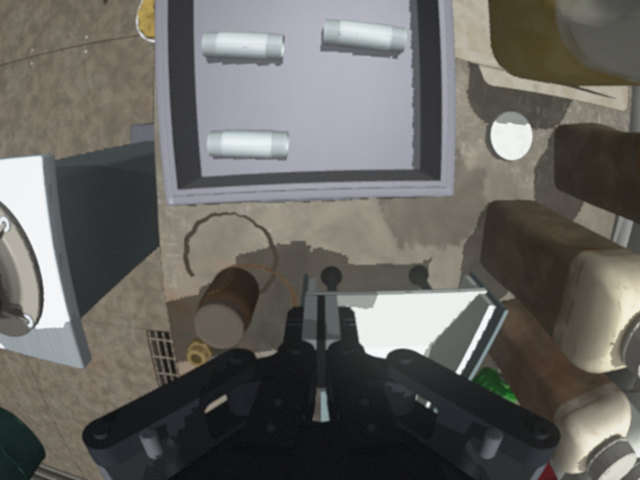

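play_rows(
  commands=[
    [-0.038,-0.003,0,0],
    [-0.038,-0.003,0,0],
    [-0.038,-0.003,0,0],
    [-0.038,-0.003,0,0],
    [-0.038,-0.003,0.005,0],
    [-0.038,-0.003,0.01,0],
    [-0.038,-0.003,0.015,0],
    [-0.035,-0.002,0.015,0],
    [0,0,0,0],
  ],
)

```text
t: 3.15
eef_pos: [0.4904, -0.1894, 0.3582]
tool_rot: [-0.0, 0.69, 0.724, -0.001]
contact_force: [-0.3, 0.1, 0.4]
gripper_width: -0.001
```

```bash
python3 plan.py 0.491 -0.194 0.345 3; python3 snap.py wrist w3; python3 snap.py top t1
```

```text
t 3.15 pos [ 0.4904 -0.1894  0.3582] yaw 2.7 tilt 0.18 F [-0.3  0.1  0.4] w -0.001 q [-0.27  0.33  0.64  1.99 -0.24  0.9   0.54]
world delta [ 0.0006 -0.0046 -0.0132] dyaw 0.3 rows 1
[[-0.0047, 0.0004, 0.0132, np.float64(-0.3)]]
```

View pics/w3.png

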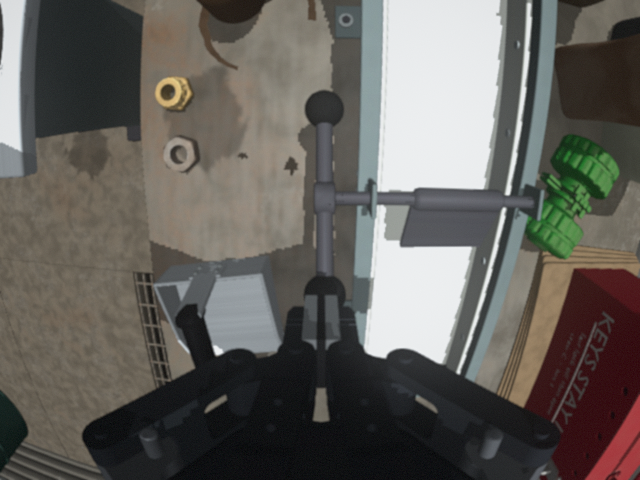

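play_rows(
  commands=[
    [0,0,0.01,0],
    [0,0,0.01,0],
    [0,0,0.01,0],
    [0,0,0.01,0],
    [0,0,0.01,0],
    [0,0,0.01,0],
    [0,0,0.01,0],
    [0,0,0.008,0],
    [0,0,0.004,0],
    [0,0,0,0],
  ],
)

```text
t: 4.25
eef_pos: [0.4918, -0.1891, 0.2786]
tool_rot: [0.002, 0.69, 0.724, 0.0]
contact_force: [0.9, -4.3, 7.7]
gripper_width: -0.001
```

play_rows(
  commands=[
    [0,0,0.003,0],
    [0,0,0.003,0],
    [0,0,0,0],
  ],
)

```text
t: 4.55
eef_pos: [0.4922, -0.1919, 0.2751]
tool_rot: [0.005, 0.69, 0.723, 0.001]
contact_force: [-4.6, -9.9, 26.6]
gripper_width: -0.001
```

play_rows(
  commands=[
    [0,0,-0.02,0],
    [0,0,-0.03,0],
    [0,0,-0.04,0],
    [0,0,-0.03,0],
    [0,0,0,0],
  ],
  claw=0.0854,
)

```text
t: 5.05
eef_pos: [0.492, -0.1879, 0.395]
tool_rot: [0.003, 0.689, 0.725, 0.002]
contact_force: [0.8, -0.3, -0.1]
gripper_width: 0.848
```

```bash
python3 plan.py 0.396 -0.25 0.40 7.5; python3 snap.py top t2
python3 - <<'E'
from h import *
im=cv2.imread("pics/t2.png"); cv2.imwrite("pics/t2a.png",cv2.resize(im[165:300,320:520],None,fx=4,fy=4,interpolation=cv2.INTER_CUBIC))
E
```

```text
t 5.05 pos [ 0.492  -0.1879  0.395 ] yaw 2.87 tilt 0.41 F [ 0.8 -0.3 -0.1] w 0.848 q [-0.3   0.28  0.66  1.96 -0.21  0.97  0.51]
world delta [-0.096  -0.0621  0.005 ] dyaw 4.63 rows 3
[[-0.0191, -0.033, -0.0017, np.float64(-1.54)], [-0.0182, -0.0335, -0.0017, np.float64(-1.54)], [-0.0173, -0.034, -0.0017, np.float64(-1.54)]]
```

View pics/t2a.png

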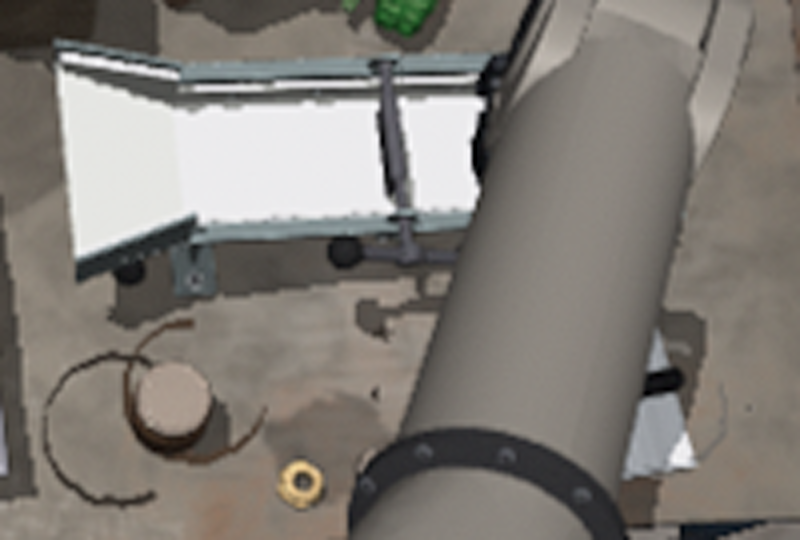

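```bash
cat > scoop.py <<'E'
from h import *
import sys
def handle(P,im,lo=.08,hi=.115,xr=(.3,.5),yr=(-.4,-.2),dark=70,zr=None):
    m=(im.max(-1)<dark)&(P[...,2]>lo)&(P[...,2]<hi)&(P[...,0]>xr[0])&(P[...,0]<xr[1])&(P[...,1]>yr[0])&(P[...,1]<yr[1])
    n,l,s,_=cv2.connectedComponentsWithStats(m.astype(np.uint8),connectivity=8)
    k=1+np.argmax(s[1:,4]); m=l==k; p=P[m]; r=cv2.minAreaRect(p[:,:2].astype(np.float32))
    v=p[:,:2]-p[:,:2].mean(0); w=np.linalg.svd(v,full_matrices=False)[2][0]; w*=-np.sign(w[1])
    print("n",m.sum(),"rect",np.round(r[0],4),np.round(r[1],3),round(r[2],1),"axis deg from -Y:",round(np.degrees(np.arctan2(w[0],-w[1])),2),"z",np.round(np.percentile(p[:,2],[5,50,95]),3))
if __name__=="__main__":
    c=dict(np.load("pics/top0.npz")); handle(cloud(c),c["frame"])
    c=dict(np.load("pics/w3.npz")); P=wcloud(c,c["pos"],c["quat"]); handle(P,c["frame"])
    m=(P[...,2]>.02)&(P[...,2]<.05)&(P[...,0]>.3)&(P[...,0]<.48)&(P[...,1]>-.4)&(P[...,1]<-.2)
    # white pan mask in top
    c=dict(np.load("pics/top0.npz"));P=cloud(c);im=c["frame"]
    m=(im.min(-1)>190)&(P[...,0]>.3)&(P[...,0]<.48)&(P[...,1]<-.2)&(P[...,1]>-.4)
    p=P[m]; print("pan",cv2.minAreaRect(p[:,:2].astype(np.float32)),p.mean(0))
    c=dict(np.load("pics/w2.npz"));P=wcloud(c,c["pos"],c["quat"]); print(P[140,250],P[45,243],P[35,365],P[320,215])
E
python3 scoop.py
```

```text
n 170 rect [ 0.3987 -0.2879] [0.014 0.083] 9.6 axis deg from -Y: 9.37 z [0.093 0.1   0.107]
n 1403 rect [ 0.3967 -0.2701] [0.02  0.051] 10.0 axis deg from -Y: 12.85 z [0.085 0.098 0.101]
pan ((0.40403231978416443, -0.2975637912750244), (0.1112680584192276, 0.11248482018709183), 9.848605155944824) [ 0.4011221  -0.30331225  0.00349428]
[0.42972211 0.1721658  0.02855806] [0.42021096 0.26201525 0.02899942] [0.53049788 0.27448514 0.03096916] [0.40475841 0.01430611 0.0848701 ]
```

```bash
python3 plan.py 0.402 -0.307 0.35 9.4 5;python3 plan.py - - 0.245 9.4 5|tail -1
```

```text
t 5.1 pos [ 0.4914 -0.1873  0.3929] yaw 2.89 tilt 0.22 F [ 0.8 -0.5 -0.8] w 0.925 q [-0.3   0.28  0.66  1.96 -0.21  0.97  0.51]
world delta [-0.0894 -0.1197 -0.0429] dyaw 6.51 rows 5
[[-0.023, -0.0191, 0.0086, np.float64(-1.3)], [-0.0226, -0.0196, 0.0086, np.float64(-1.3)], [-0.0221, -0.0201, 0.0086, np.float64(-1.3)], [-0.0217, -0.0206, 0.0086, np.float64(-1.3)], [-0.0212, -0.0211, 0.0086, np.float64(-1.3)]]
[[0.0, 0.0, 0.0296, np.float64(-1.3)], [0.0, 0.0, 0.0296, np.float64(-1.3)], [0.0, 0.0, 0.0296, np.float64(-1.3)], [0.0, 0.0, 0.0296, np.float64(-1.3)], [0.0, 0.0, 0.0296, np.float64(-1.3)]]
```

play_rows(
  commands=[
    [-0.023,-0.019,0.009,-1.3],
    [-0.023,-0.02,0.009,-1.3],
    [-0.022,-0.02,0.009,-1.3],
    [-0.022,-0.021,0.009,-1.3],
    [-0.021,-0.021,0.009,-1.3],
    [0,0,0,0],
  ],
)

```text
t: 5.7
eef_pos: [0.3971, -0.3097, 0.3443]
tool_rot: [-0.002, 0.649, 0.761, -0.001]
contact_force: [-0.2, -0.5, -0.7]
gripper_width: 0.997
```

```bash
python3 plan.py 0.402 -0.307 0.245 9.4 5; python3 snap.py wrist w4
python3 - <<'E'
from h import *
from scoop import handle
c=dict(np.load("pics/w4.npz")); handle(wcloud(c,c["pos"],c["quat"]),c["frame"])
E
```

```text
t 5.7 pos [ 0.3971 -0.3097  0.3443] yaw 9.03 tilt 0.28 F [-0.2 -0.5 -0.7] w 0.997 q [-0.01  0.32  0.67  2.05 -0.25  0.86  0.96]
world delta [ 0.0049  0.0027 -0.0993] dyaw 0.37 rows 5
[[0.0004, 0.001, 0.0199, np.float64(-0.07)], [0.0004, 0.001, 0.0199, np.float64(-0.07)], [0.0004, 0.001, 0.0199, np.float64(-0.07)], [0.0004, 0.001, 0.0199, np.float64(-0.07)], [0.0004, 0.001, 0.0199, np.float64(-0.07)]]
n 3090 rect [ 0.3982 -0.2877] [0.018 0.084] 9.9 axis deg from -Y: 9.68 z [0.097 0.099 0.102]
```

View pics/w4.png

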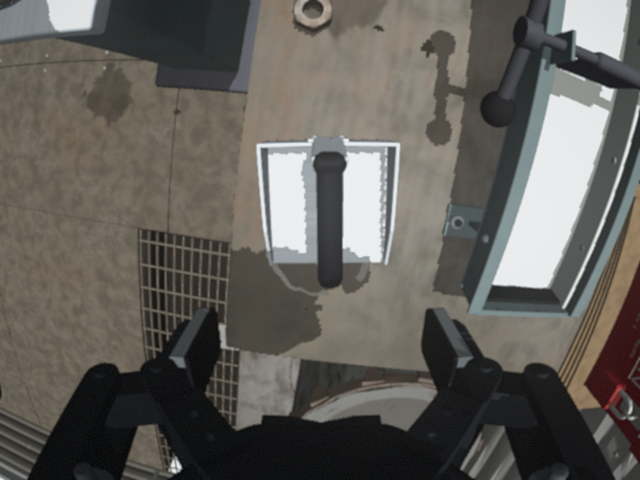

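play_rows(
  commands=[
    [0,0.001,0.02,-0.1],
    [0,0.001,0.02,-0.1],
    [0.001,0.001,0.02,-0.1],
    [0,0.001,0.02,-0.1],
    [0.001,0,0.019,-0.1],
    [0,0,0,0],
  ],
)

```text
t: 6.35
eef_pos: [0.4042, -0.3028, 0.2449]
tool_rot: [-0.003, 0.643, 0.766, -0.001]
contact_force: [-0.0, -0.1, 0.2]
gripper_width: 0.999
```

```bash
python3 plan.py 0.401 -0.307 0.245 9.6 1
```

```text
t 6.35 pos [ 0.4042 -0.3028  0.2449] yaw 9.97 tilt 0.33 F [-0.  -0.1  0.2] w 0.999 q [ 0.08  0.48  0.55  2.11 -0.41  0.65  1.09]
world delta [-0.0032 -0.0042  0.0001] dyaw -0.37 rows 1
[[-0.0036, -0.0039, -0.0001, np.float64(0.37)]]
```

Close. Correct and grip.

play_rows(
  commands=[
    [-0.004,-0.004,0,0.4],
    [0,0,0,0],
  ],
)

```text
t: 6.55
eef_pos: [0.4012, -0.3099, 0.2484]
tool_rot: [0.001, 0.647, 0.763, -0.0]
contact_force: [-1.3, 0.4, 0.3]
gripper_width: 0.998
```

play_rows(
  commands=[
    [0,0,0,0],
    [0,0,0,0],
    [0,0,0,0],
    [0,0,0,0],
    [0,0,0,0],
    [0,0,0,0],
  ],
  claw=0.01,
  force=60,
)

```text
t: 7.15
eef_pos: [0.4015, -0.3093, 0.2479]
tool_rot: [0.0, 0.646, 0.763, 0.0]
contact_force: [-0.2, 1.0, 3.4]
gripper_width: 0.174
```

```bash
python3 plan.py 0.401 -0.307 0.245 9.6 1
```

```text
t 7.15 pos [ 0.4015 -0.3093  0.2479] yaw 9.49 tilt 0.03 F [-0.2  1.   3.4] w 0.174 q [ 0.09  0.48  0.55  2.11 -0.41  0.66  1.09]
world delta [-0.0005  0.0023 -0.0029] dyaw 0.11 rows 1
[[0.0023, -0.0001, 0.0029, np.float64(-0.11)]]
```

play_rows(
  commands=[
    [0,0,-0.005,0],
    [0,0,-0.01,0],
    [0,0,-0.02,0],
    [0,0,-0.03,0],
    [0,0,-0.035,0],
    [0,0,-0.04,0],
    [0,0,-0.03,0],
    [0,0,0,0],
    [0,0,0,0],
  ],
  force=100,
)

```text
t: 8.05
eef_pos: [0.4009, -0.3091, 0.418]
tool_rot: [0.0, 0.646, 0.763, 0.0]
contact_force: [-0.7, 0.7, -1.9]
gripper_width: 0.17
```

```bash
python3 snap.py scene s1; python3 snap.py wrist w5; python3 plan.py
python3 - <<'E'
from h import *
c=dict(np.load("pics/w1.npz")); P=wcloud(c,c["pos"],c["quat"]); X,Y,Z=[P[...,i] for i in range(3)]
m=(X>.3)&(X<.68)&(Y>.1)&(Y<.5)&(abs(Z-.075)<.004)
n,l,s,_=cv2.connectedComponentsWithStats(m.astype(np.uint8),connectivity=8)
m=l==1+np.argmax(s[1:,4]); print(cv2.minAreaRect(P[m][:,:2].astype(np.float32)),m.sum())
im=c["frame"].copy(); im[m]=(0,0,255); cv2.imwrite("pics/w1m.png",im)
m2=(abs(Z-.005)<.003)&(X>.3)&(X<.68)&(Y>.1)&(Y<.5)&(im.min(-1)<200)
n,l,s,_=cv2.connectedComponentsWithStats(m2.astype(np.uint8),connectivity=8)
m2=l==1+np.argmax(s[1:,4]); print("floor",cv2.minAreaRect(P[m2][:,:2].astype(np.float32)),m2.sum())
im=cv2.imread("pics/s1.png"); cv2.imwrite("pics/s1a.png",cv2.resize(im[180:380,220:500],None,fx=2.8,fy=2.8,interpolation=cv2.INTER_CUBIC))
E
```

```text
t 8.15 pos [ 0.4007 -0.3087  0.4165] yaw 9.49 tilt 0.14 F [-0.4  0.1 -2.5] w 0.168 q [-0.08  0.21  0.72  1.97 -0.16  1.01  0.88]
((0.4738132953643799, 0.2895492911338806), (0.2501678466796875, 0.31102925539016724), 4.4444355964660645) 12730
floor ((0.47399038076400757, 0.285604327917099), (0.22601422667503357, 0.29183223843574524), 4.375776290893555) 44646
```

View pics/s1a.png

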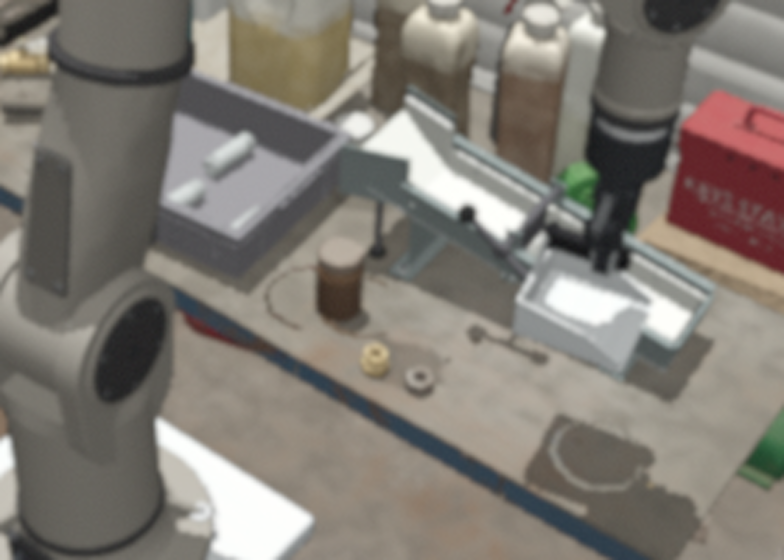

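View pics/w5.png

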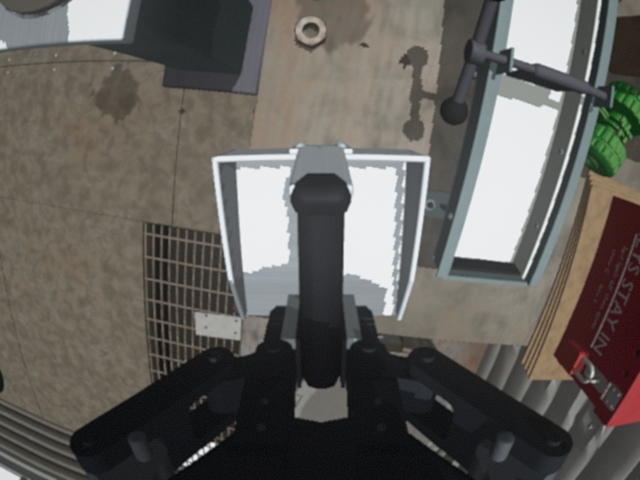

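View pics/w1m.png

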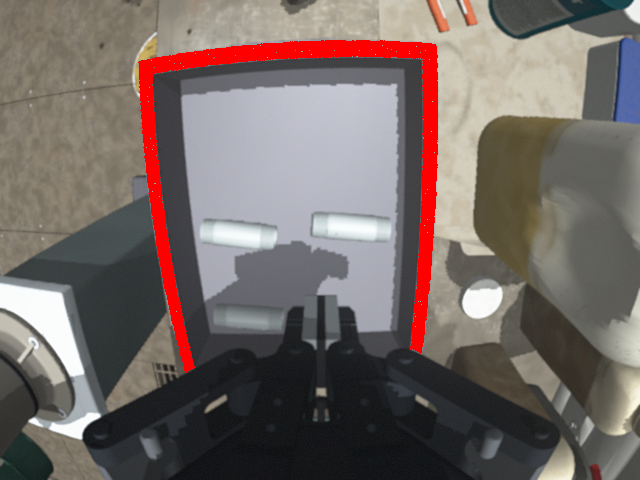

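```bash
cat > tilt.py <<'E'
from h import *
import sys
def run(nm,excl=None,box=None):
    c=dict(np.load(f"pics/{nm}.npz")); P=wcloud(c,np.zeros(3),[1,0,0,0]); im=c["frame"]  # tool frame
    # pan in tool frame: x from -40..+80, y +-48, z ~ .24
    m=(P[...,0]>-.035)&(P[...,0]<.066)&(abs(P[...,1])<.047)&(P[...,2]>.2)&(P[...,2]<.285)&(im.min(-1)>100)
    p=P[m]
    A=np.c_[p[:,:2],np.ones(len(p))];z=p[:,2]
    for _ in range(8):
        co,*_=np.linalg.lstsq(A,z,rcond=None); r=z-A@co; k=abs(r)<max(.003,1.5*r.std()); A=A[k];z=z[k]
    print(nm,"n",len(z),"pan depth below TCP at x=+19:",round(co[2]+co[0]*.019,4),"pitch deg (+ = lip up):",round(np.degrees(np.arctan(co[0])),2),"roll",round(np.degrees(np.arctan(co[1])),2),"res",r.std().round(4))
    # back wall top line
    b=(P[...,0]>.05)&(P[...,0]<.1)&(abs(P[...,1])<.06)&(P[...,2]>.18)&(P[...,2]<.225)&(im.min(-1)>140)
    if b.sum(): print("backwall top",np.round(np.median(P[b],0),4),b.sum())
if __name__=="__main__": run(sys.argv[1])
E
python3 tilt.py w5; python3 plan.py 0.45 0 0.43 4.4
```

```text
w5 n 14269 pan depth below TCP at x=+19: 0.2481 pitch deg (+ = lip up): -0.28 roll -0.08 res 0.0006
backwall top [0.0654 0.0093 0.2061] 1663
t 8.15 pos [ 0.4007 -0.3087  0.4165] yaw 9.49 tilt 0.14 F [-0.4  0.1 -2.5] w 0.168 q [-0.08  0.21  0.72  1.97 -0.16  1.01  0.88]
world delta [0.0493 0.3087 0.0135] dyaw -5.09 rows 8
[[0.037, 0.0124, -0.0017, np.float64(0.64)], [0.0372, 0.012, -0.0017, np.float64(0.64)], [0.0373, 0.0116, -0.0017, np.float64(0.64)], [0.0374, 0.0112, -0.0017, np.float64(0.64)], [0.0376, 0.0108, -0.0017, np.float64(0.64)], [0.0377, 0.0104, -0.0017, np.float64(0.64)], [0.0378, 0.0099, -0.0017, np.float64(0.64)], [0.0379, 0.0095, -0.0017, np.float64(0.64)]]
```

play_rows(
  commands=[
    [0.02,0.006,-0.002,0.6],
    [0.037,0.012,-0.002,0.6],
    [0.037,0.012,-0.002,0.6],
    [0.037,0.011,-0.002,0.6],
    [0.038,0.011,-0.002,0.6],
    [0.038,0.01,-0.002,0.6],
    [0.038,0.01,-0.002,0.6],
    [0.038,0.01,-0.002,0.6],
    [0.03,0.005,0,0.3],
    [0.038,0,0,0],
    [0.038,0,0,0],
    [0.038,0,0,0],
    [0.038,-0.005,0,0],
    [0.038,-0.005,0,0],
    [0.038,-0.008,0,0],
    [0.038,-0.008,0,0],
    [0.038,-0.008,0,0],
    [0.02,-0.005,0,0],
    [0,0,0,0],
  ],
)

```text
t: 10.05
eef_pos: [0.3838, 0.3354, 0.4317]
tool_rot: [-0.0, 0.677, 0.736, -0.002]
contact_force: [-0.7, 0.2, -2.2]
gripper_width: 0.167
```

```bash
cat > tote.py <<'E'
# world of TCP for tote coords (m): tote.py x y
import sys,numpy as np
o=np.array([.474,.2853]);a=np.radians(4.4);xd=np.array([np.sin(a),-np.cos(a)]);yd=np.array([np.cos(a),np.sin(a)])
def w(x,y): return o+x*xd+y*yd
def t(p): d=np.array(p)[:2]-o; return np.array([d@xd,d@yd])
if __name__=="__main__": print(np.round(w(float(sys.argv[1]),float(sys.argv[2])),4))
E
python3 tote.py -0.069 -0.054; python3 plan.py 0.415 0.350 0.40 4.4; python3 snap.py wrist w6; python3 tilt.py w6
```

```text
[0.4149 0.35  ]
t 10.05 pos [0.3838 0.3354 0.4317] yaw 4.71 tilt 0.2 F [-0.7  0.2 -2.2] w 0.167 q [-0.99  0.18  0.17  1.92 -0.04  1.05 -0.72]
world delta [ 0.0312  0.0146 -0.0317] dyaw -0.31 rows 2
[[0.006, 0.0161, 0.0159, np.float64(0.15)], [0.0061, 0.0161, 0.0159, np.float64(0.15)]]
w6 n 14250 pan depth below TCP at x=+19: 0.2481 pitch deg (+ = lip up): -0.26 roll -0.06 res 0.0007
backwall top [0.0654 0.0088 0.2061] 1648
```

View pics/w6.png

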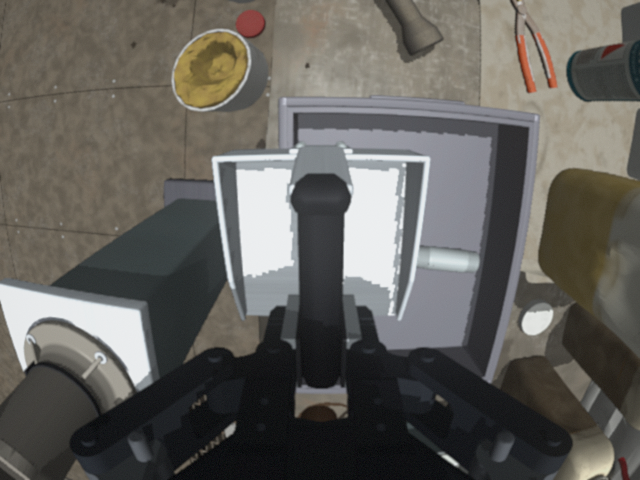

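Run:
```python
from h import *
c=dict(np.load("pics/w6.npz")); P=wcloud(c,np.zeros(3),[1,0,0,0])
for u,v in [(225,156),(250,154),(270,153),(400,154),(418,156),(230,155),(240,308),(403,310),(320,160),(320,190),(320,170)]: print(u,v,np.round(P[v,u],4))
```

```text
225 156 [ 0.0667 -0.0452  0.2052]
250 154 [ 0.0664 -0.0347  0.2141]
270 153 [ 0.0662 -0.0255  0.2197]
400 154 [0.0664 0.0394 0.2153]
418 156 [0.0667 0.046  0.2051]
230 155 [ 0.0663 -0.0449  0.2141]
240 308 [-0.0285 -0.05    0.2315]
403 310 [-0.0307  0.0514  0.2325]
320 160 [ 0.0662 -0.0003  0.1845]
320 190 [ 0.0609 -0.0002  0.147 ]
320 170 [ 0.0639 -0.0003  0.1706]
```

```bash
python3 - <<'E'
from tote import *
print(w(-.062,-.054))
c=np.load("pics/w6.npz")
E
python3 plan.py 0.4154 0.343 0.34 4.4 4
```

```text
[0.41540257 0.34297444]
t 10.1 pos [0.3848 0.3333 0.4318] yaw 4.56 tilt 0.22 F [ 0.8 -0.5 -2.5] w 0.17 q [-0.99  0.17  0.18  1.92 -0.03  1.05 -0.72]
world delta [ 0.0306  0.0097 -0.0918] dyaw -0.16 rows 4
[[0.0018, 0.0078, 0.0229, np.float64(0.04)], [0.0018, 0.0078, 0.0229, np.float64(0.04)], [0.0018, 0.0078, 0.0229, np.float64(0.04)], [0.0018, 0.0078, 0.0229, np.float64(0.04)]]
```

play_rows(
  commands=[
    [0.002,0.008,0.02,0],
    [0.002,0.008,0.02,0],
    [0.002,0.008,0.02,0],
    [0.001,0.008,0.015,0],
    [0,0,0.01,0],
    [0,0,0,0],
  ],
)

```text
t: 10.7
eef_pos: [0.417, 0.3407, 0.347]
tool_rot: [0.0, 0.68, 0.733, -0.002]
contact_force: [-0.4, 0.2, -2.1]
gripper_width: 0.163
```

```bash
python3 plan.py 0.4154 0.343 0.265 4.4 4; python3 snap.py wrist w7; python3 snap.py top t3; python3 -c "
import cv2; im=cv2.imread('pics/t3.png'); cv2.imwrite('pics/t3a.png',cv2.resize(im[180:310,190:330],None,fx=5,fy=4.6,interpolation=cv2.INTER_CUBIC))"
```

```text
t 10.7 pos [0.417  0.3407 0.347 ] yaw 4.32 tilt 0.22 F [-0.4  0.2 -2.1] w 0.163 q [-0.95  0.32  0.18  1.95 -0.07  0.88 -0.66]
world delta [-0.0016  0.0023 -0.082 ] dyaw 0.08 rows 4
[[0.0006, -0.0004, 0.0205, np.float64(-0.02)], [0.0006, -0.0004, 0.0205, np.float64(-0.02)], [0.0006, -0.0004, 0.0205, np.float64(-0.02)], [0.0006, -0.0004, 0.0205, np.float64(-0.02)]]
```

View pics/t3a.png

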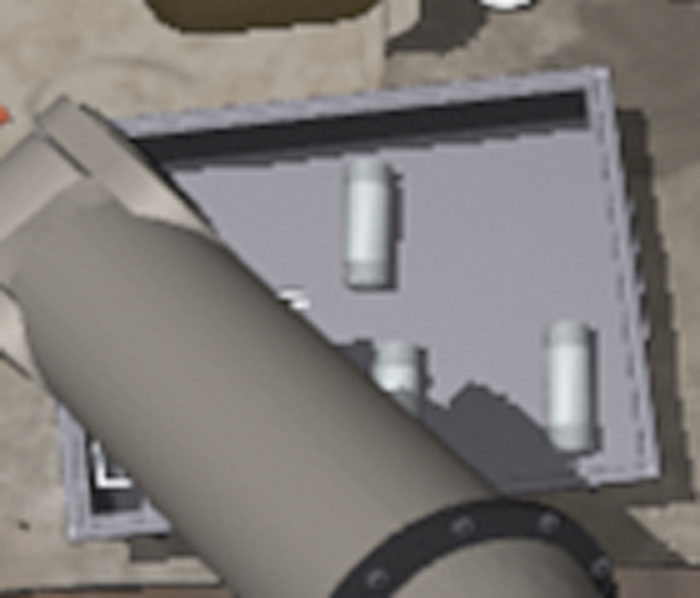

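View pics/w7.png

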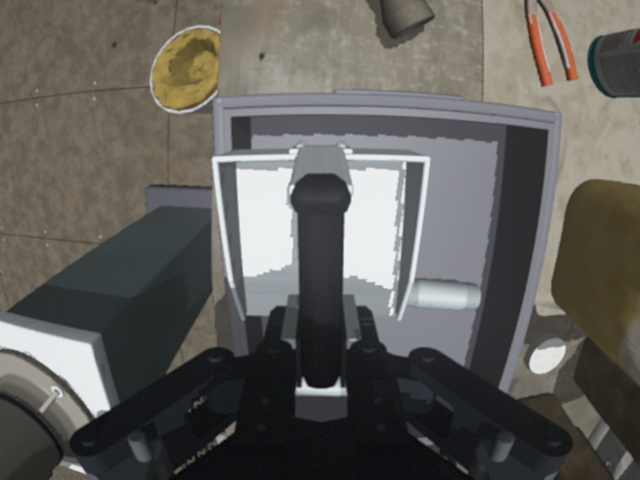

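play_rows(
  commands=[
    [0.001,0,0.02,0],
    [0,0,0.02,0],
    [0,0,0.02,0],
    [0,0,0.02,0],
    [0,0,0.005,0],
    [0,0,0,0],
  ],
)

```text
t: 11.4
eef_pos: [0.417, 0.3428, 0.264]
tool_rot: [-0.0, 0.679, 0.734, -0.0]
contact_force: [0.1, -0.0, -2.5]
gripper_width: 0.164
```

play_rows(
  commands=[
    [0,0,0.003,0],
    [0,0,0.003,0],
    [0,0,0,0],
  ],
)

```text
t: 11.7
eef_pos: [0.4172, 0.3428, 0.2581]
tool_rot: [-0.0, 0.68, 0.734, 0.0]
contact_force: [-0.6, -0.9, -2.4]
gripper_width: 0.17
```

```bash
python3 plan.py; python3 snap.py wrist w8; python3 tilt.py w8
```

```text
t 11.7 pos [0.4172 0.3428 0.2581] yaw 4.38 tilt 0.04 F [-0.6 -0.9 -2.4] w 0.17 q [-0.93  0.45  0.15  2.01 -0.11  0.69 -0.63]
w8 n 14266 pan depth below TCP at x=+19: 0.2481 pitch deg (+ = lip up): -0.29 roll -0.05 res 0.0006
backwall top [0.0849 0.0082 0.1856] 4608
```

View pics/w8.png

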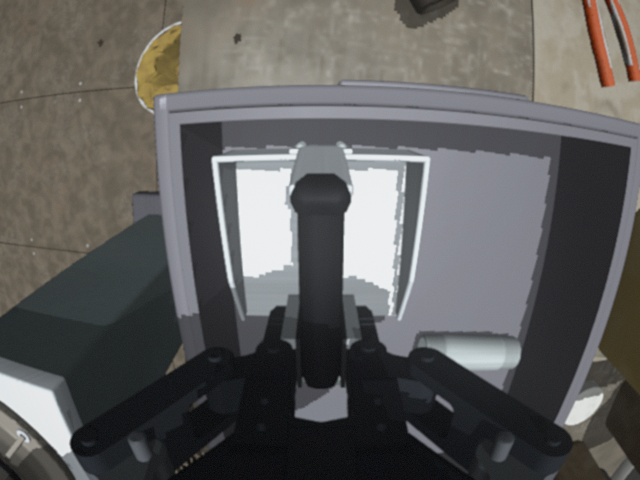

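play_rows(
  commands=[
    [0,0,0.003,0],
    [0,0,0.002,0],
    [0,0,0,0],
  ],
)

```text
t: 12.05
eef_pos: [0.4172, 0.3427, 0.2531]
tool_rot: [-0.0, 0.68, 0.734, 0.0]
contact_force: [-1.7, -1.5, 2.8]
gripper_width: 0.168
```

play_rows(
  commands=[
    [0,0,0.002,0],
    [0,0,0,0],
  ],
)

```text
t: 12.25
eef_pos: [0.4173, 0.3426, 0.253]
tool_rot: [-0.0, 0.68, 0.733, 0.0]
contact_force: [-6.9, -5.8, 24.6]
gripper_width: 0.172
```

play_rows(
  commands=[
    [0,0,-0.001,0],
    [-0.005,0,0,0],
    [-0.005,0,0,0],
    [-0.005,0,0,0],
    [-0.005,0,0,0],
    [-0.005,0,0,0],
    [-0.005,0,0,0],
    [-0.005,0,0,0],
    [-0.005,0,0,0],
    [-0.005,0,0,0],
    [-0.005,0,0,0],
    [-0.005,0,0,0],
    [-0.005,0,0,0],
    [-0.005,0,0,0],
  ],
)

```text
t: 13.65
eef_pos: [0.4232, 0.28, 0.2533]
tool_rot: [-0.0, 0.679, 0.734, 0.003]
contact_force: [0.9, 5.8, 5.8]
gripper_width: 0.168
```

```bash
cat > look.sh <<'E'
python3 plan.py; python3 snap.py wrist w$1; python3 tilt.py w$1; python3 snap.py top t$1; python3 -c "
import cv2; im=cv2.imread('pics/t$1.png'); a=cv2.resize(im[180:310,190:330],None,fx=4,fy=3.7,interpolation=cv2.INTER_CUBIC); cv2.imwrite('pics/t$1a.png',a)"
E
bash look.sh 9
```

```text
t 13.65 pos [0.4232 0.28   0.2533] yaw 4.41 tilt 0.38 F [0.9 5.8 5.8] w 0.168 q [-0.84  0.42  0.16  2.09 -0.11  0.64 -0.53]
w9 n 14260 pan depth below TCP at x=+19: 0.248 pitch deg (+ = lip up): -0.36 roll 0.13 res 0.0007
backwall top [ 0.0654 -0.009   0.206 ] 1682
```

View pics/t9a.png

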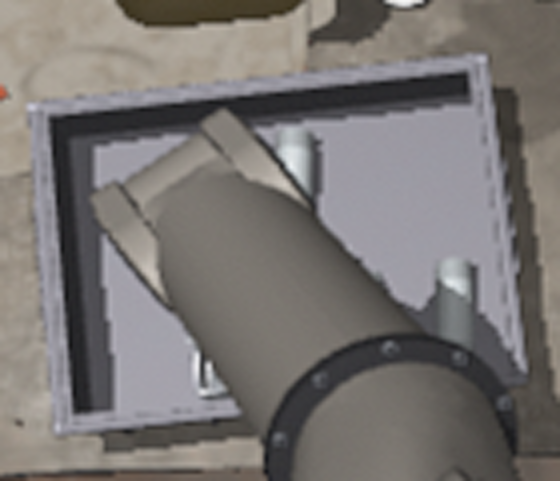

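View pics/w9.png

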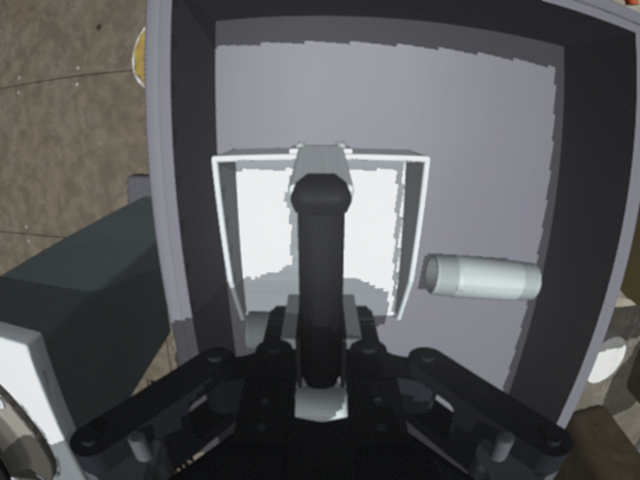

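play_rows(
  commands=[
    [-0.005,0,0,0],
    [-0.005,0,0,0],
    [-0.005,0,0,0],
    [-0.005,0,0,0],
    [-0.005,0,0,0],
    [-0.005,0,0,0],
    [-0.005,0,0,0],
    [-0.005,0,0,0],
    [-0.005,0,0,0],
    [-0.005,0,0,0],
    [-0.005,0,0,0],
    [-0.005,0,0,0],
  ],
)

```text
t: 14.95
eef_pos: [0.428, 0.2204, 0.2533]
tool_rot: [-0.0, 0.679, 0.734, 0.004]
contact_force: [0.4, 6.7, 8.1]
gripper_width: 0.171
```

```bash
bash look.sh 10
```

```text
t 14.95 pos [0.428  0.2204 0.2533] yaw 4.42 tilt 0.41 F [0.4 6.7 8.1] w 0.171 q [-0.74  0.38  0.16  2.15 -0.11  0.61 -0.42]
w10 n 14238 pan depth below TCP at x=+19: 0.248 pitch deg (+ = lip up): -0.47 roll 0.16 res 0.0006
backwall top [0.0655 0.0083 0.2059] 1723
```

View pics/w10.png

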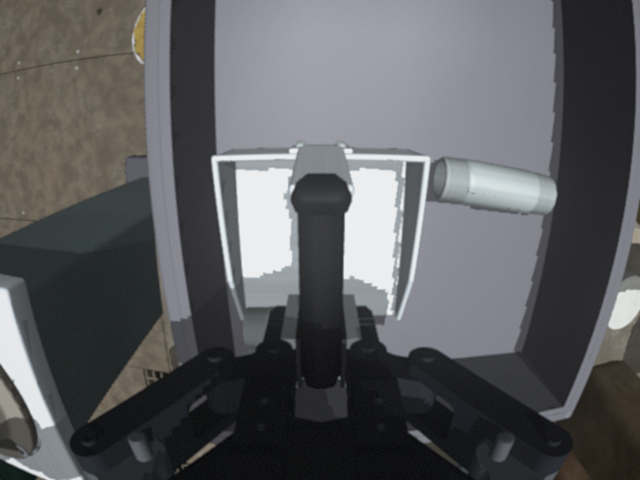

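play_rows(
  commands=[
    [-0.004,0,0,0],
    [-0.004,0,0,0],
    [-0.004,0,0,0],
    [-0.004,0,0,0],
    [-0.004,0,0,0],
    [-0.004,0,0,0],
    [-0.004,0,0,0],
  ],
)

```text
t: 15.75
eef_pos: [0.4303, 0.1928, 0.2534]
tool_rot: [-0.0, 0.679, 0.734, 0.004]
contact_force: [0.9, 6.7, 5.4]
gripper_width: 0.172
```

```bash
bash look.sh 11
```

```text
t 15.75 pos [0.4303 0.1928 0.2534] yaw 4.44 tilt 0.45 F [0.9 6.7 5.4] w 0.172 q [-0.69  0.37  0.17  2.17 -0.11  0.6  -0.37]
w11 n 11618 pan depth below TCP at x=+19: 0.2479 pitch deg (+ = lip up): -0.33 roll 0.2 res 0.0006
backwall top [0.0656 0.0083 0.2058] 1777
```

View pics/w11.png

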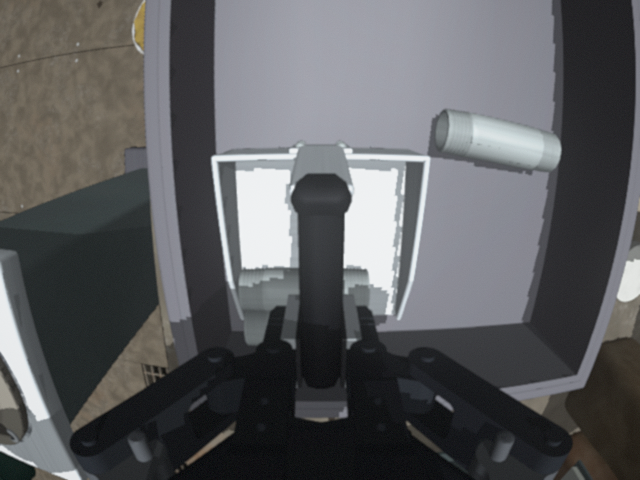

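View pics/t11a.png

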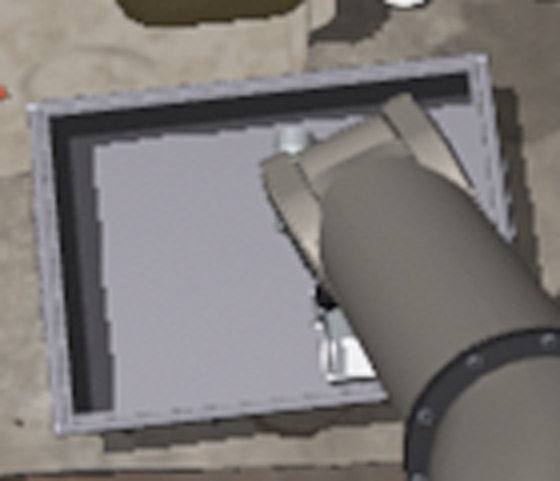

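play_rows(
  commands=[
    [-0.003,0,0,0],
    [-0.003,0,0,0],
    [-0.003,0,0,0],
    [-0.003,0,0,0],
  ],
)

```text
t: 16.25
eef_pos: [0.4313, 0.1806, 0.2533]
tool_rot: [0.0, 0.679, 0.734, 0.004]
contact_force: [0.5, 7.3, 6.9]
gripper_width: 0.17
```

play_rows(
  commands=[
    [-0.002,0,0,0],
    [-0.002,0,0,0],
    [0,0,0,0],
  ],
)

```text
t: 16.55
eef_pos: [0.4314, 0.178, 0.2536]
tool_rot: [-0.001, 0.679, 0.734, 0.005]
contact_force: [-1.4, 11.1, 8.3]
gripper_width: 0.168
```

play_rows(
  commands=[
    [-0.002,0,0,0],
    [0,0,0,0],
  ],
)

```text
t: 16.75
eef_pos: [0.4315, 0.1772, 0.2539]
tool_rot: [-0.001, 0.679, 0.734, 0.005]
contact_force: [-2.9, 14.5, 9.5]
gripper_width: 0.168
```

```bash
bash look.sh 12
```

```text
t 16.75 pos [0.4315 0.1772 0.2539] yaw 4.52 tilt 0.61 F [-2.9 14.5  9.5] w 0.168 q [-0.66  0.36  0.17  2.18 -0.11  0.6  -0.33]
w12 n 5240 pan depth below TCP at x=+19: 0.2418 pitch deg (+ = lip up): 14.66 roll 4.46 res 0.0027
backwall top [ 0.0668 -0.0003  0.2049] 2693
```

View pics/w12.png

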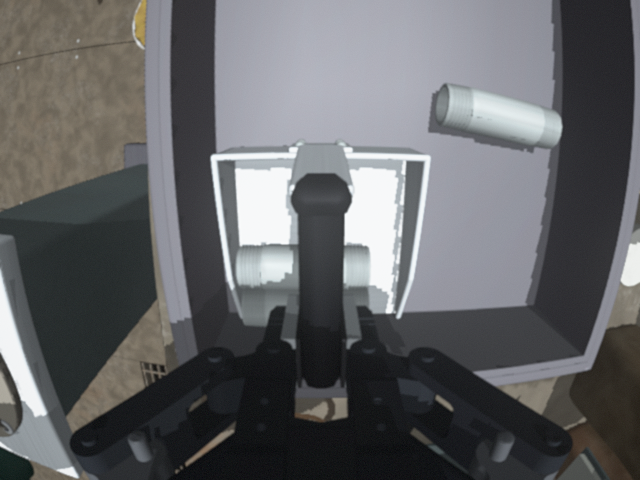

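Run:
```python
from h import *
for nm in ["w8","w11","w12"]:
    c=dict(np.load(f"pics/{nm}.npz")); P=wcloud(c,np.zeros(3),[1,0,0,0]); im=c["frame"]
    # side wall top edges? use side-wall rim: y ~ +-.05
    m=(P[...,0]>.03)&(P[...,0]<.062)&(abs(P[...,1])<.047)&(P[...,2]>.23)&(P[...,2]<.265)&(im.min(-1)>100)
    p=P[m]; A=np.c_[p[:,:2],np.ones(len(p))];z=p[:,2]
    for _ in range(8):
        co,*_=np.linalg.lstsq(A,z,rcond=None); r=z-A@co; k=abs(r)<.002; A=A[k];z=z[k]
    print(nm,len(z),co[2],np.degrees(co[:2]),r.std())
    # nipple points in tool frame
    m=(P[...,0]>-.05)&(P[...,0]<.062)&(abs(P[...,1])<.047)&(P[...,2]>.215)&(P[...,2]<.238)
    p=P[m]; print(len(p), np.round(np.percentile(p,[2,50,98],axis=0),4).tolist())
```

```text
w8 4737 0.2480891553979655 [-0.09759808 -0.05434512] 0.0006414796448456516Traceback (most recent call last):
  File "<stdin>", line 12, in <module>
    return _quantile_unchecked(
        a, q, axis, out, overwrite_input, method, keepdims, weights)
    return _ureduce(a,
                    func=_quantile_ureduce_func,
    ...<5 lines>...
                    overwrite_input=overwrite_input,
                    method=method)
    r = func(a, **kwargs)
    result = _quantile(arr,
                       quantiles=q,
    ...<2 lines>...
                       out=out,
                       weights=wgt)
    slices_having_nans = np.isnan(arr[-1, ...])
                                  ~~~^^^^^^^^^
IndexError: index -1 is out of bounds for axis 0 with size 0
```

play_rows(
  commands=[
    [0.002,0,0,0],
    [0.001,0,-0.002,0],
    [0,0,-0.003,0],
    [0,0,-0.003,0],
    [0,0,-0.003,0],
    [0,0,-0.003,0],
    [0,0,0,0],
  ],
  force=20,
)

```text
t: 17.55
eef_pos: [0.4297, 0.178, 0.2659]
tool_rot: [-0.001, 0.679, 0.734, 0.002]
contact_force: [-2.2, 9.7, -6.0]
gripper_width: 0.165
```

```bash
cat > tilt.py <<'E'
from h import *
import sys
def run(nm):
    c=dict(np.load(f"pics/{nm}.npz")); P=wcloud(c,np.zeros(3),[1,0,0,0]); im=c["frame"]
    m=(P[...,0]>.03)&(P[...,0]<.066)&(abs(P[...,1])<.047)&(P[...,2]>.22)&(P[...,2]<.275)&(im.min(-1)>100)
    p=P[m]; A=np.c_[p[:,:2],np.ones(len(p))];z=p[:,2]
    for _ in range(8):
        co,*_=np.linalg.lstsq(A,z,rcond=None); r=z-A@co; k=abs(r)<max(.002,2*r.std()); A=A[k];z=z[k]
    print(nm,"pan n",len(z),"depth@x.05",round(co[2]+.05*co[0],4),"lip-up pitch",round(np.degrees(np.arctan(co[0])),2),"roll",np.degrees(co[1]).round(2),r.std().round(4))
    m=(P[...,0]>-.06)&(P[...,0]<.07)&(abs(P[...,1])<.044)&(P[...,2]>.15)&(P[...,2]-(co[2]+co[0]*P[...,0])<-.01)&(P[...,2]-(co[2]+co[0]*P[...,0])>-.034)&(abs(P[...,1])>.014)&(P[...,0]<.05)
    n,l,s,_=cv2.connectedComponentsWithStats(m.astype(np.uint8))
    for i in range(1,n):
        if s[i,4]>60: q=P[l==i]; print("  blob",s[i,4],"px",s[i,:4].tolist(),"x",np.round(np.percentile(q[:,0],[2,98]),3).tolist(),"y",np.round(np.percentile(q[:,1],[2,98]),3).tolist(),"z",np.round(np.percentile(q[:,2],[2,98]),3).tolist())
if __name__=="__main__": run(sys.argv[1])
E
python3 plan.py; python3 snap.py wrist w13; python3 tilt.py w13; python3 tilt.py w12;python3 tilt.py w8
```

```text
t 17.55 pos [0.4297 0.178  0.2659] yaw 4.48 tilt 0.26 F [-2.2  9.7 -6. ] w 0.165 q [-0.67  0.34  0.17  2.18 -0.1   0.63 -0.35]
w13 pan n 4858 depth@x.05 0.2473 lip-up pitch -0.9 roll -0.09 0.0006
  blob 3700 px [243, 244, 55, 99] x [-0.042, 0.012] y [-0.044, -0.015] z [0.22, 0.234]
  blob 1402 px [345, 245, 27, 64] x [-0.022, 0.011] y [0.014, 0.028] z [0.221, 0.235]
  blob 313 px [374, 321, 21, 22] x [-0.043, -0.041] y [0.035, 0.044] z [0.215, 0.238]
w12 pan n 4844 depth@x.05 0.2473 lip-up pitch -0.84 roll 0.27 0.0006
  blob 3690 px [242, 244, 56, 99] x [-0.042, 0.012] y [-0.044, -0.015] z [0.22, 0.234]
  blob 1358 px [345, 245, 26, 63] x [-0.022, 0.011] y [0.014, 0.028] z [0.221, 0.235]
  blob 313 px [374, 321, 21, 22] x [-0.043, -0.041] y [0.035, 0.044] z [0.215, 0.238]
w8 pan n 4740 depth@x.05 0.248 lip-up pitch -0.1 roll -0.05 0.0006
```

View pics/w13.png

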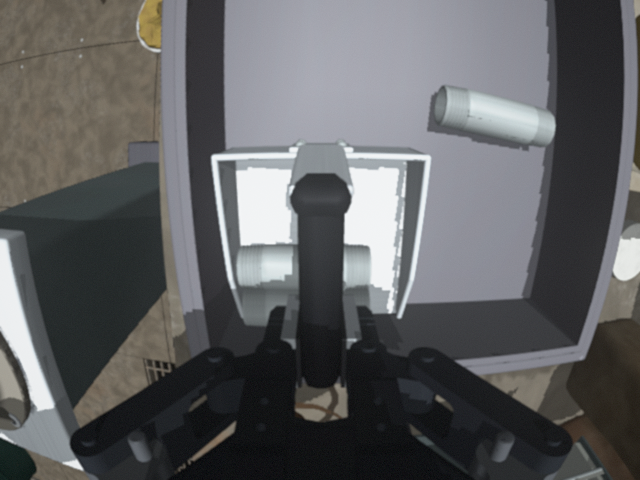

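play_rows(
  commands=[
    [0.002,0,0,0],
    [0.002,0,0.003,0],
    [0.002,0,0.003,0],
    [0.004,0,0.002,0],
    [0.006,0,0.002,0],
    [0.008,0,0,0],
    [0.01,0,0,0],
    [0.01,0,0,0],
    [0.01,0,0,0],
    [0.01,0,0,0],
    [0.01,0,0,0],
    [0.01,0,0,0],
    [0.01,0,0,0],
    [0.01,0,0,0],
    [0.01,0,0,0],
    [0.01,0,0,0],
    [0.01,0,0,0],
    [0.01,0,0,0],
    [0,0,0,0],
  ],
  force=60,
)

```text
t: 19.5
eef_pos: [0.4186, 0.3206, 0.2558]
tool_rot: [-0.0, 0.679, 0.734, 0.001]
contact_force: [-0.1, 0.5, -3.6]
gripper_width: 0.171
```

```bash
bash look.sh 14; python3 -c "
from tote import *; from station import sensors; print(t(sensors.get_obs()['eef_pos']))"
```

```text
t 19.5 pos [0.4186 0.3206 0.2558] yaw 4.5 tilt 0.07 F [-0.1  0.5 -3.6] w 0.171 q [-0.89  0.44  0.15  2.04 -0.1   0.67 -0.6 ]
w14 pan n 4713 depth@x.05 0.248 lip-up pitch -0.07 roll -0.07 0.0006
  blob 2317 px [242, 241, 55, 45] x [-0.01, 0.014] y [-0.043, -0.015] z [0.221, 0.235]
  blob 1067 px [345, 242, 27, 44] x [-0.009, 0.013] y [0.014, 0.028] z [0.221, 0.235]
[-0.03759734 -0.0524028 ]
```

View pics/t14a.png

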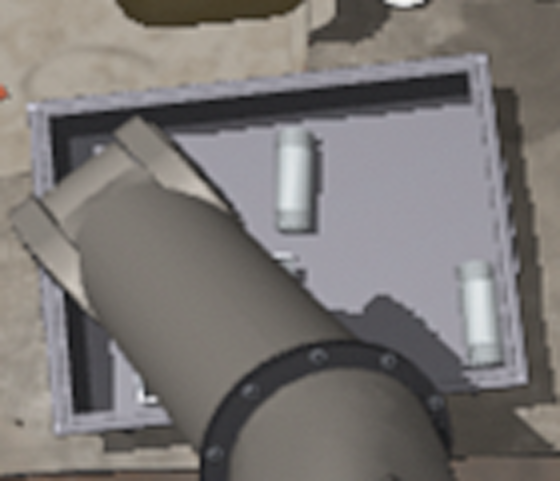

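View pics/w14.png

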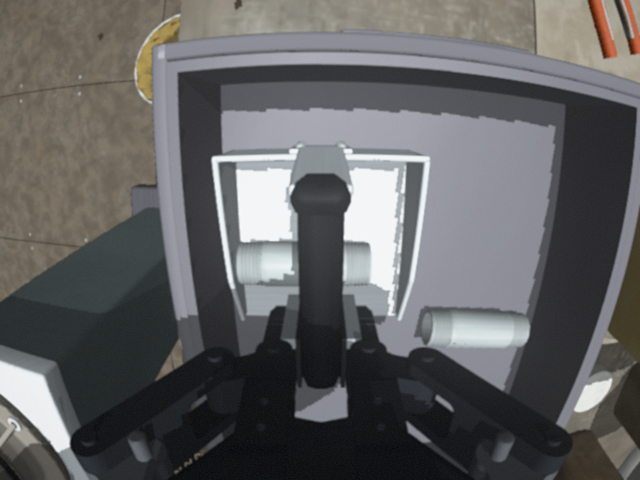

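play_rows(
  commands=[
    [0.002,0,-0.003,0],
    [0.004,0,-0.003,0],
    [0.005,0,-0.003,0],
    [0.005,0,-0.002,0],
    [0.005,0,0,0],
    [0.005,0,0,0],
    [0.004,0,0,0],
    [0.003,0,0,0],
    [0.002,0,0,0],
    [0,0,0,0],
  ],
  force=20,
)

```text
t: 20.6
eef_pos: [0.4162, 0.3539, 0.2666]
tool_rot: [-0.0, 0.679, 0.734, -0.0]
contact_force: [0.4, 0.4, -3.4]
gripper_width: 0.168
```

play_rows(
  commands=[
    [0.001,0,0,0],
    [0.001,0,0,0],
    [0.001,0,0,0],
    [0,0,0,0],
  ],
)

```text
t: 21.0
eef_pos: [0.4161, 0.3564, 0.2667]
tool_rot: [0.0, 0.68, 0.734, -0.0]
contact_force: [0.6, -1.8, -2.8]
gripper_width: 0.165
```

Contact begins (TCP x≈-0.075). Pull on in small steps.

play_rows(
  commands=[
    [0.001,0,0,0],
    [0.001,0,0,0],
    [0,0,0,0],
  ],
)

```text
t: 21.3
eef_pos: [0.4162, 0.357, 0.2665]
tool_rot: [0.001, 0.68, 0.733, -0.001]
contact_force: [-0.1, -6.4, -0.1]
gripper_width: 0.166
```

```bash
python3 plan.py; python3 snap.py wrist w15; python3 tilt.py w15
```

```text
t 21.3 pos [0.4162 0.357  0.2665] yaw 4.31 tilt 0.17 F [-0.1 -6.4 -0.1] w 0.166 q [-0.95  0.45  0.15  1.98 -0.1   0.72 -0.66]
w15 pan n 4728 depth@x.05 0.2481 lip-up pitch 0.07 roll -0.05 0.0006
  blob 2407 px [242, 230, 55, 47] x [-0.004, 0.02] y [-0.044, -0.015] z [0.221, 0.235]
  blob 1080 px [346, 231, 26, 46] x [-0.004, 0.019] y [0.014, 0.028] z [0.221, 0.235]
```

play_rows(
  commands=[
    [0.002,0,0,0],
    [0.002,0,0,0],
    [0.002,0,0,0],
    [0.001,0,0,0],
    [0,0,0,0],
  ],
)

```text
t: 21.85
eef_pos: [0.4165, 0.3593, 0.2661]
tool_rot: [0.003, 0.681, 0.732, -0.005]
contact_force: [0.4, -21.3, 10.3]
gripper_width: 0.168
```

```bash
python3 plan.py; python3 snap.py wrist w16; python3 tilt.py w16
```

```text
t 21.85 pos [0.4165 0.3593 0.2661] yaw 4.1 tilt 0.69 F [  0.4 -21.3  10.3] w 0.168 q [-0.95  0.45  0.16  1.98 -0.1   0.73 -0.66]
w16 pan n 4612 depth@x.05 0.2482 lip-up pitch 0.24 roll -0.06 0.0007
  blob 2378 px [241, 230, 56, 47] x [-0.004, 0.02] y [-0.043, -0.015] z [0.221, 0.235]
  blob 1085 px [345, 232, 27, 45] x [-0.004, 0.019] y [0.014, 0.028] z [0.221, 0.235]
```

play_rows(
  commands=[
    [0.002,0,0,0],
    [0.002,0,0,0],
    [0.002,0,0,0],
    [0,0,0,0],
  ],
)

```text
t: 22.3
eef_pos: [0.4169, 0.3612, 0.2656]
tool_rot: [0.005, 0.682, 0.731, -0.009]
contact_force: [1.3, -32.3, 17.0]
gripper_width: 0.166
```

```bash
python3 plan.py; python3 snap.py wrist w17; python3 tilt.py w17
```

```text
t 22.3 pos [0.4169 0.3612 0.2656] yaw 3.93 tilt 1.13 F [  1.3 -32.3  17. ] w 0.166 q [-0.96  0.46  0.16  1.97 -0.09  0.73 -0.67]
w17 pan n 4627 depth@x.05 0.2484 lip-up pitch 0.42 roll -0.02 0.0006
  blob 2395 px [242, 231, 55, 47] x [-0.004, 0.02] y [-0.043, -0.015] z [0.221, 0.235]
  blob 1084 px [346, 232, 26, 46] x [-0.004, 0.019] y [0.014, 0.028] z [0.221, 0.235]
```

play_rows(
  commands=[
    [0,0,-0.003,0],
    [0,0,-0.003,0],
    [0,0,0,0],
  ],
)

```text
t: 22.65
eef_pos: [0.416, 0.3662, 0.2719]
tool_rot: [0.002, 0.681, 0.732, -0.004]
contact_force: [1.6, -15.6, 3.0]
gripper_width: 0.168
```

```bash
python3 plan.py; python3 snap.py wrist w18; python3 tilt.py w18
```

```text
t 22.65 pos [0.416  0.3662 0.2719] yaw 4.14 tilt 0.57 F [  1.6 -15.6   3. ] w 0.168 q [-0.96  0.45  0.16  1.97 -0.1   0.74 -0.67]
w18 pan n 3246 depth@x.05 0.254 lip-up pitch 6.02 roll -0.1 0.0007
  blob 2324 px [242, 229, 55, 45] x [-0.002, 0.021] y [-0.043, -0.015] z [0.222, 0.236]
  blob 1064 px [345, 230, 27, 46] x [-0.003, 0.02] y [0.014, 0.028] z [0.222, 0.235]
```

View pics/w18.png

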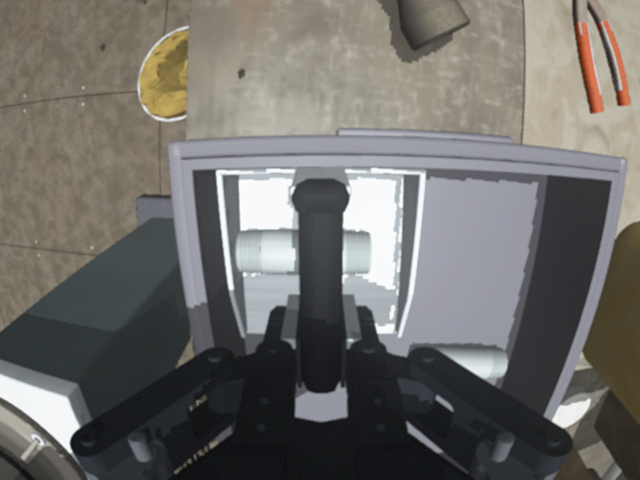

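```bash
sleep 0; python3 snap.py wrist w19; python3 tilt.py w19; python3 plan.py
```

```text
w19 pan n 3268 depth@x.05 0.2539 lip-up pitch 6.03 roll -0.13 0.0007
  blob 2387 px [241, 220, 56, 46] x [0.003, 0.026] y [-0.043, -0.015] z [0.223, 0.236]
  blob 1096 px [346, 221, 26, 45] x [0.002, 0.025] y [0.014, 0.028] z [0.223, 0.236]
t 22.75 pos [0.416  0.3662 0.2718] yaw 4.14 tilt 0.58 F [  2.3 -16.2   2.8] w 0.166 q [-0.96  0.45  0.16  1.97 -0.1   0.74 -0.67]
```

play_rows(
  commands=[
    [-0.004,0,0,0],
    [-0.006,0,-0.002,0],
    [-0.004,0,-0.01,0],
    [0,0,-0.015,0],
    [0,0,-0.02,0],
    [0,0,-0.025,0],
    [0,0,-0.025,0],
    [0,0,-0.02,0],
    [0,0,-0.015,0],
    [0,0,-0.01,0],
    [0,0,0,0],
  ],
  force=100,
)

```text
t: 23.85
eef_pos: [0.4161, 0.3581, 0.4167]
tool_rot: [-0.0, 0.679, 0.734, 0.002]
contact_force: [0.3, 0.6, -3.0]
gripper_width: 0.168
```

```bash
python3 snap.py wrist w20; python3 tilt.py w20; python3 plan.py 0.559 0.12 0.41 3
```

```text
w20 pan n 4301 depth@x.05 0.2347 lip-up pitch 3.03 roll 12.64 0.0073
t 23.9 pos [0.4158 0.3579 0.4154] yaw 4.41 tilt 0.1 F [ 0.6  0.3 -3.9] w 0.167 q [-0.98  0.26  0.19  1.86 -0.06  1.03 -0.69]
world delta [ 0.1432 -0.2379 -0.0054] dyaw -1.41 rows 7
[[-0.0355, 0.0178, 0.0008, np.float64(0.2)], [-0.0354, 0.0179, 0.0008, np.float64(0.2)], [-0.0353, 0.018, 0.0008, np.float64(0.2)], [-0.0353, 0.0182, 0.0008, np.float64(0.2)], [-0.0352, 0.0183, 0.0008, np.float64(0.2)], [-0.0351, 0.0184, 0.0008, np.float64(0.2)], [-0.0351, 0.0185, 0.0008, np.float64(0.2)]]
```

View pics/w20.png

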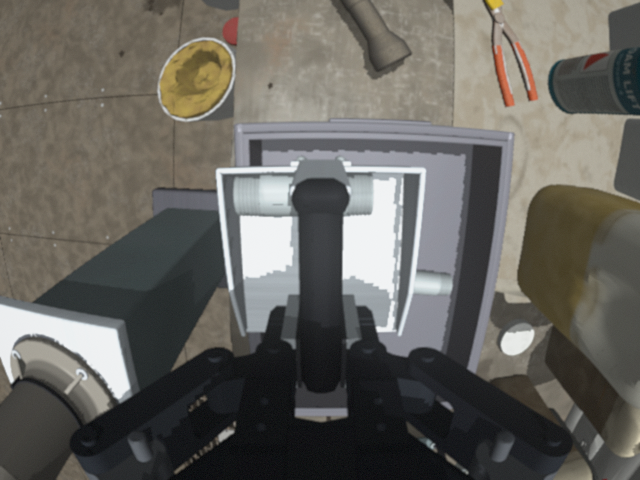

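play_rows(
  commands=[
    [-0.012,0.006,0,0.1],
    [-0.024,0.012,0,0.2],
    [-0.03,0.015,0,0.2],
    [-0.03,0.015,0,0.2],
    [-0.03,0.015,0,0.2],
    [-0.03,0.016,0,0.2],
    [-0.03,0.016,0,0.2],
    [-0.026,0.014,0,0.1],
    [-0.02,0.01,0,0.1],
    [-0.01,0.005,0,0],
    [-0.005,0.003,0,0],
    [0,0,0,0],
  ],
)

```text
t: 25.1
eef_pos: [0.5582, 0.1189, 0.4142]
tool_rot: [-0.0, 0.689, 0.724, -0.0]
contact_force: [-0.2, 0.3, -4.1]
gripper_width: 0.17
```

```bash
python3 plan.py;  python3 snap.py wrist w21; python3 snap.py top t21; python3 snap.py scene s21
python3 - <<'E'
import cv2
im=cv2.imread("pics/t21.png"); cv2.imwrite("pics/t21a.png",cv2.resize(im[150:300,290:450],None,fx=4.5,fy=4,interpolation=cv2.INTER_CUBIC))
im=cv2.imread("pics/s21.png"); cv2.imwrite("pics/s21a.png",cv2.resize(im[150:320,260:480],None,fx=3.4,fy=3.4,interpolation=cv2.INTER_CUBIC))
E
```

```text
t 25.1 pos [0.5582 0.1189 0.4142] yaw 2.85 tilt 0.05 F [-0.2  0.3 -4.1] w 0.17 q [-0.59  0.3   0.33  1.82 -0.11  1.04 -0.16]
```

View pics/w21.png

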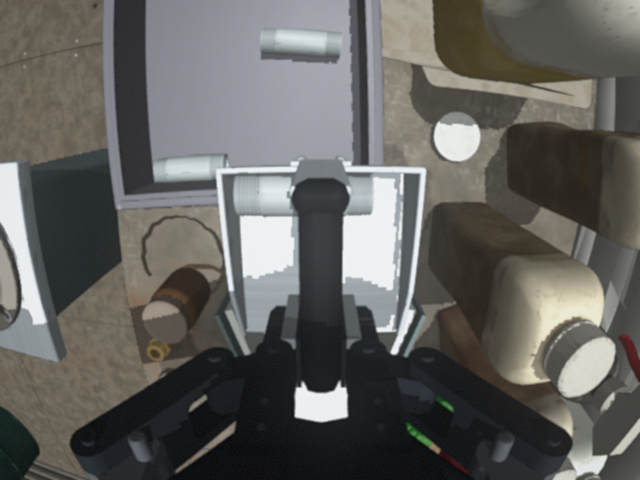

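View pics/s21a.png

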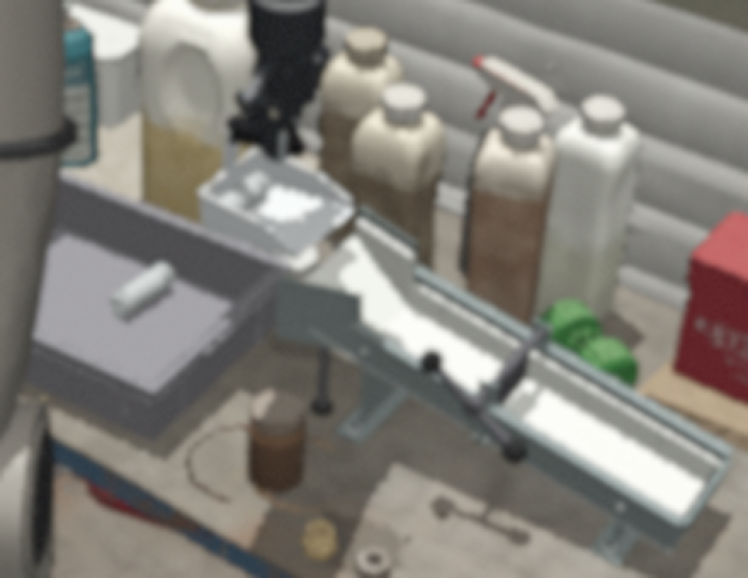

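View pics/t21a.png

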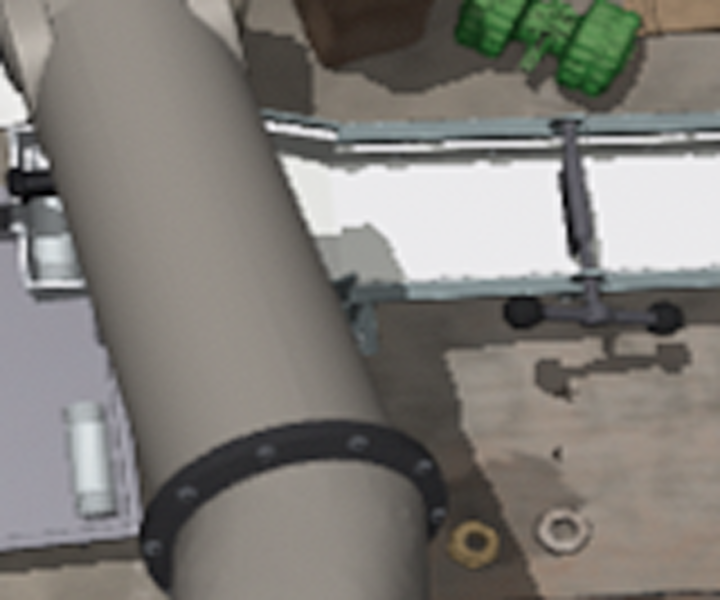

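Run:
```python
from h import *
c=dict(np.load("pics/w21.npz")); P=wcloud(c,c["pos"],c["quat"])
for u,v in [(222,312),(226,318),(232,335),(238,345),(418,312),(420,318),(414,335),(405,345)]: print(u,v,np.round(P[v,u],4))
m=(P[...,2]>.145)&(P[...,2]<.175)&(P[...,1]<.1)&(P[...,1]>-.03)
im=c["frame"].copy(); im[m]=(0,0,255); cv2.imwrite("pics/w21m.png",im[260:400,180:460])
for s in (slice(0,320),slice(320,640)):
    q=P[:,s][m[:,s]]; print(len(q),np.round(np.percentile(q,[5,50,95],axis=0),3).tolist())
```

```text
222 312 [0.4892 0.0664 0.1531]
226 318 [0.4913 0.0604 0.1512]
232 335 [0.4954 0.0469 0.1529]
238 345 [0.4991 0.037  0.1513]
418 312 [0.6306 0.0733 0.1529]
420 318 [0.6303 0.0727 0.1605]
414 335 [0.6282 0.0584 0.1607]
405 345 [0.6243 0.0465 0.1561]
2796 [[0.49, 0.036, 0.147], [0.515, 0.079, 0.168], [0.538, 0.098, 0.17]]
4634 [[0.585, -0.013, 0.147], [0.63, 0.07, 0.166], [0.897, 0.098, 0.172]]
```

View pics/w21m.png

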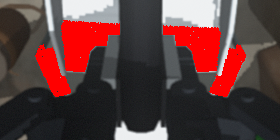

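play_rows(
  commands=[
    [-0.008,0,0.005,0],
    [-0.01,0.001,0.008,0],
    [-0.01,0,0.008,0],
    [-0.008,0.001,0.006,0],
    [-0.004,0,0.003,0],
    [0,0,0,0],
  ],
)

```text
t: 25.85
eef_pos: [0.5617, 0.0782, 0.3837]
tool_rot: [-0.001, 0.69, 0.724, -0.001]
contact_force: [-2.1, -0.6, -3.3]
gripper_width: 0.17
```

```bash
cat > ch.py <<'E'
import numpy as np
from station import sensors
m=np.array([.561,.070]);a=np.radians(2.9);xd=np.array([np.sin(a),-np.cos(a)]);yd=np.array([np.cos(a),np.sin(a)])
o=sensors.get_obs();p=np.array(o["eef_pos"]);d=p[:2]-m
print("t",round(float(o["t"]),2),"s",round(float(d@xd)*1e3,1),"lat",round(float(d@yd)*1e3,1),"grip z",round((p[2]-.158)*1e3,1),"F",np.round(o["contact_force"],1))
E
python3 ch.py;  python3 snap.py scene s22
python3 - <<'E'
import cv2
im=cv2.imread("pics/s22.png"); cv2.imwrite("pics/s22a.png",cv2.resize(im[170:280,290:430],None,fx=5,fy=5,interpolation=cv2.INTER_CUBIC))
E
```

```text
t 25.85 s -8.2 lat 1.2 grip z 225.7 F [-2.1 -0.6 -3.3]
```

View pics/s22a.png

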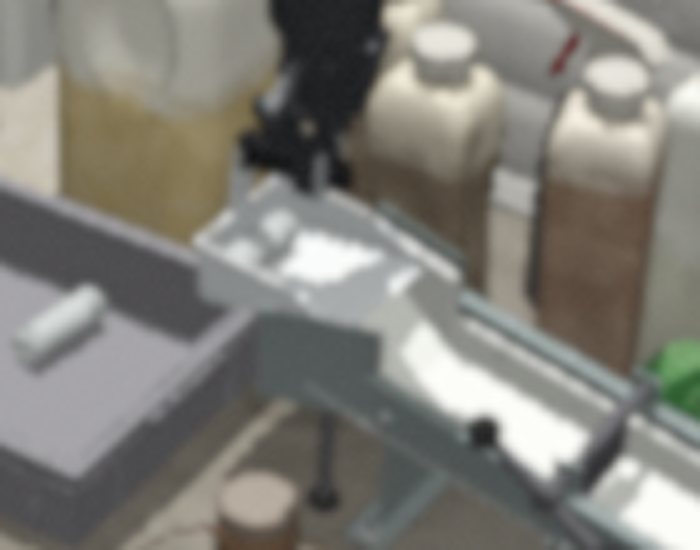

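play_rows(
  commands=[
    [-0.004,-0.001,0.001,0],
    [-0.004,0,0.001,0],
    [-0.004,0,0.001,0],
    [-0.004,0,0.001,0],
    [0,0,0,0],
  ],
  force=20,
)

```text
t: 26.4
eef_pos: [0.5611, 0.0668, 0.3807]
tool_rot: [-0.003, 0.688, 0.726, 0.001]
contact_force: [-5.5, 10.4, -1.9]
gripper_width: 0.167
```

```bash
python3 ch.py;  python3 snap.py wrist w23; python3 tilt.py w23
```

```text
t 26.4 s 3.2 lat -0.1 grip z 222.7 F [-5.5 10.4 -1.9]
w23 pan n 4438 depth@x.05 0.2343 lip-up pitch 0.63 roll 13.09 0.0072
```

play_rows(
  commands=[
    [0,-0.003,0,0],
    [-0.004,0,0.001,0],
    [-0.004,0,0.001,0],
    [-0.004,0,0.001,0],
    [0,0,0,0],
  ],
)

```text
t: 26.95
eef_pos: [0.5602, 0.0554, 0.3793]
tool_rot: [-0.001, 0.688, 0.726, 0.004]
contact_force: [-3.3, 12.0, 2.2]
gripper_width: 0.17
```

```bash
python3 ch.py;  python3 snap.py wrist w24; python3 tilt.py w24
```

```text
t 26.95 s 14.6 lat -1.6 grip z 221.3 F [-3.3 12.   2.2]
w24 pan n 4477 depth@x.05 0.2299 lip-up pitch -40.98 roll 7.21 0.0063
  blob 537 px [238, 185, 52, 15] x [0.041, 0.05] y [-0.043, -0.017] z [0.22, 0.227]
  blob 2000 px [249, 227, 49, 46] x [-0.01, 0.018] y [-0.043, -0.015] z [0.246, 0.249]
  blob 2012 px [344, 227, 49, 46] x [-0.01, 0.018] y [0.015, 0.043] z [0.247, 0.249]
```

View pics/w24.png

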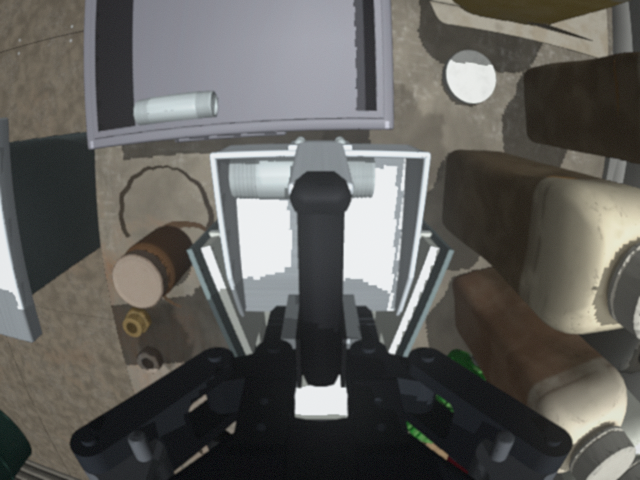

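play_rows(
  commands=[
    [-0.004,0,0.001,0],
    [-0.004,0,0.001,0],
    [-0.004,0,0.001,0],
    [-0.004,0,0.002,0],
    [-0.004,0,0.002,0],
    [0,0,0,0],
  ],
)

```text
t: 27.6
eef_pos: [0.5613, 0.0344, 0.3722]
tool_rot: [-0.001, 0.688, 0.726, 0.003]
contact_force: [-3.1, 8.7, 1.1]
gripper_width: 0.169
```

```bash
python3 ch.py;  python3 snap.py wrist w25;  python3 snap.py scene s25
python3 - <<'E'
import cv2
im=cv2.imread("pics/s25.png"); cv2.imwrite("pics/s25a.png",cv2.resize(im[170:290,290:430],None,fx=5,fy=5,interpolation=cv2.INTER_CUBIC))
E
```

```text
t 27.6 s 35.6 lat -1.5 grip z 214.2 F [-3.1  8.7  1.1]
```

View pics/w25.png

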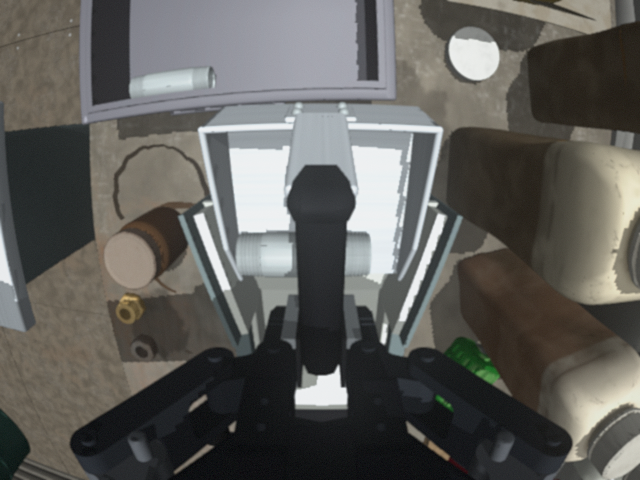

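View pics/s25a.png

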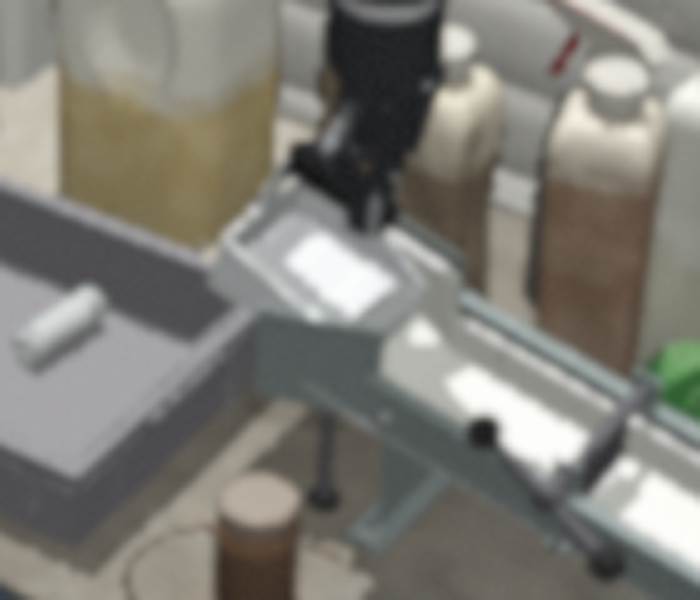

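play_rows(
  commands=[
    [-0.003,0,0.001,0],
    [-0.003,0,0.002,0],
    [0,0,0,0],
    [0,0,0,0],
    [0,0,0,0],
  ],
)

```text
t: 28.2
eef_pos: [0.5616, 0.0276, 0.3695]
tool_rot: [-0.0, 0.688, 0.725, 0.003]
contact_force: [-3.6, 7.1, 5.2]
gripper_width: 0.168
```

```bash
python3 ch.py;  python3 snap.py wrist w26;  python3 snap.py scene s26; python3 snap.py top t26
python3 - <<'E'
import cv2
im=cv2.imread("pics/s26.png"); a=cv2.resize(im[190:310,320:460],None,fx=4,fy=4,interpolation=cv2.INTER_CUBIC)
im=cv2.imread("pics/t26.png"); b=cv2.resize(im[160:300,320:460],None,fx=4,fy=480/140,interpolation=cv2.INTER_CUBIC)
import numpy as np; c=np.hstack([a,b]); cv2.imwrite("pics/c26.png",cv2.resize(c,(800,343)))
E
```

```text
t 28.2 s 42.4 lat -1.5 grip z 211.5 F [-3.6  7.1  5.2]
```

View pics/w26.png

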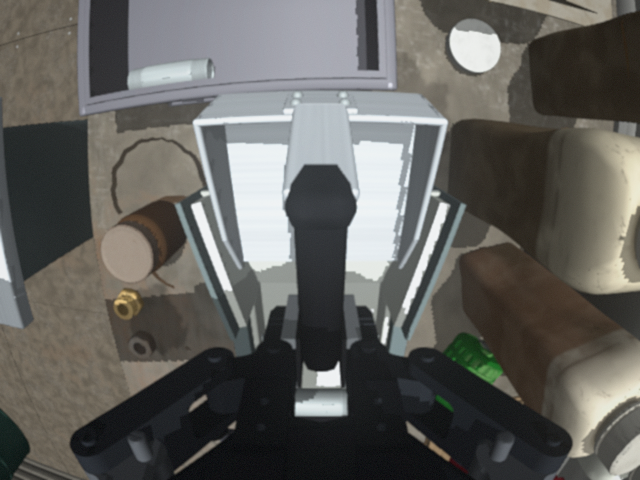

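View pics/c26.png

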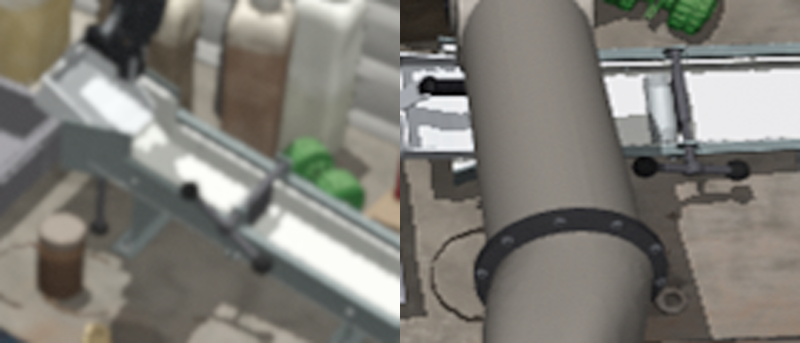

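play_rows(
  commands=[
    [0.006,0,-0.004,0],
    [0.01,0,-0.006,0],
    [0.015,0,-0.008,0],
    [0.02,0,-0.01,0],
    [0.025,0,-0.01,0],
    [0.025,0,-0.006,0],
    [0.02,0,0,0],
    [0.02,0,0,0],
    [0,0,0,0],
  ],
  force=60,
)

```text
t: 29.25
eef_pos: [0.5537, 0.1698, 0.4123]
tool_rot: [0.0, 0.687, 0.727, 0.001]
contact_force: [-0.1, 0.1, -2.4]
gripper_width: 0.168
```

```bash
python3 plan.py 0.5255 0.3194 0.42 4.4; python3 snap.py wrist w27
```

```text
t 29.25 pos [0.5537 0.1698 0.4123] yaw 3.19 tilt 0.13 F [-0.1  0.1 -2.4] w 0.168 q [-0.65  0.32  0.31  1.8  -0.11  1.04 -0.24]
world delta [-0.0282  0.1496  0.0077] dyaw 1.21 rows 4
[[0.0377, -0.0049, -0.0019, np.float64(-0.3)], [0.0378, -0.0047, -0.0019, np.float64(-0.3)], [0.0378, -0.0045, -0.0019, np.float64(-0.3)], [0.0378, -0.0043, -0.0019, np.float64(-0.3)]]
```

View pics/w27.png

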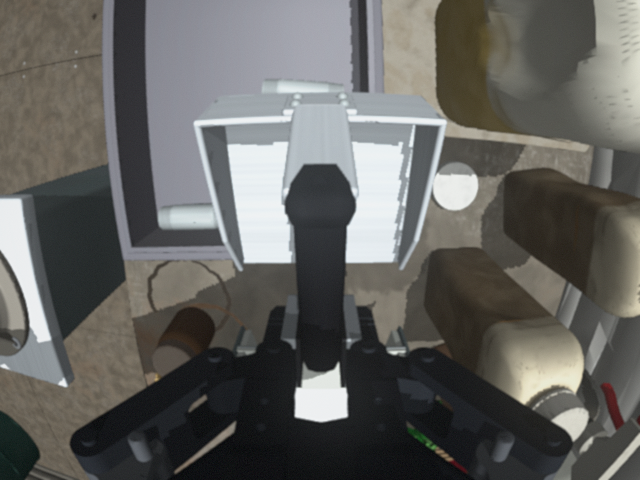

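Run:
```python
from h import *
P=cloud(dict(np.load("pics/top0.npz"))); X,Y,Z=[P[...,i] for i in range(3)]
for z0 in (.09,.15,.2,.25):
    m=(Z>z0)&(Z<.5)&(Y>.15)&(Y<.5)&(X>.3)&(X<1)
    print(z0,np.percentile(X[m],[0.5,5]) if m.any() else None, Y[m].min() if m.any() else None, Z[m].max())
```

```text
0.09 [0.65713598 0.6699892 ] 0.1500214238591094 0.4999994954867007
0.15 [0.65762154 0.67594248] 0.1500214238591094 0.4999994954867007
0.2 [0.65938782 0.68137618] 0.1500214238591094 0.4999994954867007
0.25 [0.66962679 0.69307691] 0.15002879667136154 0.4999994954867007
```

play_rows(
  commands=[
    [0.02,-0.003,-0.002,-0.3],
    [0.035,-0.005,-0.002,-0.3],
    [0.035,-0.004,-0.002,-0.3],
    [0.035,-0.004,-0.001,-0.3],
    [0.018,-0.003,0,0],
    [0.007,0,0,0],
    [0,0,0.02,0],
    [0,0,0.03,0],
    [0,0,0.03,0],
    [0,0,0.025,0],
    [0,0,0.015,0],
    [0,0,0.005,0],
    [0,0,0,0],
  ],
  force=20,
)

```text
t: 30.6
eef_pos: [0.5263, 0.3137, 0.2937]
tool_rot: [0.0, 0.682, 0.731, -0.0]
contact_force: [-0.3, 0.1, -0.9]
gripper_width: 0.17
```

```bash
python3 plan.py 0.5255 0.3194 0.272 4.4; python3 -c "
from tote import *; from station import sensors; print(t(sensors.get_obs()['eef_pos']))"; python3 snap.py wrist w28
```

```text
t 30.6 pos [0.5263 0.3137 0.2937] yaw 4.02 tilt 0.04 F [-0.3  0.1 -0.9] w 0.17 q [-0.81  0.5   0.22  1.82 -0.14  0.83 -0.44]
world delta [-0.0008  0.0057 -0.0217] dyaw 0.38 rows 1
[[0.0057, -0.0004, 0.0217, np.float64(-0.38)]]
[-0.02432091  0.05428304]
```

View pics/w28.png

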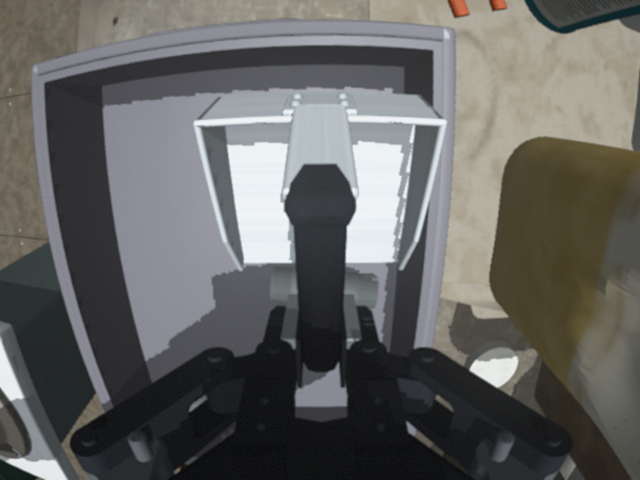

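play_rows(
  commands=[
    [0.001,0,0.015,-0.3],
    [0.001,0,0.01,0],
    [0.001,0,0.006,0],
    [0.003,0,0.003,0],
    [0.003,0,0.003,0],
    [0.003,0,0.002,0],
    [0.003,0,0.002,0],
    [0.003,0,0.001,0],
    [0,0,0,0],
  ],
)

```text
t: 31.55
eef_pos: [0.5244, 0.3351, 0.256]
tool_rot: [-0.001, 0.679, 0.734, 0.002]
contact_force: [-10.0, 0.1, 30.6]
gripper_width: 0.167
```

```bash
python3 plan.py; python3 snap.py wrist w29; python3 tilt.py w29
```

```text
t 31.55 pos [0.5244 0.3351 0.256 ] yaw 4.51 tilt 0.29 F [-10.    0.1  30.6] w 0.167 q [-0.82  0.57  0.21  1.82 -0.16  0.77 -0.45]
w29 pan n 5915 depth@x.05 0.2411 lip-up pitch -7.46 roll 0.21 0.0006
```

play_rows(
  commands=[
    [0.004,0,0,0],
    [0.004,0,0,0],
    [0.004,0,0.001,0],
    [0.003,0,0,0],
    [0,0,0,0],
  ],
)

```text
t: 32.1
eef_pos: [0.5239, 0.3469, 0.2525]
tool_rot: [0.001, 0.68, 0.734, -0.0]
contact_force: [-3.5, -5.1, 13.6]
gripper_width: 0.17
```

```bash
python3 plan.py; python3 snap.py wrist w30; python3 tilt.py w30
```

```text
t 32.1 pos [0.5239 0.3469 0.2525] yaw 4.38 tilt 0.08 F [-3.5 -5.1 13.6] w 0.17 q [-0.84  0.58  0.21  1.8  -0.16  0.77 -0.47]
w30 pan n 6020 depth@x.05 0.2448 lip-up pitch -1.75 roll 0.07 0.0006
```

play_rows(
  commands=[
    [0.003,0,0.001,0],
    [0.003,0,0.001,0],
    [0.003,0,0.001,0],
    [0,0,0,0],
  ],
)

```text
t: 32.55
eef_pos: [0.5243, 0.3517, 0.2512]
tool_rot: [0.002, 0.681, 0.732, -0.002]
contact_force: [-9.5, -17.7, 33.2]
gripper_width: 0.163
```

```bash
python3 plan.py; python3 snap.py wrist w31; python3 tilt.py w31;  python3 -c "
from tote import *; from station import sensors; print(t(sensors.get_obs()['eef_pos']))"
```

```text
t 32.55 pos [0.5243 0.3517 0.2512] yaw 4.16 tilt 0.34 F [ -9.5 -17.7  33.2] w 0.163 q [-0.84  0.59  0.21  1.79 -0.16  0.78 -0.48]
w31 pan n 5746 depth@x.05 0.2458 lip-up pitch -0.48 roll -0.04 0.0006
[-0.06229171  0.0553073 ]
```

View pics/w31.png

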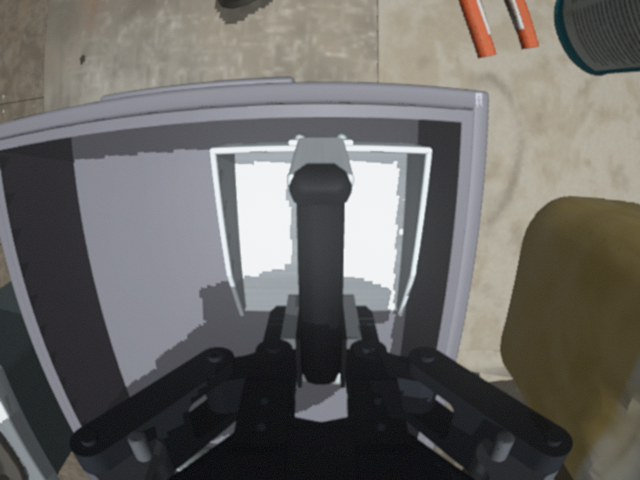

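play_rows(
  commands=[
    [-0.002,-0.001,-0.002,0],
    [-0.006,-0.001,0,0],
    [-0.006,0,0,0],
    [-0.006,0,0,0],
    [-0.006,0,0,0],
    [-0.006,0,0,0],
    [-0.006,0,0,0],
    [-0.006,0,0,0],
    [-0.006,0,0,0],
    [-0.006,0,0,0],
    [-0.006,0,0,0],
    [-0.006,0,0,0],
    [-0.006,0,0,0],
    [-0.006,0,0,0],
    [-0.006,0,0,0],
    [-0.006,0,0,0],
    [-0.006,0,0,0],
  ],
  force=60,
)

```text
t: 34.3
eef_pos: [0.5293, 0.2616, 0.2519]
tool_rot: [-0.0, 0.679, 0.734, 0.004]
contact_force: [0.3, 7.0, 8.0]
gripper_width: 0.169
```

```bash
python3 plan.py; python3 snap.py wrist w32; python3 tilt.py w32;  python3 -c "
from tote import *; from station import sensors; print(t(sensors.get_obs()['eef_pos']))"
```

```text
t 34.3 pos [0.5293 0.2616 0.2519] yaw 4.48 tilt 0.48 F [0.3 7.  8. ] w 0.169 q [-0.72  0.53  0.21  1.9  -0.16  0.72 -0.34]
w32 pan n 5854 depth@x.05 0.2456 lip-up pitch -0.67 roll 0.22 0.0007
  blob 225 px [260, 307, 14, 35] x [-0.045, -0.03] y [-0.037, -0.031] z [0.222, 0.236]
  blob 321 px [369, 307, 16, 37] x [-0.047, -0.03] y [0.031, 0.039] z [0.222, 0.236]
[0.02925834 0.05342106]
```

View pics/w32.png

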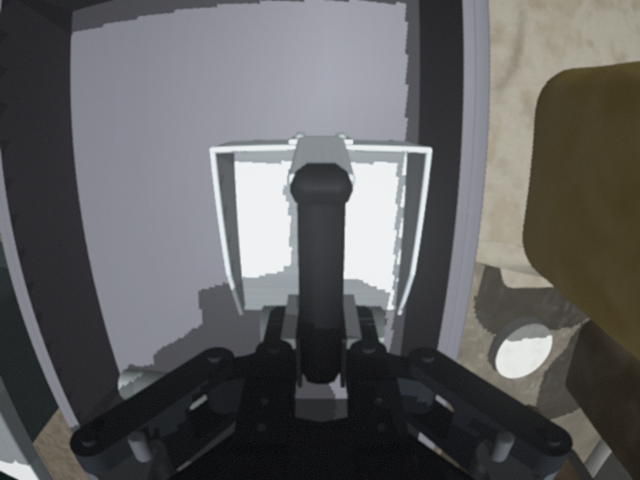

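play_rows(
  commands=[
    [-0.006,0,0,0],
    [-0.006,0,0,0],
    [-0.006,0,0,0],
    [-0.006,0,0,0],
    [-0.006,0,0,0],
    [-0.006,0,0,0],
    [-0.005,0,0,0],
    [-0.004,0,0,0],
    [-0.004,0,0,0],
    [-0.004,0,0,0],
    [-0.004,0,0,0],
    [-0.004,0,0,0],
    [-0.004,0,0,0],
    [-0.003,0,0,0],
    [-0.003,0,0,0],
    [-0.003,0,0,0],
    [0,0,0,0],
  ],
)

```text
t: 36.05
eef_pos: [0.5353, 0.1876, 0.2519]
tool_rot: [0.0, 0.679, 0.734, 0.004]
contact_force: [0.8, 5.8, 9.1]
gripper_width: 0.17
```

```bash
python3 plan.py; python3 snap.py wrist w33; python3 tilt.py w33;  python3 -c "
from tote import *; from station import sensors; print(t(sensors.get_obs()['eef_pos']))"
```

```text
t 36.05 pos [0.5353 0.1876 0.2519] yaw 4.46 tilt 0.46 F [0.8 5.8 9.1] w 0.17 q [-0.61  0.5   0.21  1.95 -0.16  0.7  -0.22]
w33 pan n 5876 depth@x.05 0.2457 lip-up pitch -0.65 roll 0.22 0.0007
  blob 1077 px [247, 289, 51, 58] x [-0.044, -0.017] y [-0.043, -0.016] z [0.215, 0.235]
  blob 1062 px [344, 289, 51, 58] x [-0.044, -0.017] y [0.016, 0.043] z [0.215, 0.235]
[0.102064   0.05361063]
```

View pics/w33.png

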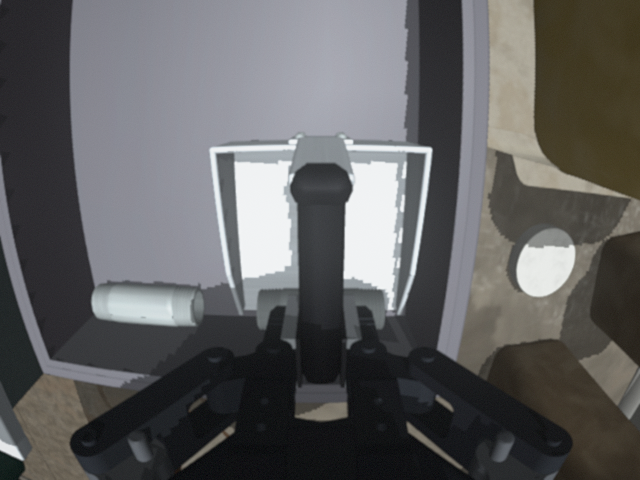

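play_rows(
  commands=[
    [-0.003,0,0,0],
    [-0.003,0,0,0],
    [-0.001,0,0,0],
    [0,0,0,0],
  ],
)

```text
t: 36.5
eef_pos: [0.5357, 0.1817, 0.252]
tool_rot: [-0.0, 0.679, 0.734, 0.005]
contact_force: [0.0, 8.3, 9.3]
gripper_width: 0.167
```

```bash
python3 plan.py; python3 snap.py wrist w34; python3 tilt.py w34;  python3 -c "
from tote import *; from station import sensors; print(t(sensors.get_obs()['eef_pos']))"
```

```text
t 36.5 pos [0.5357 0.1817 0.252 ] yaw 4.51 tilt 0.52 F [0.  8.3 9.3] w 0.167 q [-0.6   0.5   0.21  1.96 -0.16  0.69 -0.21]
w34 pan n 5856 depth@x.05 0.2455 lip-up pitch -0.83 roll 0.22 0.0006
  blob 1400 px [246, 281, 52, 59] x [-0.039, -0.011] y [-0.043, -0.015] z [0.215, 0.235]
  blob 1363 px [344, 281, 52, 59] x [-0.039, -0.011] y [0.015, 0.043] z [0.215, 0.235]
[0.10801259 0.05359313]
```

play_rows(
  commands=[
    [0.001,0,-0.001,0],
    [0.001,0,-0.002,0],
    [0,0,-0.002,0],
    [0,0,-0.002,0],
    [0,0,0,0],
  ],
)

```text
t: 37.05
eef_pos: [0.5336, 0.1819, 0.2565]
tool_rot: [-0.001, 0.679, 0.734, 0.001]
contact_force: [-0.8, 6.8, -4.3]
gripper_width: 0.167
```

```bash
python3 plan.py; python3 snap.py wrist w35; python3 tilt.py w35
```

```text
t 37.05 pos [0.5336 0.1819 0.2565] yaw 4.47 tilt 0.16 F [-0.8  6.8 -4.3] w 0.167 q [-0.6   0.49  0.21  1.96 -0.16  0.71 -0.22]
w35 pan n 5975 depth@x.05 0.2453 lip-up pitch -1.11 roll -0.02 0.0006
  blob 1407 px [247, 280, 51, 59] x [-0.038, -0.011] y [-0.043, -0.015] z [0.215, 0.235]
  blob 1422 px [345, 280, 51, 59] x [-0.038, -0.011] y [0.015, 0.043] z [0.214, 0.235]
```

play_rows(
  commands=[
    [0.004,0,-0.002,0],
    [0.01,0,-0.001,0],
    [0.015,0,0,0],
    [0.02,0,0,0],
    [0.02,0,0,0],
    [0.02,0,0,0],
    [0.02,0,0,0],
    [0.02,0,0,0],
    [0.015,0,0,0],
    [0.012,0,0,0],
    [0.01,0,0,0],
    [0.006,0,0,0],
    [0.003,0,0,0],
    [0,0,0,0],
  ],
)

```text
t: 38.5
eef_pos: [0.5208, 0.3541, 0.2597]
tool_rot: [0.0, 0.68, 0.734, -0.0]
contact_force: [0.5, 0.2, -2.2]
gripper_width: 0.165
```

```bash
python3 plan.py; python3 snap.py wrist w36; python3 tilt.py w36;  python3 -c "
from tote import *; from station import sensors; print(t(sensors.get_obs()['eef_pos']))"
```

```text
t 38.5 pos [0.5208 0.3541 0.2597] yaw 4.37 tilt 0.01 F [ 0.5  0.2 -2.2] w 0.165 q [-0.85  0.57  0.21  1.79 -0.16  0.79 -0.49]
w36 pan n 5824 depth@x.05 0.2458 lip-up pitch -0.7 roll 0.02 0.0006
[-0.06462346  0.05199121]
```

View pics/w36.png

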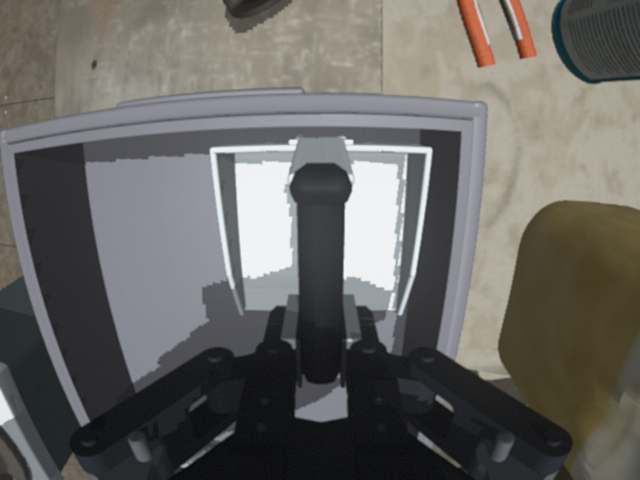

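Now the rear-wall tilt trick, gently.

play_rows(
  commands=[
    [0.005,0,0,0],
    [0.004,0,0,0],
    [0.003,0,0,0],
    [0.002,0,0,0],
    [0.002,0,0,0],
    [0,0,-0.002,0],
    [0,0,-0.002,0],
    [0,0,0,0],
  ],
  force=20,
)

```text
t: 39.35
eef_pos: [0.5207, 0.3641, 0.262]
tool_rot: [0.003, 0.681, 0.732, -0.005]
contact_force: [3.6, -13.1, -4.9]
gripper_width: 0.169
```

```bash
python3 plan.py; python3 snap.py wrist w37; python3 tilt.py w37
```

```text
t 39.35 pos [0.5207 0.3641 0.262 ] yaw 4.11 tilt 0.62 F [  3.6 -13.1  -4.9] w 0.169 q [-0.86  0.58  0.21  1.78 -0.15  0.81 -0.51]
w37 pan n 5388 depth@x.05 0.2474 lip-up pitch 1.19 roll -0.06 0.0007
```

play_rows(
  commands=[
    [0.001,0,-0.001,0],
    [0,0,-0.001,0],
    [-0.006,0,0,0],
    [-0.006,0,0,0],
    [0,0,0,0],
  ],
)

```text
t: 39.9
eef_pos: [0.5206, 0.3588, 0.266]
tool_rot: [-0.0, 0.68, 0.733, 0.0]
contact_force: [-0.4, -0.7, -2.1]
gripper_width: 0.171
```

```bash
python3 plan.py; python3 snap.py wrist w38; python3 tilt.py w38
```

```text
t 39.9 pos [0.5206 0.3588 0.266 ] yaw 4.34 tilt 0.03 F [-0.4 -0.7 -2.1] w 0.171 q [-0.85  0.57  0.21  1.79 -0.16  0.8  -0.49]
w38 pan n 5399 depth@x.05 0.2476 lip-up pitch 1.46 roll -0.06 0.0007
```

play_rows(
  commands=[
    [-0.003,0,0.004,0],
    [-0.006,0,0.004,0],
    [-0.01,0.001,0.002,0],
    [-0.012,0.001,0,0],
    [-0.012,0,0,0],
    [-0.012,0,0,0],
    [-0.012,0,0,0],
    [-0.012,0,0,0],
    [-0.012,0,0,0],
    [-0.012,0,0,0],
    [-0.012,0,0,0],
    [0,0,0,0],
  ],
  force=100,
)

```text
t: 41.15
eef_pos: [0.5315, 0.2422, 0.2557]
tool_rot: [0.0, 0.681, 0.733, -0.0]
contact_force: [-1.5, 0.6, -2.1]
gripper_width: 0.168
```

```bash
python3 plan.py; python3 snap.py wrist w39; python3 tilt.py w39;  python3 -c "
from tote import *; from station import sensors; print(t(sensors.get_obs()['eef_pos']))"
```

```text
t 41.15 pos [0.5315 0.2422 0.2557] yaw 4.22 tilt 0.07 F [-1.5  0.6 -2.1] w 0.168 q [-0.7   0.52  0.21  1.91 -0.15  0.73 -0.32]
w39 pan n 5410 depth@x.05 0.2476 lip-up pitch 1.45 roll -0.06 0.0007
[0.04595833 0.05395205]
```

View pics/w39.png

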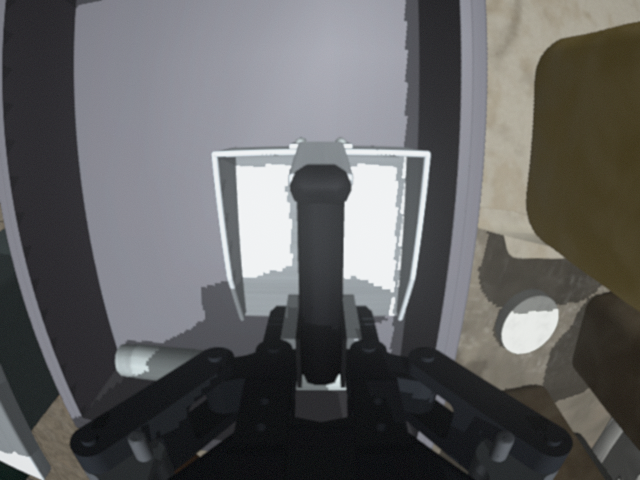

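play_rows(
  commands=[
    [-0.004,0,0.001,0],
    [-0.006,0,0.0005,0],
    [-0.006,0,0,0],
    [-0.006,0,0,0],
    [-0.006,0,0,0],
    [-0.006,0,0,0],
    [-0.006,0,0,0],
    [-0.006,0,0,0],
    [-0.005,0,0,0],
    [-0.004,0,0,0],
    [-0.003,0,0,0],
    [0,0,0,0],
  ],
)

```text
t: 42.4
eef_pos: [0.5356, 0.1861, 0.2542]
tool_rot: [0.0, 0.68, 0.733, -0.0]
contact_force: [0.2, 0.2, -3.9]
gripper_width: 0.171
```

```bash
python3 plan.py; python3 snap.py wrist w40; python3 tilt.py w40;  python3 -c "
from tote import *; from station import sensors; print(t(sensors.get_obs()['eef_pos']))"
```

```text
t 42.4 pos [0.5356 0.1861 0.2542] yaw 4.32 tilt 0.02 F [ 0.2  0.2 -3.9] w 0.171 q [-0.61  0.5   0.21  1.95 -0.15  0.71 -0.23]
w40 pan n 5621 depth@x.05 0.2467 lip-up pitch 0.4 roll -0.03 0.0007
  blob 1376 px [247, 285, 51, 59] x [-0.042, -0.014] y [-0.043, -0.016] z [0.214, 0.234]
  blob 1116 px [345, 285, 51, 59] x [-0.042, -0.014] y [0.015, 0.043] z [0.214, 0.235]
[0.10329464 0.05384116]
```

View pics/w40.png

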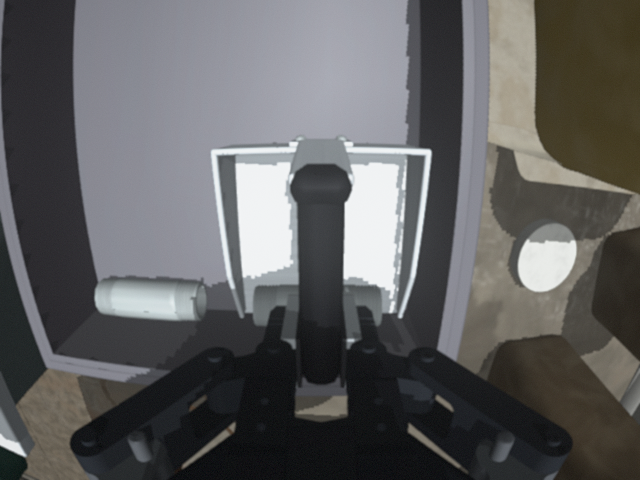

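play_rows(
  commands=[
    [0,0,-0.002,0],
    [0,0,-0.004,0],
    [0,0,-0.004,0],
    [0,0,-0.002,0],
    [0,0,0,0],
    [0,0,0,0],
    [0,0,0,0],
    [0,0,0,0],
  ],
)

```text
t: 43.25
eef_pos: [0.5354, 0.1869, 0.266]
tool_rot: [-0.0, 0.68, 0.734, -0.0]
contact_force: [-0.3, -0.3, -3.5]
gripper_width: 0.165
```

```bash
python3 plan.py; python3 snap.py wrist w41; python3 tilt.py w41
```

```text
t 43.25 pos [0.5354 0.1869 0.266 ] yaw 4.39 tilt 0.02 F [-0.3 -0.3 -3.5] w 0.165 q [-0.61  0.48  0.22  1.94 -0.15  0.73 -0.23]
w41 pan n 5604 depth@x.05 0.2467 lip-up pitch 0.4 roll -0.05 0.0007
  blob 1311 px [247, 286, 51, 59] x [-0.042, -0.015] y [-0.043, -0.016] z [0.215, 0.234]
  blob 1064 px [344, 286, 52, 60] x [-0.042, -0.015] y [0.016, 0.044] z [0.213, 0.235]
```

play_rows(
  commands=[
    [0.0005,0,0,0],
    [0.001,0,0,0],
    [0.0015,0,0,0],
    [0.002,0,0,0],
    [0.0025,0,0,0],
    [0.003,0,0,0],
    [0.0035,0,0,0],
    [0.004,0,0,0],
    [0.0045,0,0,0],
    [0.005,0,0,0],
    [0.005,0,0,0],
    [0.005,0,0,0],
    [0.005,0,0,0],
    [0.005,0,0,0],
    [0.005,0,0,0],
    [0.005,0,0,0],
    [0.005,0,0,0],
    [0.005,0,0,0],
    [0.005,0,0,0],
    [0.005,0,0,0],
  ],
)

```text
t: 45.3
eef_pos: [0.5296, 0.2646, 0.2662]
tool_rot: [-0.0, 0.68, 0.734, -0.0]
contact_force: [-0.5, -0.6, -2.4]
gripper_width: 0.17
```

```bash
python3 plan.py; python3 snap.py wrist w42; python3 tilt.py w42;  python3 -c "
from tote import *; from station import sensors; print(t(sensors.get_obs()['eef_pos']))"
```

```text
t 45.3 pos [0.5296 0.2646 0.2662] yaw 4.39 tilt 0.0 F [-0.5 -0.6 -2.4] w 0.17 q [-0.73  0.51  0.21  1.88 -0.15  0.76 -0.36]
w42 pan n 5613 depth@x.05 0.2468 lip-up pitch 0.46 roll -0.04 0.0006
[0.02384519 0.05370467]
```

play_rows(
  commands=[
    [0.01,0,0,0],
    [0.015,0,0,0],
    [0.02,0,0,0],
    [0.02,0,0,0],
    [0.012,0,0,0],
    [0.006,0,0,0],
    [0.006,0,0,0],
    [0.004,0,0,0],
    [0.004,0,0,0],
    [0.004,0,0,0],
    [0.003,0,-0.002,0],
    [0,0,-0.003,0],
    [0,0,0,0],
  ],
  force=20,
)

```text
t: 46.65
eef_pos: [0.5222, 0.3634, 0.2698]
tool_rot: [0.002, 0.681, 0.732, -0.004]
contact_force: [0.5, -8.4, -5.5]
gripper_width: 0.172
```

```bash
python3 plan.py; python3 snap.py wrist w43; python3 tilt.py w43
```

```text
t 46.65 pos [0.5222 0.3634 0.2698] yaw 4.19 tilt 0.48 F [ 0.5 -8.4 -5.5] w 0.172 q [-0.86  0.57  0.21  1.77 -0.15  0.82 -0.51]
w43 pan n 5508 depth@x.05 0.2473 lip-up pitch 0.95 roll -0.07 0.0007
```

play_rows(
  commands=[
    [0.003,0,0,0],
    [0.002,0,-0.002,0],
    [0,0,-0.002,0],
    [0,0,0,0],
  ],
)

```text
t: 47.1
eef_pos: [0.5221, 0.3666, 0.2731]
tool_rot: [0.003, 0.681, 0.732, -0.005]
contact_force: [1.8, -12.9, -6.2]
gripper_width: 0.171
```

```bash
python3 plan.py; python3 snap.py wrist w44; python3 tilt.py w44
```

```text
t 47.1 pos [0.5221 0.3666 0.2731] yaw 4.12 tilt 0.67 F [  1.8 -12.9  -6.2] w 0.171 q [-0.87  0.57  0.21  1.76 -0.15  0.83 -0.52]
w44 pan n 4911 depth@x.05 0.2494 lip-up pitch 3.2 roll -0.07 0.0006
```

play_rows(
  commands=[
    [-0.008,0,0,0],
    [-0.01,0,0.005,0],
    [-0.01,0,0.006,0],
    [-0.005,0,0.004,0],
    [0,0,0.001,0],
    [0,0,0,0],
  ],
)

```text
t: 47.75
eef_pos: [0.5237, 0.3402, 0.259]
tool_rot: [-0.0, 0.679, 0.734, 0.0]
contact_force: [0.4, -0.5, -2.9]
gripper_width: 0.165
```

```bash
python3 plan.py; python3 snap.py wrist w45; python3 tilt.py w45
```

```text
t 47.75 pos [0.5237 0.3402 0.259 ] yaw 4.39 tilt 0.03 F [ 0.4 -0.5 -2.9] w 0.165 q [-0.83  0.57  0.2   1.81 -0.15  0.78 -0.47]
w45 pan n 5153 depth@x.05 0.2486 lip-up pitch 2.43 roll -0.05 0.0006
```

play_rows(
  commands=[
    [-0.005,0,0.001,0],
    [-0.01,0,0,0],
    [-0.012,0,0,0],
    [-0.012,0,0,0],
    [-0.012,0,0,0],
    [-0.012,0,0,0],
    [-0.012,0,0,0],
    [-0.012,0,0,0],
    [-0.006,0,0,0],
    [-0.006,0,0,0],
    [-0.006,0,0,0],
    [-0.006,0,0,0],
    [-0.006,0,0,0],
    [-0.006,0,0,0],
    [-0.006,0,0,0],
    [-0.006,0,0,0],
    [-0.006,0,0,0],
    [-0.003,0,0,0],
    [0,0,0,0],
  ],
  force=120,
)

```text
t: 49.7
eef_pos: [0.5344, 0.2002, 0.2584]
tool_rot: [-0.002, 0.679, 0.734, 0.003]
contact_force: [-0.1, 10.6, -7.7]
gripper_width: 0.165
```

```bash
python3 plan.py; python3 snap.py wrist w46; python3 tilt.py w46;  python3 -c "
from tote import *; from station import sensors; print(t(sensors.get_obs()['eef_pos']))"
```

```text
t 49.7 pos [0.5344 0.2002 0.2584] yaw 4.53 tilt 0.37 F [-0.1 10.6 -7.7] w 0.165 q [-0.63  0.49  0.21  1.94 -0.16  0.72 -0.25]
w46 pan n 6002 depth@x.05 0.2437 lip-up pitch -3.63 roll -0.04 0.0006
  blob 414 px [251, 305, 24, 48] x [-0.057, -0.031] y [-0.044, -0.031] z [0.228, 0.239]
  blob 111 px [367, 306, 11, 25] x [-0.041, -0.031] y [0.031, 0.035] z [0.229, 0.239]
  blob 74 px [378, 338, 13, 15] x [-0.058, -0.056] y [0.039, 0.044] z [0.224, 0.24]
[0.08937972 0.05370202]
```

View pics/w46.png

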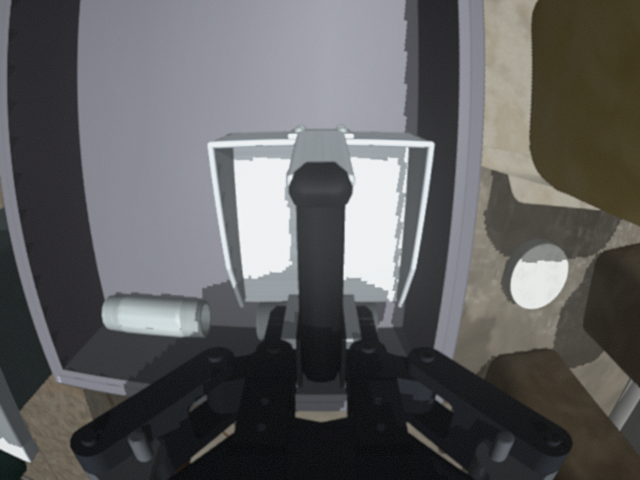

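play_rows(
  commands=[
    [0.006,0,-0.002,0],
    [0.012,0,-0.002,0],
    [0.02,0,-0.002,0],
    [0.025,0,-0.002,0],
    [0.025,0,0,0],
    [0.02,0,0,0],
    [0.015,0,0,0],
    [0.012,0,0,0],
    [0.008,0,0,0],
    [0.005,0,0,0],
    [0.005,0,0,0],
    [0.004,0,0,0],
    [0.003,0,0,0],
    [0,0,0,0],
  ],
  force=20,
)

```text
t: 51.15
eef_pos: [0.5225, 0.3562, 0.2662]
tool_rot: [-0.0, 0.679, 0.734, 0.0]
contact_force: [0.1, 0.2, -2.5]
gripper_width: 0.171
```

```bash
python3 plan.py; python3 snap.py wrist w47; python3 tilt.py w47
```

```text
t 51.15 pos [0.5225 0.3562 0.2662] yaw 4.4 tilt 0.01 F [ 0.1  0.2 -2.5] w 0.171 q [-0.85  0.57  0.2   1.78 -0.15  0.8  -0.49]
w47 pan n 6022 depth@x.05 0.2445 lip-up pitch -2.54 roll -0.03 0.0006
```

play_rows(
  commands=[
    [0.005,0,0,0],
    [0.004,0,0,0],
    [0.004,0,0,0],
    [0.003,0,0,0],
    [0.002,0,-0.002,0],
    [0,0,-0.002,0],
    [0,0,0,0],
  ],
)

```text
t: 51.9
eef_pos: [0.5233, 0.3639, 0.2685]
tool_rot: [0.005, 0.682, 0.731, -0.007]
contact_force: [2.0, -22.1, 2.7]
gripper_width: 0.165
```

```bash
python3 plan.py; python3 snap.py wrist w48; python3 tilt.py w48
```

```text
t 51.9 pos [0.5233 0.3639 0.2685] yaw 3.95 tilt 0.99 F [  2.  -22.1   2.7] w 0.165 q [-0.86  0.57  0.21  1.77 -0.14  0.83 -0.52]
w48 pan n 5801 depth@x.05 0.2462 lip-up pitch -0.45 roll 0.05 0.0006
```

play_rows(
  commands=[
    [0,0,-0.001,0],
    [0,0,-0.001,0],
    [0,0,0,0],
  ],
)

```text
t: 52.25
eef_pos: [0.5231, 0.3651, 0.2702]
tool_rot: [0.004, 0.682, 0.731, -0.007]
contact_force: [3.5, -19.8, -2.0]
gripper_width: 0.167
```

```bash
python3 plan.py; python3 snap.py wrist w49; python3 tilt.py w49
```

```text
t 52.25 pos [0.5231 0.3651 0.2702] yaw 3.99 tilt 0.88 F [  3.5 -19.8  -2. ] w 0.167 q [-0.86  0.57  0.21  1.76 -0.14  0.83 -0.52]
w49 pan n 5481 depth@x.05 0.2474 lip-up pitch 0.92 roll 0.01 0.0006
```

play_rows(
  commands=[
    [-0.008,0,0,0],
    [-0.01,0,0.005,0],
    [-0.012,0,0.005,0],
    [-0.012,0,0.003,0],
    [-0.012,0,0.001,0],
    [0,0,0,0],
  ],
  force=120,
)

```text
t: 52.9
eef_pos: [0.5259, 0.3174, 0.2581]
tool_rot: [0.0, 0.681, 0.733, -0.001]
contact_force: [-0.3, -1.3, -3.0]
gripper_width: 0.165
```

```bash
python3 plan.py; python3 snap.py wrist w50; python3 tilt.py w50;  python3 -c "
from tote import *; from station import sensors; print(t(sensors.get_obs()['eef_pos']))"
```

```text
t 52.9 pos [0.5259 0.3174 0.2581] yaw 4.22 tilt 0.08 F [-0.3 -1.3 -3. ] w 0.165 q [-0.8   0.55  0.2   1.83 -0.15  0.77 -0.44]
w50 pan n 5667 depth@x.05 0.2466 lip-up pitch -0.17 roll 0.01 0.0006
[-0.02946509  0.05412404]
```

play_rows(
  commands=[
    [0.01,0,-0.004,0],
    [0.014,0,-0.004,0],
    [0.012,0,0,0],
    [0.006,0,0,0],
    [0.005,0,0,0],
    [0.005,0,0,0],
    [0.004,0,0,0],
    [0.003,0,-0.002,0],
    [0,0,-0.003,0],
    [0,0,0,0],
  ],
  force=20,
)

```text
t: 53.95
eef_pos: [0.5229, 0.3718, 0.2709]
tool_rot: [0.004, 0.681, 0.732, -0.005]
contact_force: [0.5, -22.1, 7.6]
gripper_width: 0.168
```

```bash
python3 plan.py; python3 snap.py wrist w51; python3 tilt.py w51
```

```text
t 53.95 pos [0.5229 0.3718 0.2709] yaw 4.09 tilt 0.76 F [  0.5 -22.1   7.6] w 0.168 q [-0.87  0.58  0.21  1.76 -0.14  0.83 -0.52]
w51 pan n 4026 depth@x.05 0.2523 lip-up pitch 6.04 roll 0.12 0.0007
```

play_rows(
  commands=[
    [-0.01,0,0,0],
    [-0.014,0,0.005,0],
    [-0.014,0,0.005,0],
    [-0.006,0,0.003,0],
    [-0.003,0,0.002,0],
    [-0.003,0,0.001,0],
    [0,0,0,0],
  ],
  force=30,
)

```text
t: 54.7
eef_pos: [0.5245, 0.331, 0.2565]
tool_rot: [-0.001, 0.679, 0.734, 0.002]
contact_force: [-2.8, 2.8, 7.3]
gripper_width: 0.161
```

```bash
python3 plan.py; python3 snap.py wrist w52; python3 tilt.py w52
```

```text
t 54.7 pos [0.5245 0.331  0.2565] yaw 4.47 tilt 0.26 F [-2.8  2.8  7.3] w 0.161 q [-0.81  0.56  0.2   1.82 -0.16  0.77 -0.45]
w52 pan n 5310 depth@x.05 0.2513 lip-up pitch 7.19 roll 0.05 0.0008
```

play_rows(
  commands=[
    [0,0,0.002,0],
    [0,0,0.002,0],
    [0,0,0.001,0],
    [0,0,0,0],
  ],
  force=20,
)

```text
t: 55.15
eef_pos: [0.5251, 0.3288, 0.2543]
tool_rot: [-0.001, 0.68, 0.733, 0.001]
contact_force: [-11.1, -9.8, 33.3]
gripper_width: 0.167
```

```bash
python3 plan.py; python3 snap.py wrist w53; python3 tilt.py w53
```

```text
t 55.15 pos [0.5251 0.3288 0.2543] yaw 4.36 tilt 0.11 F [-11.1  -9.8  33.3] w 0.167 q [-0.81  0.57  0.2   1.82 -0.16  0.77 -0.45]
w53 pan n 5016 depth@x.05 0.2489 lip-up pitch 3.51 roll 0.05 0.0007
```

View pics/w53.png

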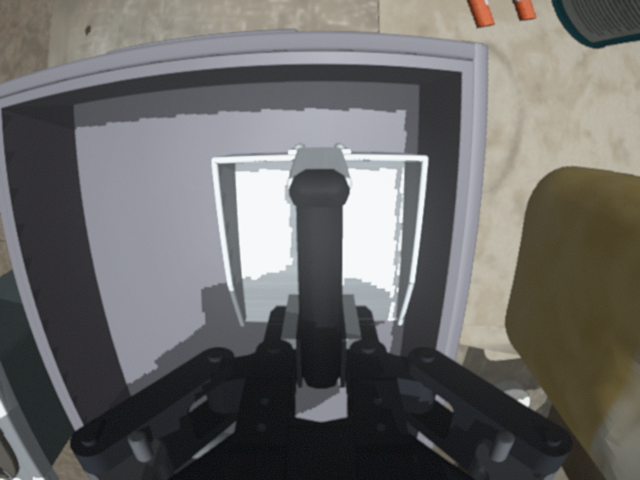

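play_rows(
  commands=[
    [0,0,0.001,0],
    [0,0,0.001,0],
    [0,0,0,0],
    [0,0,-0.004,0],
    [0,0,0,0],
  ],
)

```text
t: 55.7
eef_pos: [0.525, 0.3293, 0.2536]
tool_rot: [0.0, 0.679, 0.734, 0.001]
contact_force: [-1.6, -3.2, 9.7]
gripper_width: 0.165
```

```bash
python3 plan.py; python3 snap.py wrist w54; python3 tilt.py w54
```

```text
t 55.7 pos [0.525  0.3293 0.2536] yaw 4.4 tilt 0.14 F [-1.6 -3.2  9.7] w 0.165 q [-0.81  0.57  0.2   1.82 -0.15  0.76 -0.45]
w54 pan n 5002 depth@x.05 0.2481 lip-up pitch 2.27 roll 0.12 0.0007
```

play_rows(
  commands=[
    [0,0,0.003,0],
    [0,0,0.002,0],
    [0,0,0,0],
    [0,0,-0.005,0],
    [0,0,-0.002,0],
    [0,0,0,0],
  ],
)

```text
t: 56.35
eef_pos: [0.5244, 0.3295, 0.2537]
tool_rot: [-0.0, 0.679, 0.734, -0.0]
contact_force: [0.4, -0.1, -1.7]
gripper_width: 0.164
```

```bash
python3 plan.py; python3 snap.py wrist w55; python3 tilt.py w55
```

```text
t 56.35 pos [0.5244 0.3295 0.2537] yaw 4.43 tilt 0.02 F [ 0.4 -0.1 -1.7] w 0.164 q [-0.81  0.57  0.2   1.82 -0.15  0.77 -0.45]
w55 pan n 5117 depth@x.05 0.2463 lip-up pitch 0.3 roll -0.06 0.0007
```

play_rows(
  commands=[
    [-0.005,0,0.0005,0],
    [-0.01,0,0,0],
    [-0.012,0,0,0],
    [-0.012,0,0,0],
    [-0.012,0,0,0],
    [-0.012,0,0,0],
    [-0.012,0,0,0],
    [-0.006,0,0,0],
    [-0.006,0,0,0],
    [-0.006,0,0,0],
    [-0.006,0,0,0],
    [-0.006,0,0,0],
    [-0.006,0,0,0],
    [-0.006,0,0,0],
    [-0.006,0,0,0],
    [-0.006,0,0,0],
    [-0.006,0,0,0],
    [-0.004,0,0,0],
    [-0.003,0,0,0],
    [0,0,0,0],
  ],
  force=120,
)

```text
t: 58.4
eef_pos: [0.5355, 0.1873, 0.2537]
tool_rot: [-0.0, 0.68, 0.734, 0.0]
contact_force: [-0.6, 1.1, -3.9]
gripper_width: 0.166
```

```bash
python3 plan.py; python3 snap.py wrist w56; python3 tilt.py w56;  python3 -c "
from tote import *; from station import sensors; print(t(sensors.get_obs()['eef_pos']))"
```

```text
t 58.4 pos [0.5355 0.1873 0.2537] yaw 4.36 tilt 0.02 F [-0.6  1.1 -3.9] w 0.166 q [-0.61  0.5   0.21  1.95 -0.15  0.71 -0.23]
w56 pan n 5175 depth@x.05 0.2462 lip-up pitch 0.27 roll -0.05 0.0007
  blob 1330 px [247, 287, 51, 59] x [-0.043, -0.015] y [-0.043, -0.016] z [0.214, 0.235]
  blob 1033 px [344, 287, 52, 59] x [-0.043, -0.015] y [0.016, 0.043] z [0.214, 0.235]
[0.10235149 0.05375737]
```

View pics/w56.png

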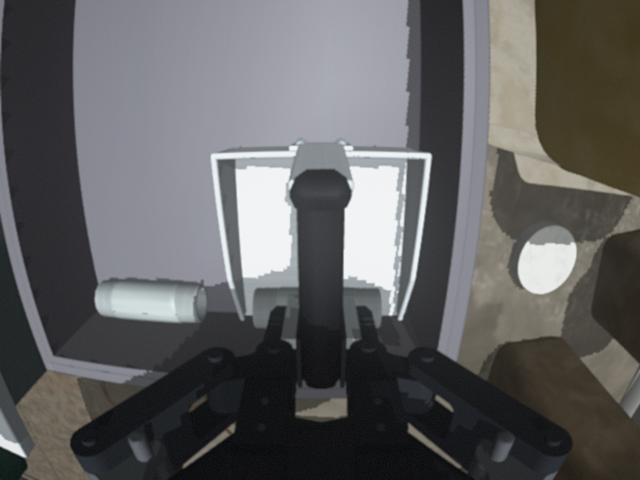

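play_rows(
  commands=[
    [-0.002,0,0,0],
    [-0.001,0,-0.001,0],
    [0,0,-0.003,0],
    [0,0,-0.006,0],
    [0,0,-0.008,0],
    [0,0,-0.01,0],
    [0,0,-0.01,0],
    [0,0,-0.01,0],
    [0,0,-0.006,0],
    [0,0,-0.003,0],
    [0,0,0,0],
  ],
)

```text
t: 59.55
eef_pos: [0.5356, 0.1862, 0.3114]
tool_rot: [-0.001, 0.679, 0.734, 0.001]
contact_force: [-2.5, 6.2, -1.3]
gripper_width: 0.166
```

```bash
python3 plan.py; python3 snap.py wrist w57; python3 tilt.py w57;  python3 -c "
from tote import *; from station import sensors; print(t(sensors.get_obs()['eef_pos']))"
```

```text
t 59.55 pos [0.5356 0.1862 0.3114] yaw 4.45 tilt 0.18 F [-2.5  6.2 -1.3] w 0.166 q [-0.62  0.41  0.23  1.92 -0.13  0.82 -0.25]
w57 pan n 5170 depth@x.05 0.246 lip-up pitch -0.03 roll -0.06 0.0007
  blob 1032 px [252, 288, 46, 41] x [-0.036, -0.016] y [-0.04, -0.016] z [0.22, 0.234]
  blob 694 px [344, 288, 38, 41] x [-0.034, -0.016] y [0.015, 0.035] z [0.22, 0.234]
[0.10354394 0.05381809]
```

play_rows(
  commands=[
    [0.0005,0,-0.001,0],
    [0.0005,0,-0.003,0],
    [0.0005,0,-0.005,0],
    [0,0,-0.005,0],
    [0,0,-0.004,0],
    [0,0,-0.002,0],
    [0,0,0,0],
  ],
)

```text
t: 60.3
eef_pos: [0.5359, 0.1852, 0.3311]
tool_rot: [0.0, 0.68, 0.733, 0.0]
contact_force: [-0.9, -0.8, -3.6]
gripper_width: 0.166
```

```bash
python3 plan.py; python3 snap.py wrist w58; python3 tilt.py w58
```

```text
t 60.3 pos [0.5359 0.1852 0.3311] yaw 4.33 tilt 0.05 F [-0.9 -0.8 -3.6] w 0.166 q [-0.63  0.39  0.24  1.9  -0.12  0.86 -0.26]
w58 pan n 5168 depth@x.05 0.2463 lip-up pitch 0.22 roll -0.11 0.0007
  blob 457 px [254, 305, 20, 40] x [-0.047, -0.029] y [-0.04, -0.031] z [0.22, 0.235]
  blob 186 px [368, 306, 13, 33] x [-0.041, -0.028] y [0.03, 0.036] z [0.221, 0.235]
```

View pics/w58.png

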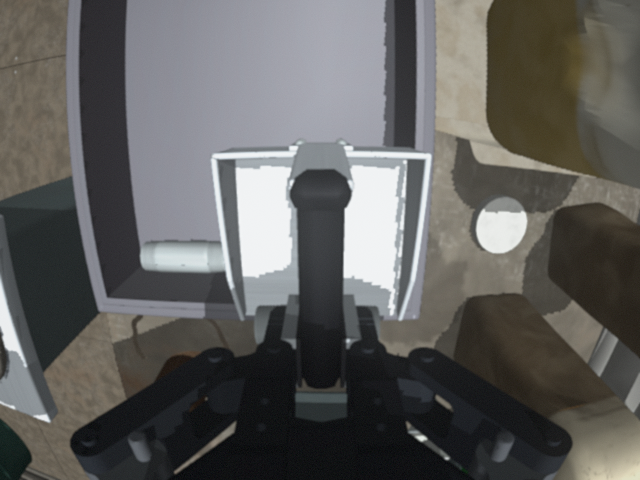

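play_rows(
  commands=[
    [-0.022,0.001,-0.014,0],
    [-0.03,0.005,-0.018,0.4],
    [-0.03,0.005,-0.017,0.5],
    [-0.02,0.004,-0.008,0.5],
    [-0.009,0.002,0,0],
    [0,0,0,0],
  ],
)

```text
t: 60.95
eef_pos: [0.5604, 0.0752, 0.3872]
tool_rot: [0.0, 0.689, 0.725, -0.0]
contact_force: [-0.4, 0.8, -2.4]
gripper_width: 0.167
```

```bash
python3 ch.py; python3 snap.py wrist w59; python3 tilt.py w59;python3 snap.py scene s59; python3 snap.py top t59
python3 - <<'E'
import cv2,numpy as np
a=cv2.imread("pics/s59.png")[170:310,290:460];b=cv2.imread("pics/t59.png")[150:290,290:460]
cv2.imwrite("pics/c59.png",cv2.resize(np.vstack([np.hstack([a,b])]),(800,330),interpolation=cv2.INTER_CUBIC))
E
```

```text
t 60.95 s -5.2 lat -0.4 grip z 229.2 F [-0.4  0.8 -2.4]
w59 pan n 5609 depth@x.05 0.2446 lip-up pitch -1.73 roll -0.08 0.0006
```

View pics/w59.png

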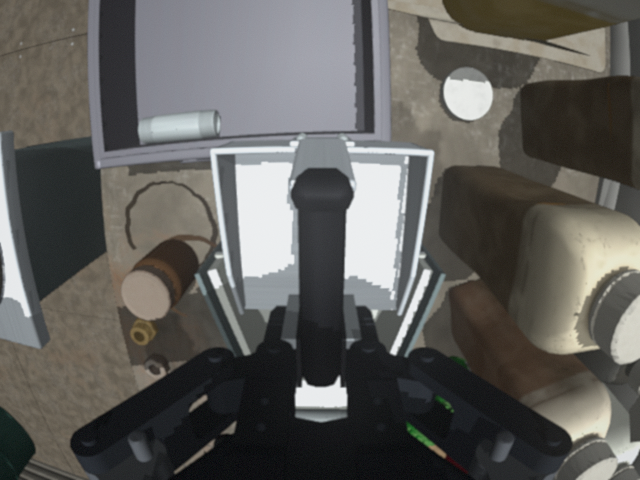

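View pics/c59.png

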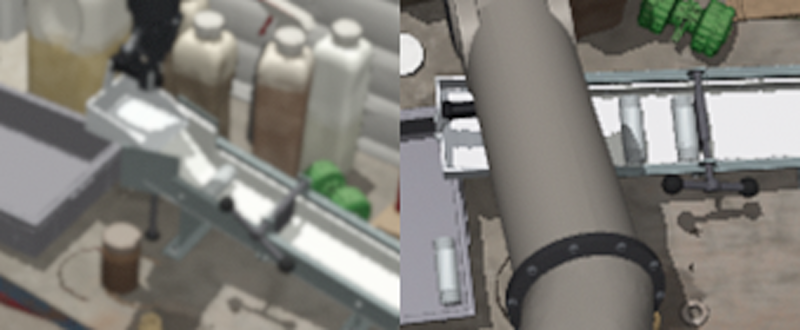

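play_rows(
  commands=[
    [0.01,0,-0.006,0],
    [0.02,0,-0.01,0],
    [0.03,0,-0.01,0],
    [0.035,-0.005,0,0],
    [0.035,-0.02,0,-0.3],
    [0.035,-0.025,0,-0.4],
    [0.03,-0.03,0,-0.4],
    [0.02,-0.03,0,-0.4],
    [0.015,-0.025,0,0],
    [0.01,-0.015,0,0],
    [0,0,0,0],
  ],
  force=60,
)

```text
t: 62.2
eef_pos: [0.3932, 0.3091, 0.4139]
tool_rot: [-0.001, 0.676, 0.737, -0.0]
contact_force: [-0.3, -0.0, -0.9]
gripper_width: 0.164
```

```bash
python3 plan.py 0.418 0.326 0.30 4.4 6; python3 snap.py wrist w60; python3 tilt.py w60; python3 snap.py top t60
python3 - <<'E'
import cv2
b=cv2.imread("pics/t60.png")[150:320,190:470]
cv2.imwrite("pics/t60a.png",cv2.resize(b,(800,486),interpolation=cv2.INTER_CUBIC))
E
```

```text
t 62.2 pos [0.3932 0.3091 0.4139] yaw 4.89 tilt 0.09 F [-0.3 -0.  -0.9] w 0.164 q [-0.92  0.18  0.14  1.96 -0.03  1.   -0.67]
world delta [ 0.0248  0.0169 -0.1139] dyaw -0.49 rows 6
[0.0025, 0.0044, 0.019, np.float64(0.08)]
w60 pan n 5600 depth@x.05 0.2446 lip-up pitch -1.66 roll -0.03 0.0006
```

View pics/t60a.png

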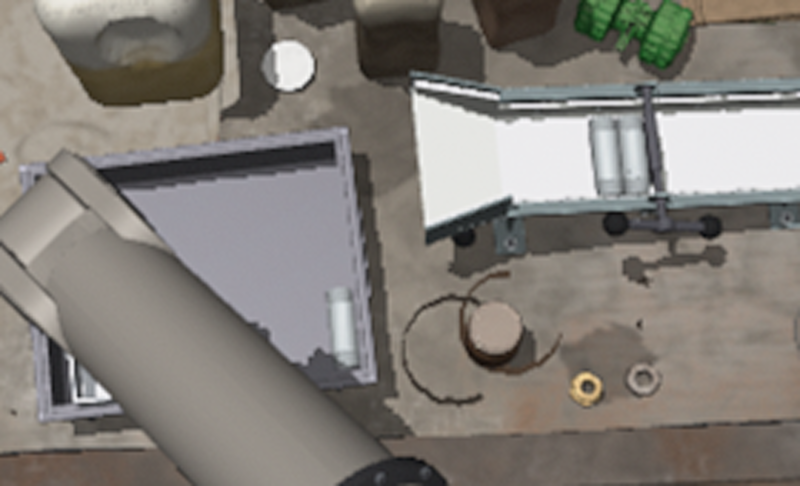

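Run:
```python
from h import *
from tote import t
c=dict(np.load("pics/t60.npz")); P=cloud(c); im=c["frame"]
T=np.apply_along_axis(lambda p:t(p),-1,P[235:300,290:325]); Z=P[235:300,290:325,2]
m=(Z>.018)&(Z<.04)&(abs(T[...,0])<.143)&(T[...,1]<.05)&(T[...,1]>-.11)
q=T[m]; print(m.sum(),np.round(np.percentile(q,[3,50,97],axis=0),4), np.degrees(np.linalg.svd(q-q.mean(0),full_matrices=False)[2][0]))
print(cv2.minAreaRect(q.astype(np.float32)))
```

```text
230 [[ 0.1202 -0.0983]
 [ 0.1313 -0.063 ]
 [ 0.1423 -0.0269]] [ -0.65330101 -57.29205484]
((0.13113564252853394, -0.06268353015184402), (0.07685071229934692, 0.023646436631679535), 89.88287353515625)
```

play_rows(
  commands=[
    [0.003,0.005,0.015,0.1],
    [0.003,0.005,0.02,0.1],
    [0.003,0.004,0.025,0.1],
    [0.003,0.004,0.025,0.1],
    [0.003,0.004,0.02,0.1],
    [0.002,0.004,0.01,0],
    [0,0,0,0],
  ],
  force=20,
)

```text
t: 63.0
eef_pos: [0.422, 0.3246, 0.2976]
tool_rot: [0.0, 0.682, 0.731, -0.001]
contact_force: [-0.4, -0.4, -3.3]
gripper_width: 0.166
```

```bash
python3 plan.py;  python3 -c "
from tote import *; from station import sensors; print(t(sensors.get_obs()['eef_pos']))"
```

```text
t 63.0 pos [0.422  0.3246 0.2976] yaw 3.92 tilt 0.12 F [-0.4 -0.4 -3.3] w 0.166 q [-0.88  0.38  0.14  2.   -0.07  0.77 -0.64]
[-0.04315877 -0.04886116]
```

play_rows(
  commands=[
    [0.001,-0.003,0.012,-0.3],
    [0.001,-0.003,0.014,-0.2],
    [0,0,0.01,0],
    [0,0,0.004,0],
    [0.002,0,0.003,0],
    [0.002,0,0.002,0],
    [0.002,0,0.002,0],
    [0,0,0,0],
    [0,0,-0.004,0],
    [0,0,-0.002,0],
    [0,0,0,0],
  ],
)

```text
t: 64.1
eef_pos: [0.4147, 0.3325, 0.2582]
tool_rot: [-0.0, 0.679, 0.734, 0.0]
contact_force: [-0.1, -1.2, -1.9]
gripper_width: 0.165
```

```bash
python3 plan.py; python3 snap.py wrist w61; python3 tilt.py w61; python3 -c "
from tote import *; from station import sensors; print(t(sensors.get_obs()['eef_pos']))"
```

```text
t 64.1 pos [0.4147 0.3325 0.2582] yaw 4.48 tilt 0.06 F [-0.1 -1.2 -1.9] w 0.165 q [-0.89  0.44  0.12  2.03 -0.08  0.68 -0.64]
w61 pan n 5597 depth@x.05 0.2446 lip-up pitch -1.75 roll -0.03 0.0007
[-0.05155065 -0.05556565]
```

Not quite pressed. Press deeper.

play_rows(
  commands=[
    [0.002,0,0.004,0],
    [0.002,0,0.003,0],
    [0.002,0,0.002,0],
    [0.002,0,0.002,0],
    [0,0,0,0],
  ],
)

```text
t: 64.65
eef_pos: [0.4146, 0.3384, 0.2509]
tool_rot: [0.0, 0.68, 0.733, -0.002]
contact_force: [-13.8, -17.6, 56.0]
gripper_width: 0.166
```

```bash
python3 plan.py; python3 snap.py wrist w62; python3 tilt.py w62
```

```text
t 64.65 pos [0.4146 0.3384 0.2509] yaw 4.35 tilt 0.19 F [-13.8 -17.6  56. ] w 0.166 q [-0.9   0.46  0.12  2.02 -0.08  0.67 -0.65]
w62 pan n 5297 depth@x.05 0.2456 lip-up pitch -0.23 roll -0.14 0.0007
```

play_rows(
  commands=[
    [0,0,-0.004,0],
    [0,0,-0.003,0],
    [0,0,0,0],
  ],
)

```text
t: 65.0
eef_pos: [0.4139, 0.3407, 0.2536]
tool_rot: [-0.0, 0.679, 0.734, 0.0]
contact_force: [0.6, -0.1, -3.3]
gripper_width: 0.168
```

```bash
python3 plan.py; python3 snap.py wrist w63; python3 tilt.py w63; python3 -c "
from tote import *; from station import sensors; print(t(sensors.get_obs()['eef_pos']))"
```

```text
t 65.0 pos [0.4139 0.3407 0.2536] yaw 4.51 tilt 0.02 F [ 0.6 -0.1 -3.3] w 0.168 q [-0.9   0.45  0.12  2.02 -0.08  0.67 -0.65]
w63 pan n 5409 depth@x.05 0.2452 lip-up pitch -1.07 roll 0.1 0.0006
[-0.05977662 -0.05579399]
```

play_rows(
  commands=[
    [0.003,0,-0.004,0],
    [0.006,0,-0.004,0],
    [0.006,0,0,0],
    [0.004,0,0,0],
    [0.004,0,0,0],
    [0.002,0,0,0],
    [0,0,-0.002,0],
    [0,0,-0.002,0],
    [0,0,0,0],
  ],
)

```text
t: 65.95
eef_pos: [0.4132, 0.3595, 0.2643]
tool_rot: [0.003, 0.681, 0.733, -0.005]
contact_force: [2.3, -16.5, 2.6]
gripper_width: 0.165
```

```bash
python3 plan.py; python3 snap.py wrist w64; python3 tilt.py w64
```

```text
t 65.95 pos [0.4132 0.3595 0.2643] yaw 4.23 tilt 0.7 F [  2.3 -16.5   2.6] w 0.165 q [-0.93  0.45  0.13  1.98 -0.08  0.72 -0.69]
w64 pan n 4710 depth@x.05 0.248 lip-up pitch 2.28 roll -0.09 0.0007
```

Release and check.

play_rows(
  commands=[
    [-0.008,0,0,0],
    [-0.008,0,0.003,0],
    [-0.006,0,0.004,0],
    [0,0,0.002,0],
    [0,0,0,0],
  ],
  force=60,
)

```text
t: 66.5
eef_pos: [0.4135, 0.3438, 0.2564]
tool_rot: [-0.0, 0.679, 0.734, -0.0]
contact_force: [0.4, 1.1, -2.1]
gripper_width: 0.165
```

```bash
python3 plan.py; python3 snap.py wrist w65; python3 tilt.py w65; python3 -c "
from tote import *; from station import sensors; print(t(sensors.get_obs()['eef_pos']))"
```

```text
t 66.5 pos [0.4135 0.3438 0.2564] yaw 4.51 tilt 0.03 F [ 0.4  1.1 -2.1] w 0.165 q [-0.9   0.45  0.12  2.01 -0.08  0.68 -0.65]
w65 pan n 4867 depth@x.05 0.2474 lip-up pitch 1.57 roll -0.1 0.0007
[-0.06313593 -0.0557333 ]
```

play_rows(
  commands=[
    [-0.003,0,0.001,0],
    [-0.006,0,0.001,0],
    [-0.01,0,0.001,0],
    [-0.012,0,0,0],
    [-0.012,0,0,0],
    [-0.012,0,0,0],
    [-0.012,0,0,0],
    [-0.012,0,0,0],
    [-0.012,0,0,0],
    [-0.012,0,0,0],
    [-0.008,0,0,0],
    [-0.008,0,0,0],
    [-0.006,0,0,0],
    [0,0,0,0],
  ],
  force=120,
)

```text
t: 67.95
eef_pos: [0.4236, 0.2179, 0.2537]
tool_rot: [0.0, 0.679, 0.734, -0.0]
contact_force: [-0.8, 0.6, -2.3]
gripper_width: 0.167
```

```bash
python3 plan.py; python3 snap.py wrist w66; python3 tilt.py w66; python3 -c "
from tote import *; from station import sensors; print(t(sensors.get_obs()['eef_pos']))"
```

```text
t 67.95 pos [0.4236 0.2179 0.2537] yaw 4.43 tilt 0.02 F [-0.8  0.6 -2.3] w 0.167 q [-0.72  0.37  0.13  2.15 -0.08  0.62 -0.45]
w66 pan n 4887 depth@x.05 0.2474 lip-up pitch 1.59 roll -0.07 0.0006
[ 0.06265717 -0.05537603]
```

View pics/w66.png

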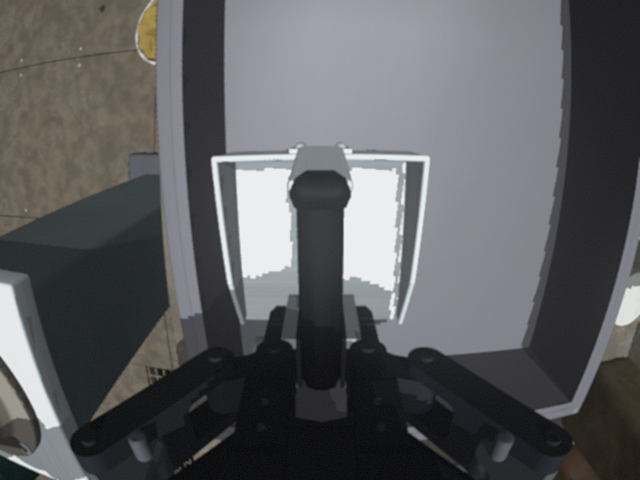

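play_rows(
  commands=[
    [-0.004,0,0.0007,0],
    [-0.005,0,0,0],
    [-0.005,0,0,0],
    [-0.005,0,0,0],
    [-0.005,0,0,0],
    [-0.005,0,0,0],
    [-0.005,0,0,0],
    [-0.004,0,0,0],
    [-0.002,0,0,0],
    [0,0,0,0],
  ],
)

```text
t: 69.0
eef_pos: [0.4265, 0.1794, 0.253]
tool_rot: [-0.0, 0.679, 0.734, 0.0]
contact_force: [-0.8, 4.0, -3.9]
gripper_width: 0.166
```

```bash
python3 plan.py; python3 snap.py wrist w67; python3 tilt.py w67; python3 -c "
from tote import *; from station import sensors; print(t(sensors.get_obs()['eef_pos']))"
```

```text
t 69.0 pos [0.4265 0.1794 0.253 ] yaw 4.51 tilt 0.06 F [-0.8  4.  -3.9] w 0.166 q [-0.65  0.36  0.14  2.19 -0.09  0.6  -0.37]
w67 pan n 5049 depth@x.05 0.2465 lip-up pitch 0.63 roll -0.06 0.0006
  blob 1507 px [246, 288, 52, 59] x [-0.043, -0.016] y [-0.044, -0.017] z [0.214, 0.234]
  blob 427 px [344, 288, 31, 32] x [-0.026, -0.016] y [0.015, 0.031] z [0.221, 0.235]
  blob 303 px [375, 324, 21, 23] x [-0.044, -0.042] y [0.035, 0.044] z [0.212, 0.235]
[ 0.10190136 -0.05549364]
```

View pics/w67.png

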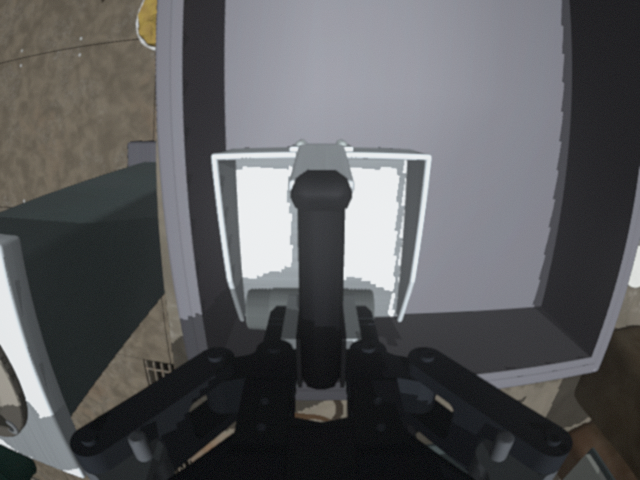

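play_rows(
  commands=[
    [0,0,-0.002,0],
    [0,0,-0.002,0],
    [0,0.002,-0.001,0],
    [0,0.004,0,0],
    [0,0.006,0,0],
    [0,0.008,0,0],
    [0,0.01,0,0],
    [0,0.01,0,0],
    [0,0.01,0,0],
    [0,0.01,0,0],
    [0,0.01,0,0],
    [0,0.01,0,0],
    [0,0.01,0,0],
    [0,0.008,0,0],
    [0,0.006,0,0],
    [0,0.004,0,0],
    [0,0.001,0,0],
    [0,0,0,0],
  ],
)

```text
t: 70.85
eef_pos: [0.5348, 0.1878, 0.2577]
tool_rot: [-0.001, 0.679, 0.734, -0.001]
contact_force: [-1.7, 4.1, -3.6]
gripper_width: 0.162
```

```bash
python3 plan.py; python3 snap.py wrist w68; python3 tilt.py w68; python3 -c "
from tote import *; from station import sensors; print(t(sensors.get_obs()['eef_pos']))"
```

```text
t 70.85 pos [0.5348 0.1878 0.2577] yaw 4.52 tilt 0.11 F [-1.7  4.1 -3.6] w 0.162 q [-0.56  0.49  0.15  1.95 -0.11  0.72 -0.27]
w68 pan n 5050 depth@x.05 0.2465 lip-up pitch 0.47 roll 0.05 0.0006
  blob 1510 px [246, 288, 52, 59] x [-0.043, -0.016] y [-0.044, -0.017] z [0.215, 0.234]
  blob 423 px [344, 288, 31, 32] x [-0.026, -0.016] y [0.015, 0.031] z [0.221, 0.235]
  blob 312 px [375, 324, 21, 23] x [-0.044, -0.042] y [0.035, 0.044] z [0.213, 0.235]
[0.10188712 0.05309415]
```

View pics/w68.png

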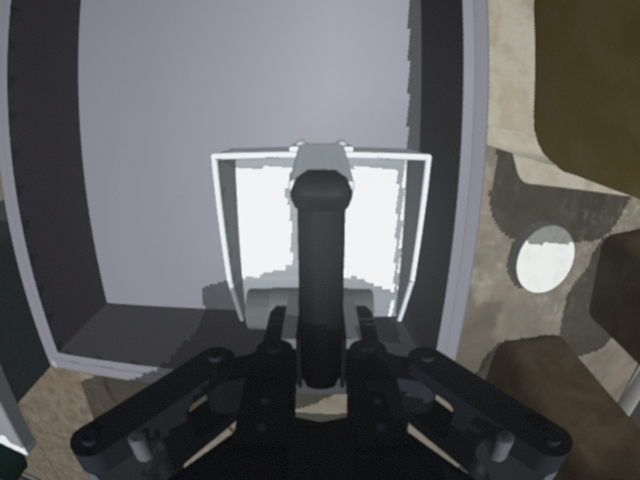

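play_rows(
  commands=[
    [0,0,-0.003,0],
    [0,0,-0.006,0],
    [0,0,-0.009,0],
    [0,0,-0.01,0],
    [0,0,-0.008,0],
    [0,0,-0.005,0],
    [0,0,-0.001,0],
  ],
)

```text
t: 71.6
eef_pos: [0.5356, 0.1876, 0.3008]
tool_rot: [0.0, 0.679, 0.734, 0.001]
contact_force: [-0.0, 5.0, -6.5]
gripper_width: 0.165
```

```bash
python3 plan.py; python3 snap.py wrist w69; python3 tilt.py w69
```

```text
t 71.6 pos [0.5356 0.1876 0.3008] yaw 4.49 tilt 0.1 F [-0.   5.  -6.5] w 0.165 q [-0.57  0.43  0.16  1.92 -0.09  0.8  -0.28]
w69 pan n 5055 depth@x.05 0.2464 lip-up pitch 0.46 roll -0.1 0.0007
  blob 1477 px [246, 288, 52, 61] x [-0.052, -0.016] y [-0.044, -0.017] z [0.22, 0.234]
  blob 434 px [344, 288, 31, 32] x [-0.026, -0.016] y [0.015, 0.031] z [0.221, 0.234]
  blob 276 px [375, 324, 17, 25] x [-0.055, -0.042] y [0.035, 0.044] z [0.227, 0.235]
```

play_rows(
  commands=[
    [0,0,-0.016,0],
    [0,0,-0.022,0],
    [-0.022,0.001,-0.02,0],
    [-0.03,0.006,-0.02,0.5],
    [-0.03,0.007,-0.012,0.5],
    [-0.02,0.005,0,0.5],
    [-0.01,0.002,0,0],
    [0,0,0,0],
  ],
)

```text
t: 72.45
eef_pos: [0.5636, 0.0746, 0.3892]
tool_rot: [-0.0, 0.69, 0.724, -0.002]
contact_force: [-0.8, 0.1, -3.0]
gripper_width: 0.167
```

```bash
python3 ch.py; python3 snap.py wrist w70; python3 tilt.py w70;python3 snap.py scene s70; python3 snap.py top t70
python3 - <<'E'
import cv2,numpy as np
a=cv2.imread("pics/s70.png")[170:310,290:460];b=cv2.imread("pics/t70.png")[150:290,290:460]
cv2.imwrite("pics/c70.png",cv2.resize(np.vstack([np.hstack([a,b])]),(800,330),interpolation=cv2.INTER_CUBIC))
E
```

```text
t 72.45 s -4.5 lat 2.9 grip z 231.2 F [-0.8  0.1 -3. ]
w70 pan n 4963 depth@x.05 0.2469 lip-up pitch 0.96 roll 0.03 0.0007
  blob 2405 px [241, 230, 56, 47] x [-0.003, 0.021] y [-0.043, -0.015] z [0.219, 0.232]
  blob 1285 px [346, 230, 31, 47] x [-0.001, 0.021] y [0.014, 0.03] z [0.219, 0.232]
```

View pics/w70.png

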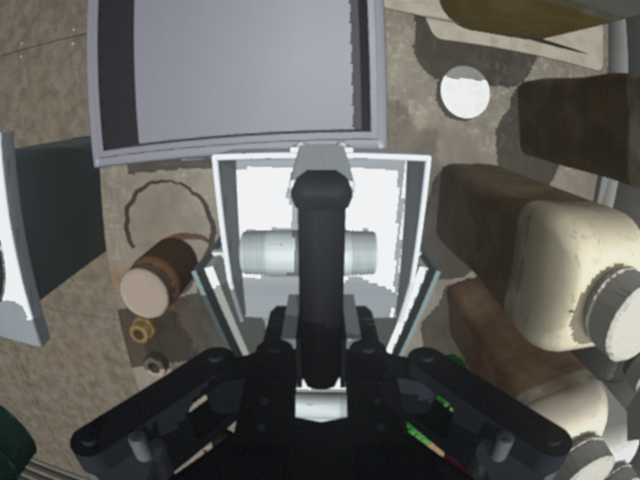

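View pics/c70.png

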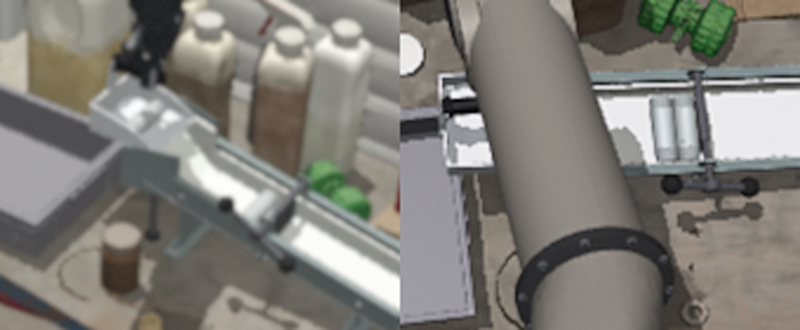

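play_rows(
  commands=[
    [-0.003,-0.001,0.003,0],
    [-0.004,-0.001,0.003,0],
    [-0.004,-0.001,0.002,0],
    [-0.004,0,0.002,0],
    [-0.004,0,0.001,0],
    [-0.004,0,0.001,0],
    [-0.004,0,0.001,0],
    [-0.004,0,0.001,0],
    [-0.004,0,0.001,0],
    [-0.004,0,0.002,0],
    [-0.004,0,0.002,0],
    [-0.003,0,0.002,0],
    [0,0,0,0],
    [0,0,0,0],
    [0,0,0,0],
  ],
  force=20,
)

```text
t: 74.1
eef_pos: [0.563, 0.034, 0.3701]
tool_rot: [-0.003, 0.688, 0.726, 0.002]
contact_force: [-9.0, 8.4, 7.9]
gripper_width: 0.167
```

```bash
python3 ch.py; python3 snap.py wrist w71; python3 snap.py scene s71; python3 snap.py top t71
python3 - <<'E'
import cv2,numpy as np
a=cv2.imread("pics/s71.png")[170:310,290:460];b=cv2.imread("pics/t71.png")[150:290,290:460]
cv2.imwrite("pics/c71.png",cv2.resize(np.vstack([np.hstack([a,b])]),(800,330),interpolation=cv2.INTER_CUBIC))
E
```

```text
t 74.1 s 36.1 lat 0.1 grip z 212.1 F [-9.   8.4  7.9]
```

View pics/w71.png

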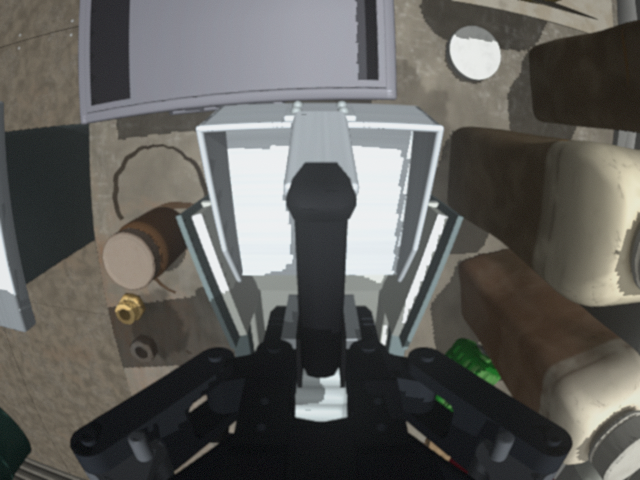

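View pics/c71.png

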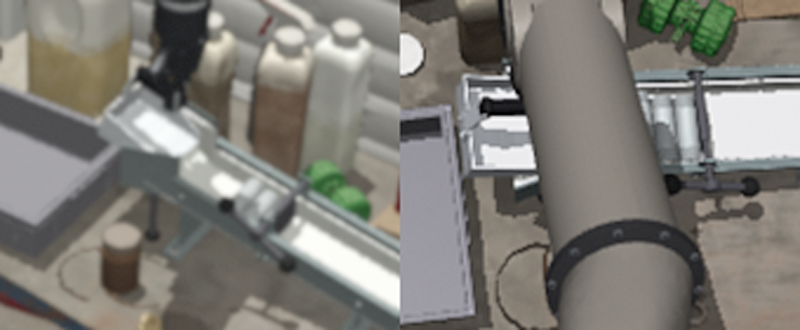

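play_rows(
  commands=[
    [0.006,0,-0.004,0],
    [0.01,0,-0.006,0],
    [0.015,0,-0.008,0],
    [0.02,0,-0.01,0],
    [0.025,0,-0.01,0],
    [0.03,0,-0.006,0],
    [0.035,-0.005,0,-0.3],
    [0.035,-0.01,0,-0.4],
    [0.03,-0.015,0,-0.4],
    [0.025,-0.015,0,-0.4],
    [0.015,-0.015,0,0],
    [0.01,-0.01,0,0],
    [0,0,0,0],
  ],
  force=60,
)

```text
t: 75.55
eef_pos: [0.4779, 0.2832, 0.4135]
tool_rot: [-0.0, 0.678, 0.735, 0.001]
contact_force: [0.4, 1.0, -1.4]
gripper_width: 0.166
```

```bash
python3 plan.py 0.474 0.295 0.275 4.4 6; python3 snap.py top t72
python3 - <<'E'
from h import *
c=dict(np.load("pics/t72.npz")); P=cloud(c); im=c["frame"]
b=im[150:320,190:470]; cv2.imwrite("pics/t72a.png",cv2.resize(b,(800,486),interpolation=cv2.INTER_CUBIC))
E
```

```text
t 75.55 pos [0.4779 0.2832 0.4135] yaw 4.65 tilt 0.09 F [ 0.4  1.  -1.4] w 0.166 q [-0.75  0.27  0.12  1.84 -0.04  1.03 -0.53]
world delta [-0.0039  0.0118 -0.1385] dyaw -0.25 rows 6
[0.002, -0.0005, 0.0231, np.float64(0.04)]
```

View pics/t72a.png

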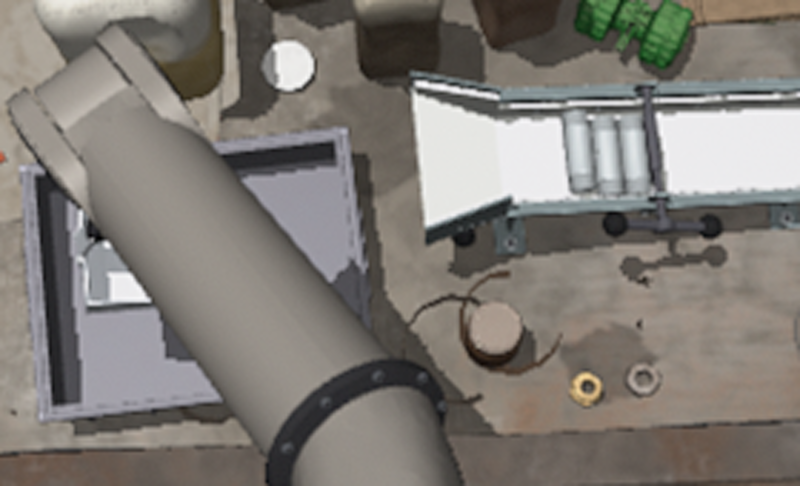

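play_rows(
  commands=[
    [0.002,0,0.02,0],
    [0.002,0,0.03,0],
    [0.002,0,0.03,0],
    [0.002,0,0.03,0],
    [0.002,0,0.02,0],
    [0.002,0,0.01,0],
    [0,0,0.005,0],
    [0.003,0,0.005,0],
    [0.003,0,0.003,0],
    [0.003,0,0.003,0],
    [0.003,0,0.002,0],
    [0.003,0,0.002,0],
    [0.003,0,0.001,0],
    [0,0,0,0],
  ],
  force=20,
)

```text
t: 77.0
eef_pos: [0.477, 0.3124, 0.2546]
tool_rot: [0.0, 0.679, 0.734, 0.001]
contact_force: [-5.2, -1.7, 16.9]
gripper_width: 0.163
```

```bash
python3 plan.py; python3 snap.py wrist w73; python3 tilt.py w73; python3 -c "
from tote import *; from station import sensors; print(t(sensors.get_obs()['eef_pos']))"
```

```text
t 77.0 pos [0.477  0.3124 0.2546] yaw 4.5 tilt 0.14 F [-5.2 -1.7 16.9] w 0.163 q [-0.76  0.49  0.1   1.94 -0.07  0.71 -0.55]
w73 pan n 5964 depth@x.05 0.2399 lip-up pitch -7.32 roll 0.19 0.0006
[-0.02669908  0.00506653]
```

play_rows(
  commands=[
    [0.004,0,0.001,0],
    [0.004,0,0.001,0],
    [0.004,0,0.001,0],
    [0.003,0,0.001,0],
    [0,0,0,0],
  ],
)

```text
t: 77.55
eef_pos: [0.4761, 0.326, 0.2501]
tool_rot: [0.001, 0.679, 0.734, 0.0]
contact_force: [-2.0, -5.3, 13.7]
gripper_width: 0.168
```

```bash
python3 plan.py; python3 snap.py wrist w74; python3 tilt.py w74
```

```text
t 77.55 pos [0.4761 0.326  0.2501] yaw 4.43 tilt 0.09 F [-2.  -5.3 13.7] w 0.168 q [-0.78  0.51  0.1   1.92 -0.07  0.71 -0.57]
w74 pan n 5807 depth@x.05 0.2449 lip-up pitch -0.2 roll 0.04 0.0006
```

Level. Release, rise and check.

play_rows(
  commands=[
    [0,0,-0.001,0],
    [0,0,0,0],
    [0,0,0,0],
    [0,0,0,0],
    [0,0,0,0],
    [0,0,0,0],
    [0,0,-0.005,0],
    [0,0,-0.02,0],
    [0,0,-0.03,0],
    [0,0,-0.04,0],
    [0,0,-0.04,0],
    [0,0,-0.03,0],
    [0,0,0,0],
  ],
  claw=0.0854,
)

```text
t: 78.9
eef_pos: [0.4763, 0.3271, 0.4193]
tool_rot: [0.0, 0.679, 0.734, 0.005]
contact_force: [0.9, -0.5, -0.4]
gripper_width: 1.0
```

```bash
python3 plan.py 0.49 -0.05 0.41 3 ; python3 snap.py wrist w75
```

```text
t 78.9 pos [0.4763 0.3271 0.4193] yaw 4.46 tilt 0.52 F [ 0.9 -0.5 -0.4] w 1.0 q [-0.81  0.3   0.12  1.79 -0.04  1.05 -0.59]
world delta [ 0.0137 -0.3771 -0.0093] dyaw -1.46 rows 10
[[-0.0377, -0.0016, 0.0009, np.float64(0.15)], [-0.0377, -0.0015, 0.0009, np.float64(0.15)], [-0.0377, -0.0014, 0.0009, np.float64(0.15)], [-0.0377, -0.0013, 0.0009, np.float64(0.15)], [-0.0377, -0.0012, 0.0009, np.float64(0.15)], [-0.0377, -0.0011, 0.0009, np.float64(0.15)], [-0.0377, -0.001, 0.0009, np.float64(0.15)], [-0.0377, -0.0009, 0.0009, np.float64(0.15)], [-0.0377, -0.0008, 0.0009, np.float64(0.15)], [-0.0377, -0.0007, 0.0009, np.float64(0.15)]]
```

View pics/w75.png

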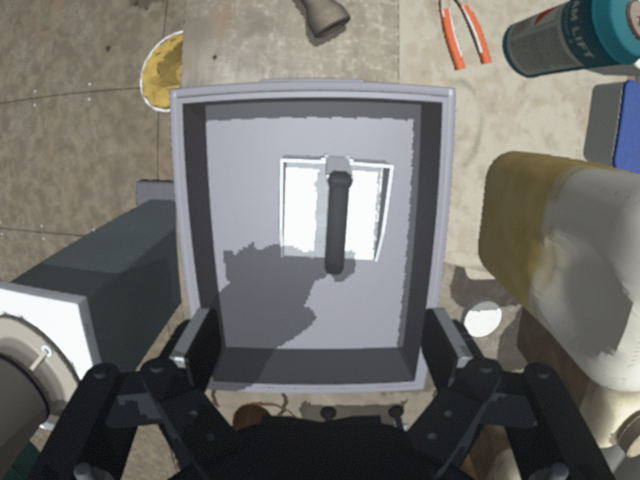

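```bash
python3 - <<'E'
from h import *
c=dict(np.load("pics/t72.npz")); P=cloud(c); im=c["frame"]
X,Y,Z=[P[...,i] for i in range(3)]
m=(im.max(-1)<60)&(X>.45)&(X<.52)&(Y<-.06)&(Y>-.22)&(Z>.06)
for lo,hi in ((-.13,-.07),(-.22,-.16)):
    q=P[m&(Y>lo)&(Y<hi)]; print(len(q),np.round(q.mean(0),4),np.round(q.max(0),3),np.round(q.min(0),3))
E
python3 plan.py 0.49 -0.104 0.385 3
```

```text
66 [ 0.4882 -0.1036  0.147 ] [ 0.517 -0.093  0.163] [ 0.476 -0.121  0.066]
50 [ 0.4914 -0.1978  0.1019] [ 0.503 -0.163  0.12 ] [ 0.482 -0.21   0.088]
t 78.95 pos [0.4757 0.3268 0.4167] yaw 4.47 tilt 0.3 F [-0.8 -0.8 -0.5] w 0.999 q [-0.81  0.3   0.12  1.79 -0.04  1.05 -0.59]
world delta [ 0.0143 -0.4308 -0.0317] dyaw -1.47 rows 11
[[-0.0391, -0.0018, 0.0029, np.float64(0.13)], [-0.0391, -0.0017, 0.0029, np.float64(0.13)], [-0.0392, -0.0016, 0.0029, np.float64(0.13)], [-0.0392, -0.0015, 0.0029, np.float64(0.13)], [-0.0392, -0.0014, 0.0029, np.float64(0.13)], [-0.0392, -0.0013, 0.0029, np.float64(0.13)], [-0.0392, -0.0012, 0.0029, np.float64(0.13)], [-0.0392, -0.0011, 0.0029, np.float64(0.13)], [-0.0392, -0.001, 0.0029, np.float64(0.13)], [-0.0392, -0.0009, 0.0029, np.float64(0.13)], [-0.0392, -0.0008, 0.0029, np.float64(0.13)]]
```

play_rows(
  commands=[
    [-0.02,-0.001,0,0.1],
    [-0.038,-0.001,0,0.2],
    [-0.038,-0.001,0,0.2],
    [-0.038,-0.001,0,0.2],
    [-0.038,-0.001,0,0.2],
    [-0.038,-0.001,0,0.2],
    [-0.038,-0.001,0,0.1],
    [-0.038,-0.001,0,0.1],
    [-0.038,-0.001,0,0.1],
    [-0.038,0,0,0.1],
    [-0.038,0,0.01,0],
    [-0.028,0,0.01,0],
    [0,0,0,0],
  ],
  claw=0,
)

```text
t: 80.25
eef_pos: [0.4907, -0.1062, 0.3917]
tool_rot: [-0.001, 0.691, 0.723, -0.002]
contact_force: [0.0, 0.1, -0.3]
gripper_width: -0.003
```

```bash
python3 plan.py 0.489 -0.108 0.35 3; python3 snap.py wrist w76
```

```text
t 80.25 pos [ 0.4907 -0.1062  0.3917] yaw 2.52 tilt 0.3 F [ 0.   0.1 -0.3] w -0.003 q [-0.25  0.21  0.39  2.   -0.09  0.96  0.23]
world delta [-0.0017 -0.0018 -0.0417] dyaw 0.48 rows 2
[[-0.0009, -0.0009, 0.0208, np.float64(-0.24)], [-0.0009, -0.0009, 0.0208, np.float64(-0.24)]]
```

View pics/w76.png

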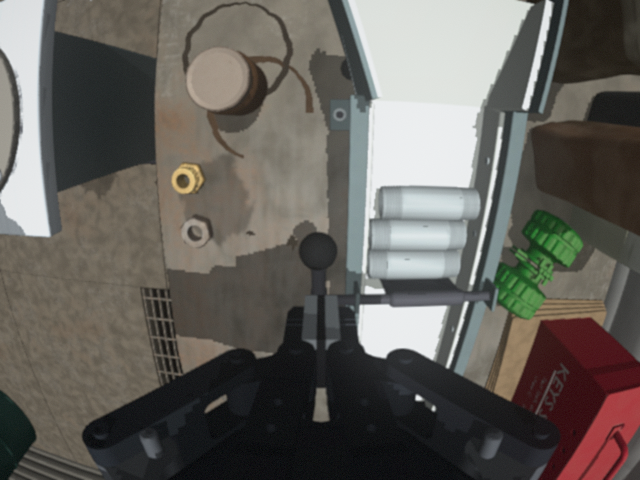

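Run:
```python
from h import *
c=dict(np.load("pics/w76.npz")); P=wcloud(c,c["pos"],c["quat"]); im=c["frame"]
m=np.zeros(im.shape[:2],bool); m[228:272,296:340]=1; m&=(im.max(-1)<70)&(P[...,2]>.12)
q=P[m]; print(len(q),np.round(q.mean(0),4),q.max(0).round(3),q.min(0).round(3))
c=dict(np.load("pics/w3.npz")); P=wcloud(c,c["pos"],c["quat"]); im=c["frame"]
m=np.zeros(im.shape[:2],bool); m[90:130,300:350]=1; m&=(im.max(-1)<70)&(P[...,2]>.07)
q=P[m]; print("w3 openpad",len(q),np.round(q.mean(0),4))
m=np.zeros(im.shape[:2],bool); m[275:292,300:350]=1; m&=(im.max(-1)<70)&(P[...,2]>.1)
q=P[m]; print("w3 shutpad",len(q),np.round(q.mean(0),4),q.max(0).round(3),q.min(0).round(3))
```

```text
1191 [ 0.4873 -0.1006  0.1525] [ 0.499 -0.023  0.359] [ 0.475 -0.121  0.134]
w3 openpad 1083 [ 0.4876 -0.1003  0.1058]
w3 shutpad 555 [ 0.4918 -0.1933  0.1434] [ 0.503 -0.107  0.325] [ 0.481 -0.2    0.133]
```

play_rows(
  commands=[
    [0.004,-0.001,0.02,0],
    [0.003,-0.001,0.02,0],
    [0,0,0.015,0],
    [0,0,0.01,0],
    [0,0,0.01,0],
    [0,0,0.01,0],
    [0,0,0.01,0],
    [0,0,0.01,0],
    [0,0,0.007,0],
    [0,0,0.004,0],
    [0,0,0,0],
  ],
)

```text
t: 81.4
eef_pos: [0.4909, -0.0942, 0.2779]
tool_rot: [0.0, 0.688, 0.725, 0.0]
contact_force: [0.4, 1.5, 0.7]
gripper_width: -0.004
```

```bash
python3 snap.py wrist w77; python3 snap.py top t77; python3 -c "
import cv2
b=cv2.imread('pics/t77.png')[150:320,330:500]
cv2.imwrite('pics/t77a.png',cv2.resize(b,(600,600),interpolation=cv2.INTER_CUBIC))"
```

```text
(no output)
```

View pics/w77.png

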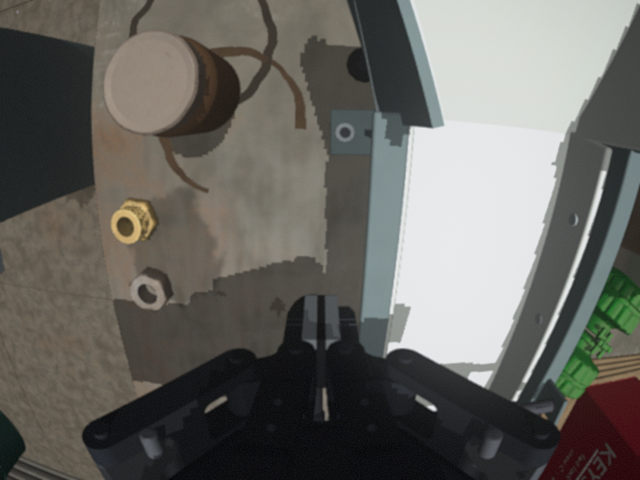

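View pics/t77a.png

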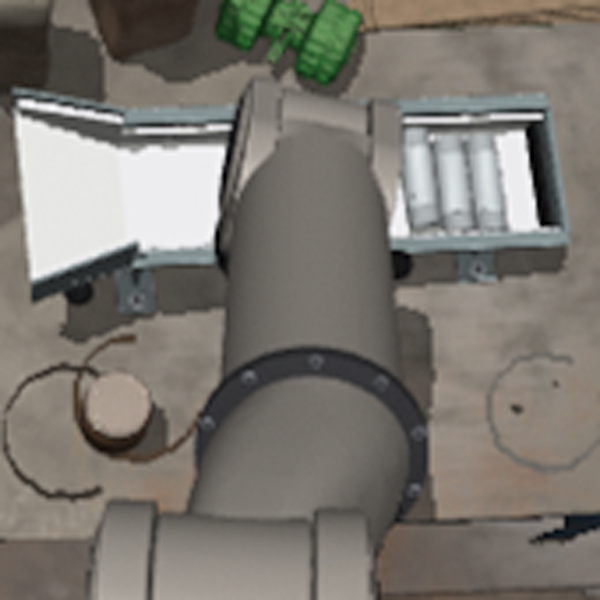

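play_rows(
  commands=[
    [0,0,-0.02,0],
    [0,0,-0.03,0],
    [0,0,-0.03,0],
    [0,0,-0.015,0],
    [-0.02,0,0,0],
    [-0.03,0,0,0],
    [-0.03,0,0,0],
    [-0.017,0.004,0,0],
    [0,0,0,0],
  ],
)

```text
t: 82.4
eef_pos: [0.4988, -0.1938, 0.3729]
tool_rot: [0.0, 0.69, 0.724, -0.001]
contact_force: [0.1, 0.3, 0.1]
gripper_width: 0.003
```

```bash
python3 plan.py 0.491 -0.192 0.345 3; python3 snap.py top t78; python3 -c "
import cv2
b=cv2.imread('pics/t78.png')[150:320,330:500]
cv2.imwrite('pics/t78a.png',cv2.resize(b,(600,600),interpolation=cv2.INTER_CUBIC))"
```

```text
t 82.4 pos [ 0.4988 -0.1938  0.3729] yaw 2.7 tilt 0.1 F [0.1 0.3 0.1] w 0.003 q [-0.1   0.3   0.43  1.95 -0.15  0.93  0.45]
world delta [-0.0078  0.0018 -0.0279] dyaw 0.3 rows 1
[[0.0022, -0.0077, 0.0279, np.float64(-0.3)]]
```

View pics/t78a.png

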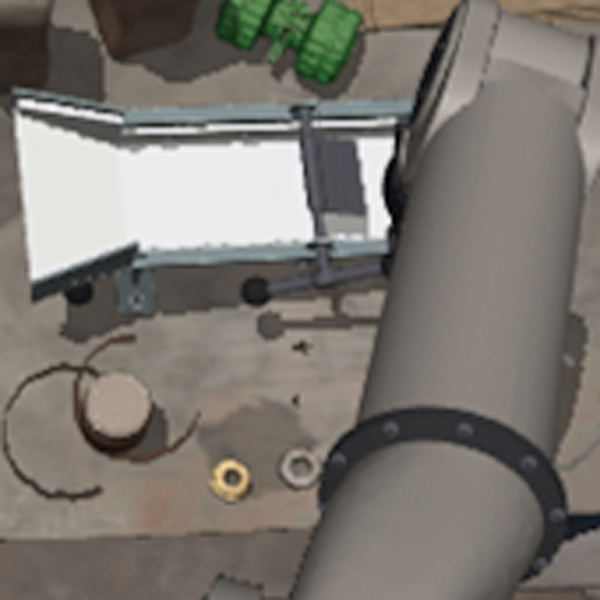

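play_rows(
  commands=[
    [0.002,-0.008,0,0],
    [0,0,0.015,0],
    [0,0,0.015,0],
    [0,0,0.01,0],
    [0,0,0.01,0],
    [0,0,0.01,0],
    [0,0,0.01,0],
    [0,0,0.01,0],
    [0,0,0.01,0],
    [0,0,0.006,0],
    [0,0,0.003,0],
    [0,0,0,0],
  ],
)

```text
t: 83.65
eef_pos: [0.4926, -0.1908, 0.2767]
tool_rot: [0.002, 0.689, 0.725, 0.001]
contact_force: [-4.4, -2.8, 24.3]
gripper_width: 0.001
```

Shut stop reached. Retreat up and clear, then inspect.

play_rows(
  commands=[
    [0,0,-0.02,0],
    [0,0,-0.03,0],
    [0,0,-0.04,0],
    [0,0,-0.04,0],
    [0.02,0,0,0],
    [0.035,0,0,0],
    [0.035,0,0,0],
    [0.035,0,0,0],
    [0.035,0,0,0],
    [0.02,0,0,0],
    [0,0,0,0],
  ],
)

```text
t: 84.75
eef_pos: [0.4819, -0.006, 0.4038]
tool_rot: [-0.001, 0.686, 0.727, 0.0]
contact_force: [1.0, 0.2, 0.9]
gripper_width: -0.002
```

```bash
python3 plan.py; python3 snap.py top t80; python3 snap.py scene s80; python3 snap.py wrist w80
python3 - <<'E'
from h import *
from tote import t
from scoop import handle
c=dict(np.load("pics/t80.npz")); P=cloud(c); im=c["frame"]
cv2.imwrite('pics/t80a.png',cv2.resize(im[150:310,130:510],(800,337),interpolation=cv2.INTER_CUBIC))
a=cv2.imread("pics/s80.png")[150:330,230:490]; cv2.imwrite("pics/s80a.png",cv2.resize(a,None,fx=3,fy=3,interpolation=cv2.INTER_CUBIC))
handle(P,im,lo=.085,hi=.12,xr=(.38,.58),yr=(.15,.45))
c0=dict(np.load("pics/top0.npz")); P0=cloud(c0)
for nm,(u,v) in dict(jar=(362,266),lamp=(165,262)).items(): print(nm,P0[v,u].round(3),P[v,u].round(3))
E
```

```text
t 84.75 pos [ 0.4819 -0.006   0.4038] yaw 3.34 tilt 0.07 F [1.  0.2 0.9] w -0.002 q [-0.41  0.16  0.32  2.02 -0.06  0.97  0.01]
n 182 rect [0.4892 0.3278] [0.018 0.083] 1.2 axis deg from -Y: 1.35 z [0.099 0.105 0.11 ]
jar [0.402 0.009 0.09 ] [0.403 0.009 0.084]
lamp [0.444 0.548 0.032] [0.444 0.549 0.031]
```

View pics/t80a.png

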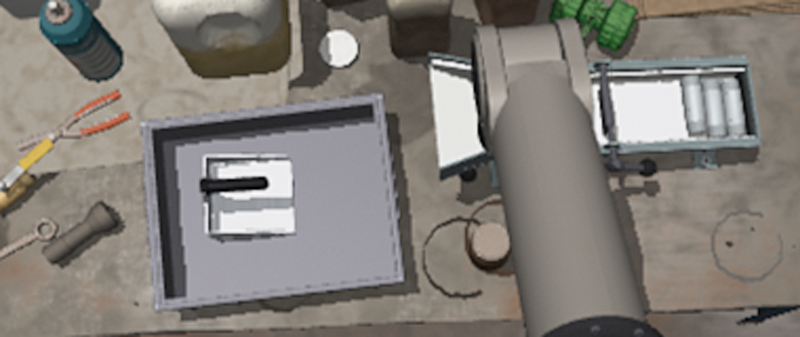

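View pics/s80a.png

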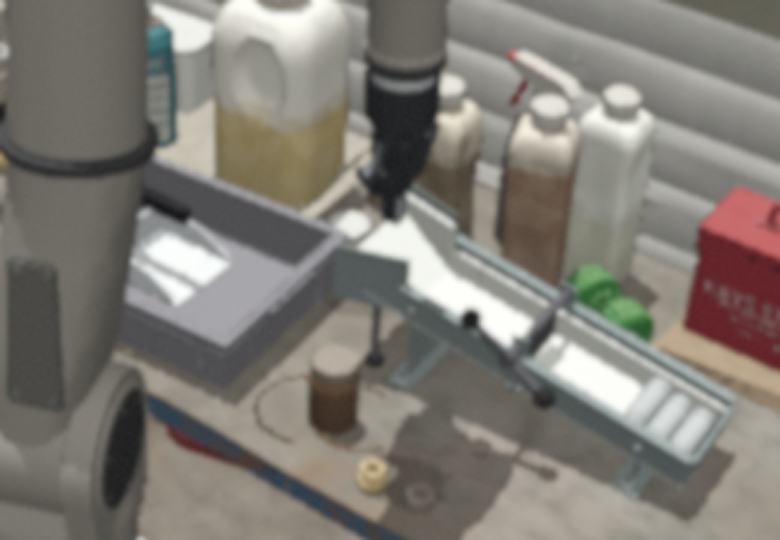

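```bash
python3 -c "
from station import bot; print(bot.hand_in())"
```

```text
the job is handed in; nothing more can be done
None
```

I handed the job in at about 85 s of the 210 s. All three nipples present are in the tray, the stop is shut behind them, and the scoop stands in the emptied tote.

I shut the stop, then scooped the nipples from the tote one at a time, running the lip up against the end wall, and delivered each into the chute mouth. With all three lying across the lane behind the shut stop, I opened it so they rolled down into the tray together, and shut it again.

**Last checks:**
- **Nipples:** the top and scene pictures show all three side by side against the buffer.
- **Stop:** the blade hangs upright in the last pictures. The closing press met its end at about 24 N, as the first one had.
- **Scoop:** it stands flat in the middle of the tote. Its handle reads 105 mm above the bench, where 107 mm is expected.
- **Bystanders:** the jar and lamp read within about 1 mm of where they started, except the jar's height, which came out 6 mm lower at the same pixel. I put that down to depth noise, because its position did not change.

**What went wrong on the way:**
- Nipples rolled off the lip during the first scoops, and the lip jammed once, so I scooped again.
- The second nipple rolled to the lip's edge while I lifted it over the tote wall. A fast forward move carried it into the chute instead of letting it drop. It came to rest across the lane behind the first one.

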